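# Set out the chalk slates for opening time

## Robot

A 6-joint arm with a two-finger parallel gripper is mounted at the origin on the work surface; the furniture and walls round the work are solid. World frame = base frame: x ahead of the robot, y to its left, z up, the work surface at z = 0. Lengths are in m, angles in rad, forces in N, time in s.
With the tool pointing down it reaches from about 0.25 to 0.725 m from the base axis. Payload 4 kg.
Tool frame: the origin (TCP) lies at the very end of the fingers, on their centre line; the grasp point (between the pads) lies r.pinch_z behind it (r.pinch_z is the distance from the TCP to the grasp point, in m); z points along the fingers, y is the direction in which the jaws open and shut (so a half turn about z gives the same grasp; the last joint's range is limited). The gripper opens to 85 mm and grips with 20 to 120 N. Pads are 22 mm wide; open, the fingers measure 114 mm over their backs; the gripper's body (76 mm by 85 mm) begins 54 mm behind the grasp point. The pads swing forward as they close: fully open they stand 13 mm farther back than shut.
Start: joints at [-1.344, 0.241, 0.005, 1.335, 0, 1.571], TCP at [0.112, -0.487, 0.231] pointing down, gripper open.
Joint ranges: [-2.72, 2.72], [-1.05, 1.87], [-1.09, 1.28], [-1.99, 2.15], [-1.42, 1.44], [-3.14, 3.14]. Speed limits (rad/s): [2.79, 2.79, 3.14, 3.14, 3.14, 3.14].

## Interface

Orientations are given as a unit quaternion [x, y, z, w].
In Python, from cell import r gives the robot as it stands. The module is installed in compiled form; this text tells all that it offers.
- The arm moves only by the tool move_arm, never from a script. Its argument "increments" is a list of rows, each a list of 7 numbers: the shift along the tool's x, y, z in mm, then the turn, a rotation vector about the tool's x, y, z in rad, then the finger opening in mm, from 0 to 85.4. A call has 1 to 20 rows; each row is the pose to reach, as a shift and turn from the pose commanded when the call began, along the tool's axes at that moment; what a row does not reach only later rows make up. A row lasts 1/10 s, in which the tool goes at most 50 mm and 8.59 degrees, less where a joint would pass 70% of its speed; a pose out of reach is approached as far as the arm can. A call with a gripper value outside its range is refused whole. The fingers move at their own pace and stop on an object; the grip force is fixed at half the most. Time passes only in rows, so rows that repeat a pose let the fingers close. It gives the time, the measured TCP pose, the force and the opening at its end, in the units of the state.
- r.read_state(): the state, without advancing time (a new reading comes with each control period).
- r.snapshot(name): name is "scene" or "top"; returns a dict with "img" (480x640x3 uint8, red, green, blue), "fx", "fy", "cx", "cy" (pixels), "R" (3x3) and "t" (3): a world point X has camera coordinates R X + t. Camera axes: x right, y down, z forward; pixel columns grow to the right and rows downward; lengths in m; the calibration is good to about 2 mm. A picture is of the moment at which its call begins. There is no depth.
- r.finish_job(): hands the job in, once; it reports no verdict.
Trained networks look in the newest picture that a camera, given by its name, has taken for a name from the list of things; names that differ only in an ending like _2 or _b are one class to them, and where a whole thing is asked for, a point or a joint stands for the part that bears it (a point fixed in the world has none). Each returns a list of dicts, best first, with "p" (0 to 1); they miss things now and then, are a little off and sometimes report something else, mostly with a low value. They report only what shows in the picture. A call takes as long as a camera call.
- r.spot_in(camera, target): "extent" ([centre column, centre row, width, height] in pixels, round what is visible of it).
- r.masks_of(camera, target): "pixels" (480x640 bool, what is visible of it) and "extent" ([centre column, centre row, width, height] in pixels, round what is visible of it).
- r.place_of(camera, target): "position" ([column, row] in pixels: a listed point, or the origin of a listed thing).
The state is a dict: "clock": time; "q": joint angles; "joint_velocities": joint speeds; "joint_efforts": joint torques, N m; "tcp_pos": TCP position; "tool_rot": TCP orientation; "force": force on the tool from outside, world axes, zero at the start; "wrist_torque": the same for the moment, N m; "gripper_width": finger opening in m.
Only numpy, scipy, OpenCV 4.12 (cv2) and the standard library are available. Lean on these libraries where they do the work, as an engineer would, in place of code of your own. Each camera call takes 0.05 s, during which the arm holds its last target.

## Task

Get the counter signs ready for opening: lift the lid of the wooden keeping box until it rests back on its stop, then take out every framed slate and tip it into a slot of its own width in the two sign rails (narrow slates in narrow slots, wide ones in wide slots), straightening each so that it sits square and fully home, leaning with the slot. When all are set out, lower the lid gently until it is shut; do not let it drop, and leave the marker, the glasses and the cup where they are.

Things in the scene. Friction and masses are not known exactly. Their poses are not given: they have to be found in the camera images.
- lid (a joint): angle of the keeping box's lid, rad: 0 shut, grows as it opens, 1.75 when it rests on its stop. Plain loose hinge: below about 1.2 the lid falls shut, above that it falls back on its stop and stays there. Opening lifts the grip up and over towards the hinge; less than 2 N at the grip moves it
- lid_hinge (a point): middle of the lid's hinge line, on the back rim of the wooden keeping box (116 deep x 196 wide, rim 106 mm above the counter, fast to the counter). Axes are the box's: x to the back, y along the hinge line, z up; the box's front face lies 116 mm in front of this point. The open lid stands up from here, its free edge about 220 mm above the counter: carry things clear of it
- lid_grip (a point): centre of the brass T-grip on the lid's top: a 12 mm round bar, 36 mm long, along y of the box, 28 mm above the lid's top face; pinched by its flat ends it can turn between the fingers. Lid shut: it lies 96 mm in front of and 56 mm above lid_hinge; it turns with the lid about the hinge. Lid open: it is behind the lid, whose free edge is then 25 mm above it and 25 mm in front of it
- slate_n1_centre (a point): centre of a narrow framed slate, a stiff flat board 60 wide (x) x 10 thick (y) x 104 high (z), 0.12 kg, x along its width, y through its thickness, z up. May be absent. It starts upright in one of four parallel rows of the keeping box, 38 mm from row to row, its width along the box's x; its top is 12 mm above the box rim, so the top edge can be pinched across the thickness (28 mm free on either side)
- slate_n2_centre (a point): centre of a narrow framed slate, a stiff flat board 60 wide (x) x 10 thick (y) x 104 high (z), 0.12 kg, x along its width, y through its thickness, z up. May be absent. It starts upright in one of four parallel rows of the keeping box, 38 mm from row to row, its width along the box's x; its top is 12 mm above the box rim, so the top edge can be pinched across the thickness (28 mm free on either side)
- slate_w1_centre (a point): centre of a wide framed slate, a stiff flat board 84 wide (x) x 10 thick (y) x 104 high (z), 0.12 kg, x along its width, y through its thickness, z up. May be absent. It starts upright in one of four parallel rows of the keeping box, 38 mm from row to row, its width along the box's x; its top is 12 mm above the box rim, so the top edge can be pinched across the thickness (28 mm free on either side)
- slate_w2_centre (a point): centre of a wide framed slate, a stiff flat board 84 wide (x) x 10 thick (y) x 104 high (z), 0.12 kg, x along its width, y through its thickness, z up. May be absent. It starts upright in one of four parallel rows of the keeping box, 38 mm from row to row, its width along the box's x; its top is 12 mm above the box rim, so the top edge can be pinched across the thickness (28 mm free on either side)
- rail_a: loose wooden sign rail on a steel foot, 1.35 kg, 200 long (x) x 66 deep (y) x about 52 high; origin under its middle, on the counter. Its bar leans back 14 degrees, top towards -y. Two slots in one line along x: narrow slot nearer the robot, wide slot farther. It may be pushed along the counter
- rail_a_narrow (a point): where the centre of a narrow slate lies when it is fully home in the narrow slot of this rail. z points out of the slot (along its walls, 14 degrees off vertical), x along the slot, y across it. The slot is 64 long, 12.4 wide, 24 deep, its mouth widened by a 3 mm chamfer all round; its floor lies 52 mm below this point and its mouth 28 mm below
- rail_a_wide (a point): where the centre of a wide slate lies when it is fully home in the wide slot of this rail. z points out of the slot (along its walls, 14 degrees off vertical), x along the slot, y across it. The slot is 88 long, 12.4 wide, 24 deep, its mouth widened by a 3 mm chamfer all round; its floor lies 52 mm below this point and its mouth 28 mm below
- rail_b: loose wooden sign rail on a steel foot, 1.35 kg, 200 long (x) x 66 deep (y) x about 52 high; origin under its middle, on the counter. Its bar leans back 14 degrees, top towards -y. Two slots in one line along x: wide slot nearer the robot, narrow slot farther. It may be pushed along the counter
- rail_b_narrow (a point): where the centre of a narrow slate lies when it is fully home in the narrow slot of this rail. z points out of the slot (along its walls, 14 degrees off vertical), x along the slot, y across it. The slot is 64 long, 12.4 wide, 24 deep, its mouth widened by a 3 mm chamfer all round; its floor lies 52 mm below this point and its mouth 28 mm below
- rail_b_wide (a point): where the centre of a wide slate lies when it is fully home in the wide slot of this rail. z points out of the slot (along its walls, 14 degrees off vertical), x along the slot, y across it. The slot is 88 long, 12.4 wide, 24 deep, its mouth widened by a 3 mm chamfer all round; its floor lies 52 mm below this point and its mouth 28 mm below
- marker: dark red felt marker lying on the counter beside the box, 134 long (y) x 18 thick, bystander; origin on the counter under its middle
- glass_b: upturned glass at the back of the counter, 62 across, 80 high, bystander; origin under its middle
- glass_c: upturned glass at the back of the counter, 64 across, 95 high, bystander; origin under its middle
- espresso_cup: striped espresso cup at the back of the counter, 60 wide, 49 high, bystander; origin under its middle

How it is judged:
By the outcome, as a careful person would: the job done as asked, in the order asked, and still so for the second after the job is handed in, with the robot touching nothing.
Of slate_n1, slate_n2, slate_w1, slate_w2 only 3 to 4 are there at a start; the rules pass over those that are not, and their reading is None.
At some moment in a run one of rail_a, rail_b may be knocked a few centimetres aside while the robot is not near it.
It also fails if it takes over 208 s, if anything falls off the work surface, if the arm or the gripper's body presses on something with over 40 N, if the wrist force passes 120 N, or if a joint passes its speed limit or range.

## Working session

There is one attempt and no reset: what is moved stays moved. The work goes in short steps, Python scripts to look and compute and a tool call to move; the robot and the scene stay as the last step left them, time stands still between calls to the robot, and variables do not carry over. Pictures are saved under pics/ and viewed, and the job is handed in when it is done.

Besides the shell and the picture viewer there is one more tool, called after "Request:" as a command line: name --pt "numbers of a row" for each row, then --argument value for the rest. move_arm: Moves the arm, as the interface text tells. Its arguments: {"type":"object","properties":{"increments":{"type":"array"}},"required":["increments"]}

```bash
mkdir -p pics; ls; python3 - <<'E'
from cell import r
import cv2,json
s=r.read_state()
for k,v in s.items(): print(k,v)
print(r.pinch_z)
for c in("scene","top"):
    d=r.snapshot(c); cv2.imwrite(f"pics/{c}0.png",d["img"][:,:,::-1]); print(c,d["fx"],d["fy"],d["cx"],d["cy"],d["R"],d["t"])
E
```

```text
pics
clock 0.0
q [-1.34397595e+00  2.41440853e-01  3.71858771e-03  1.33517071e+00
 -7.77270695e-05  1.57080214e+00]
joint_velocities [ 4.68724914e-05  5.32157164e-04  6.56797972e-04  2.04678195e-04
  3.52678868e-04 -3.44567879e-04]
joint_efforts [ 4.20436045e-04 -3.72315967e+01  2.52408439e+01  1.68766739e-02
 -5.90949455e-06 -3.73584385e-06]
tcp_pos [ 0.11227701 -0.48659083  0.23039686]
tool_rot [ 9.93575732e-01  1.13164321e-01 -1.57252539e-04 -1.03718877e-03]
force [-0.75782095 -0.97436857  0.36775373]
wrist_torque [ 0.02500232 -0.02488679 -0.01678649]
gripper_width 0.08537411816565088
0.0187
scene 609.0009259368898 609.0009259368898 311.26080641170546 238.45036709498558 [[-0.63080226 -0.77580081  0.0148864 ]
 [-0.54534361  0.42960707 -0.71974865]
 [ 0.55198629 -0.46213728 -0.69407512]] [0.35755265 0.36112539 0.92517608]
top 481.37606757148376 481.37606757148376 319.10355897305226 239.2475221720994 [[ 0.02264292 -0.99959392 -0.01730013]
 [-0.99655081 -0.02118535 -0.08023505]
 [ 0.07983596  0.01905721 -0.99662583]] [0.02193536 0.5666537  1.1310218 ]
```

View pics/scene0.png

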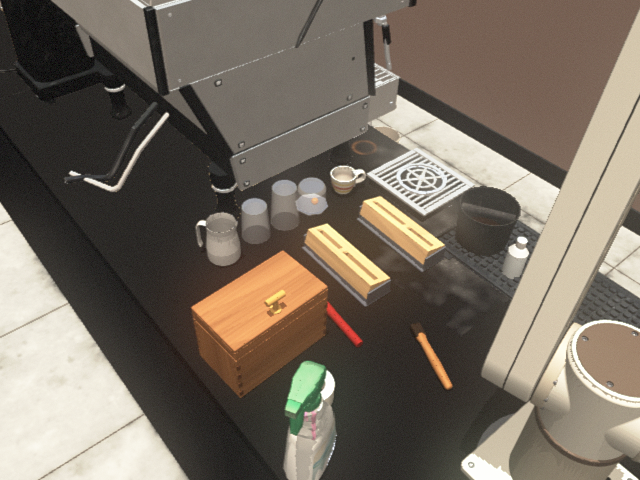

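View pics/top0.png

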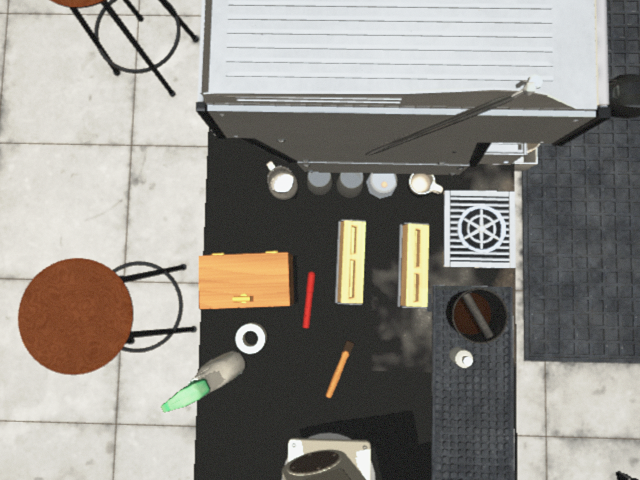

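```bash
cat > h.py <<'E'
from cell import r
import numpy as np, cv2
from scipy.spatial.transform import Rotation as Ro
def snap(c,name=None):
    d=r.snapshot(c)
    if name: cv2.imwrite(f"pics/{name}.png",d["img"][:,:,::-1])
    return d
def proj(d,X):
    c=np.asarray(d["R"])@np.asarray(X)+d["t"]; return np.array([d["fx"]*c[0]/c[2]+d["cx"],d["fy"]*c[1]/c[2]+d["cy"]])
def ray(d,p):
    R=np.asarray(d["R"]); v=R.T@np.array([(p[0]-d["cx"])/d["fx"],(p[1]-d["cy"])/d["fy"],1.]); o=-R.T@d["t"]; return o,v/np.linalg.norm(v)
def atz(d,p,z):
    o,v=ray(d,p); return o+v*(z-o[2])/v[2]
def tri(d1,p1,d2,p2):
    o1,v1=ray(d1,p1);o2,v2=ray(d2,p2)
    A=np.stack([v1,-v2],1); s=np.linalg.lstsq(A,o2-o1,rcond=None)[0]
    a=o1+v1*s[0];b=o2+v2*s[1]; return (a+b)/2,np.linalg.norm(a-b)
def tool():
    s=r.read_state(); return np.array(s["tcp_pos"]),Ro.from_quat(s["tool_rot"]),s
E
python3 - <<'E'
from h import *
np.set_printoptions(precision=4,suppress=True)
D={c:snap(c) for c in("scene","top")}
for n in ["lid_hinge","lid_grip","rail_a","rail_a_narrow","rail_a_wide","rail_b_narrow","rail_b_wide","marker","glass_b","glass_c","espresso_cup"]:
    P={c:r.place_of(c,n) for c in D}
    for c in D: print(n,c,[(np.round(x["position"],1).tolist(),round(x["p"],2)) for x in P[c]])
    for a in P["scene"][:3]:
        for b in P["top"][:3]:
            X,e=tri(D["scene"],a["position"],D["top"],b["position"])
            if e<0.02: print("   ",X,round(e,4))
E
```

```text
lid_hinge scene [([241.3, 286.4], 0.61)]
lid_hinge top [([246.5, 253.3], 0.82)]
    [0.5242 0.1933 0.1049] 0.0013
lid_grip scene [([275.9, 297.5], 0.67)]
lid_grip top []
rail_a scene [([395.9, 239.6], 0.88), ([346.8, 270.9], 0.66)]
rail_a top [([412.0, 267.1], 0.87), ([350.0, 262.3], 0.75)]
    [ 0.5078 -0.1889  0.0008] 0.0083
    [ 0.5113 -0.0438 -0.0026] 0.0056
rail_a_narrow scene [([426.7, 223.7], 0.9)]
rail_a_narrow top [([420.1, 286.9], 0.86)]
    [ 0.4557 -0.1998  0.0781] 0.008
rail_a_wide scene [([394.7, 200.0], 0.98), ([425.7, 224.9], 0.54)]
rail_a_wide top [([422.7, 247.6], 0.98)]
    [ 0.5465 -0.2037  0.0773] 0.0033
rail_b_narrow scene [([332.6, 224.0], 0.85)]
rail_b_narrow top [([358.2, 238.2], 0.8)]
    [ 0.5667 -0.0547  0.0794] 0.0027
rail_b_wide scene [([364.8, 253.5], 0.63), ([344.7, 190.5], 0.39)]
rail_b_wide top [([356.1, 280.0], 0.67)]
    [ 0.4711 -0.0525  0.0736] 0.0008
marker scene [([337.0, 322.3], 0.89)]
marker top [([307.0, 297.6], 0.9), ([245.1, 255.0], 0.52)]
    [ 0.4234  0.0588 -0.0002] 0.0059
glass_b scene [([256.2, 236.4], 0.85), ([283.7, 219.0], 0.62)]
glass_b top [([346.4, 184.5], 0.86), ([320.3, 183.2], 0.79)]
    [ 0.7087  0.0357 -0.008 ] 0.0014
    [ 0.7014 -0.0302  0.011 ] 0.0032
glass_c scene [([256.2, 236.4], 0.85), ([283.7, 219.0], 0.62)]
glass_c top [([346.4, 184.5], 0.86), ([320.3, 183.2], 0.79)]
    [ 0.7087  0.0357 -0.008 ] 0.0014
    [ 0.7014 -0.0302  0.011 ] 0.0032
espresso_cup scene [([346.2, 189.2], 0.61)]
espresso_cup top [([424.0, 186.1], 0.86), ([247.3, 253.7], 0.64), ([319.7, 182.0], 0.4)]
    [ 0.7063 -0.2201 -0.0053] 0.0025
```

```bash
python3 - <<'E'
import cv2
a=cv2.imread("pics/top0.png")[205:325,190:450]; cv2.imwrite("pics/topz.png",cv2.resize(a,None,fx=3,fy=3,interpolation=cv2.INTER_CUBIC))
a=cv2.imread("pics/scene0.png")[150:410,180:460]; cv2.imwrite("pics/scz.png",cv2.resize(a,None,fx=2.3,fy=2.3,interpolation=cv2.INTER_CUBIC))
E
```

```text
(no output)
```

View pics/topz.png

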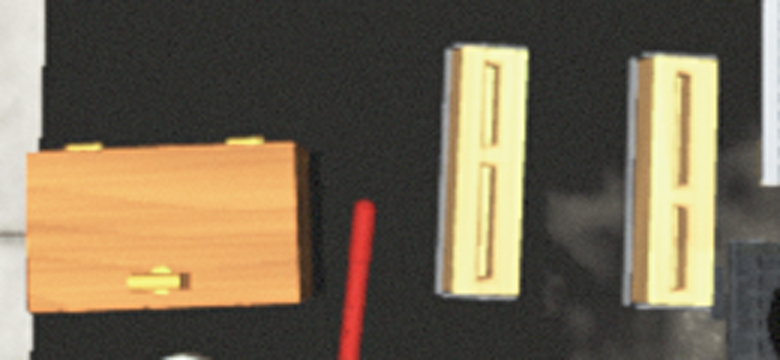

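View pics/scz.png

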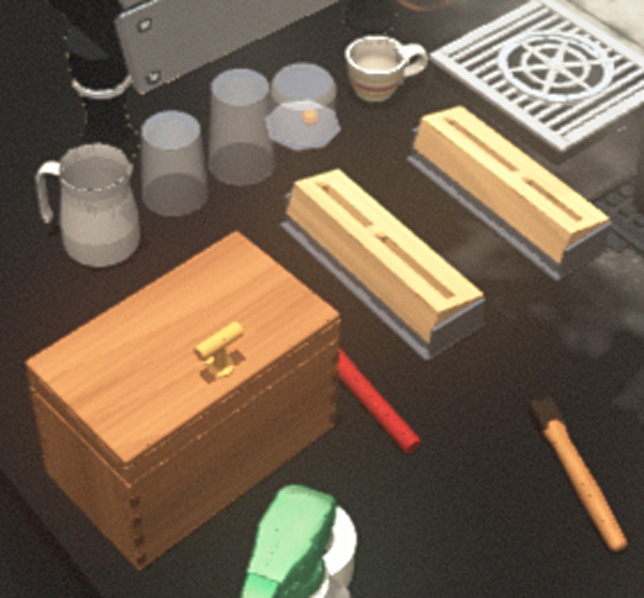

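```bash
python3 - <<'E'
from h import *
np.set_printoptions(precision=4,suppress=True)
D={c:snap(c) for c in("scene","top")}
d=D["top"]
f=lambda u,v:(190+u/3,205+v/3)
# lid top plane z=.134, corners
for n,p in dict(FL=(30,311),FR=(302,303),BL=(27,152),BR=(295,142)).items(): print(n,atz(d,f(*p),.134))
print("grip",tri(D["scene"],(275.9,297.5),d,(241.8,298.7)), atz(d,(241.8,298.7),.161))
h=lambda u,v:(180+u/2.3,150+v/2.3)
print("grip",tri(D["scene"],h(218,343),d,(241.8,298.7)))
# rail top corners, scene+top
print("railA front/right.."); 
for p,q in [((717,57),(460,108)),((714,306),(607,215))]:
  print(tri(D["scene"],h(*q),d,f(*p)))
for p,q in [((528,47),(340,172)),((519,297),(481,293))]:
  print(tri(D["scene"],h(*q),d,f(*p)))
m=r.masks_of("top","marker")[0]; print(m["extent"])
E
```

```text
FL [0.402  0.2849 0.134 ]
FR [0.4123 0.09   0.134 ]
BL [0.5159 0.292  0.134 ]
BR [0.5273 0.0982 0.134 ]
grip (array([0.4263, 0.19  , 0.1629]), np.float64(0.001245942580170432)) [0.4266 0.1908 0.161 ]
grip (array([0.4266, 0.1912, 0.1594]), np.float64(0.00021031417014090846))
railA front/right..
(array([ 0.6065, -0.2259,  0.0343]), np.float64(0.0011513148065405935))
(array([ 0.4134, -0.221 ,  0.0425]), np.float64(0.003585391910561593))
(array([ 0.6108, -0.0777,  0.0325]), np.float64(0.003422229685389267))
(array([ 0.4166, -0.0705,  0.0409]), np.float64(0.003520683445391495))
[307.4, 299.8, 12.8, 54.4]
```

```bash
cat >> h.py <<'E'
def down(yaw,tilt=0.0):
    # tool z down (tilt about slot x axis: tool z tilts toward +y), tool x at yaw, tool y ~ -y
    B=Ro.from_euler('z',yaw)*Ro.from_euler('x',tilt)   # frame with z up
    return B*Ro.from_euler('x',np.pi)
def plan(pos,R,label=""):
    p,T,s=tool()
    d=T.inv().apply(np.asarray(pos)-p)*1000; w=(T.inv()*R).as_rotvec()
    print(label,"shift",np.round(d,1),"rot",np.round(w,4),"dist",round(np.linalg.norm(d)),"ang",round(np.degrees(np.linalg.norm(w)),1))
E
python3 -c "
from h import *
plan([.4265,.1895,.25],down(.056),'above grip')"
```

```text
above grip shift [ 458.2 -588.7  -18.7] rot [ 0.     -0.      0.1708] dist 746 ang 9.8
```

Request:
move_arm --pt "458 -589 -19 0 0 0.171 85" --pt "458 -589 -19 0 0 0.171 85" --pt "458 -589 -19 0 0 0.171 85" --pt "458 -589 -19 0 0 0.171 85" --pt "458 -589 -19 0 0 0.171 85" --pt "458 -589 -19 0 0 0.171 85" --pt "458 -589 -19 0 0 0.171 85" --pt "458 -589 -19 0 0 0.171 85" --pt "458 -589 -19 0 0 0.171 85" --pt "458 -589 -19 0 0 0.171 85" --pt "458 -589 -19 0 0 0.171 85" --pt "458 -589 -19 0 0 0.171 85" --pt "458 -589 -19 0 0 0.171 85" --pt "458 -589 -19 0 0 0.171 85" --pt "458 -589 -19 0 0 0.171 85" --pt "458 -589 -19 0 0 0.171 85" --pt "458 -589 -19 0 0 0.171 85" --pt "458 -589 -19 0 0 0.171 85"

```text
clock: 3.25
tcp_pos: [0.4352, 0.0623, 0.2501]
tool_rot: [0.998, 0.058, -0.002, -0.02]
force: [1.1, 0.2, -0.4]
gripper_width: 0.0852
```

```bash
python3 -c "
from h import *
plan([.4265,.1895,.14],down(.056),'grip')"
```

```text
grip shift [   6.2 -122.9  115. ] rot [-0.0394  0.0027  0.06  ] dist 168 ang 4.1
```

Request:
move_arm --pt "0 0 0 0 0 0 85" --pt "0 0 0 0 0 0 85"

```text
clock: 3.45
tcp_pos: [0.4347, 0.0623, 0.2501]
tool_rot: [0.998, 0.058, -0.002, -0.02]
force: [-0.7, 0.2, -0.3]
gripper_width: 0.0846
```

```bash
python3 -c "
from h import *
plan([.4265,.1895,.25],down(.056),'above')
plan([.4265,.1895,.14],down(.056),'grip')"
```

```text
above shift [   6.5 -127.2    5.1] rot [-0.0394  0.0027  0.0601] dist 127 ang 4.1
grip shift [   6.7 -122.8  115. ] rot [-0.0394  0.0027  0.0601] dist 168 ang 4.1
```

Request:
move_arm --pt "6 -127 5 -0.039 0.003 0.06 85" --pt "6 -127 5 -0.039 0.003 0.06 85" --pt "6 -127 5 -0.039 0.003 0.06 85" --pt "6 -127 5 -0.039 0.003 0.06 85" --pt "7 -123 60 -0.039 0.003 0.06 65" --pt "7 -123 100 -0.039 0.003 0.06 65" --pt "7 -123 100 -0.039 0.003 0.06 65" --pt "7 -123 100 -0.039 0.003 0.06 65"

```text
clock: 4.25
tcp_pos: [0.4407, 0.0627, 0.1732]
tool_rot: [0.998, 0.058, -0.002, -0.019]
force: [-1.1, 0.6, 0.1]
gripper_width: 0.0654
```

```bash
python3 - <<'E'
from h import *
plan([.4265,.1895,.14],down(.056),'grip')
d=snap("scene"); cv2.imwrite("pics/s1.png",cv2.resize(d["img"][150:410,150:430,::-1],None,fx=2.3,fy=2.3))
d=snap("top"); cv2.imwrite("pics/t1.png",cv2.resize(d["img"][205:365,180:400,::-1],None,fx=3,fy=3))
E
```

```text
grip shift [   0.7 -126.2   38.1] rot [-0.0384  0.0037  0.0601] dist 132 ang 4.1
```

View pics/s1.png

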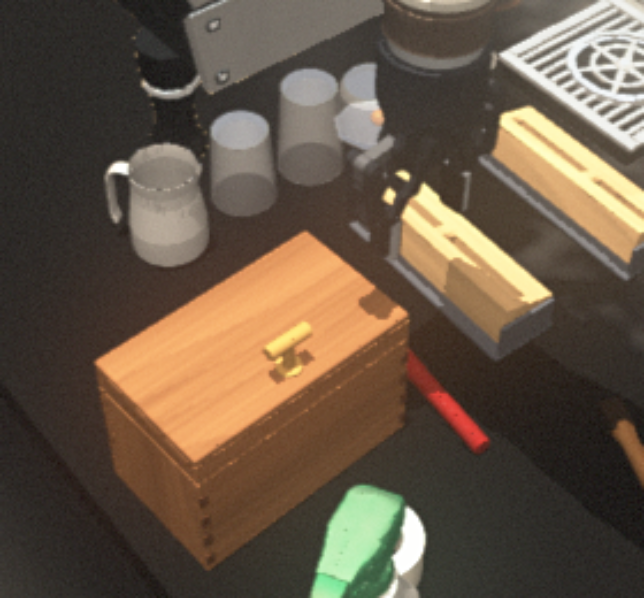

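View pics/t1.png

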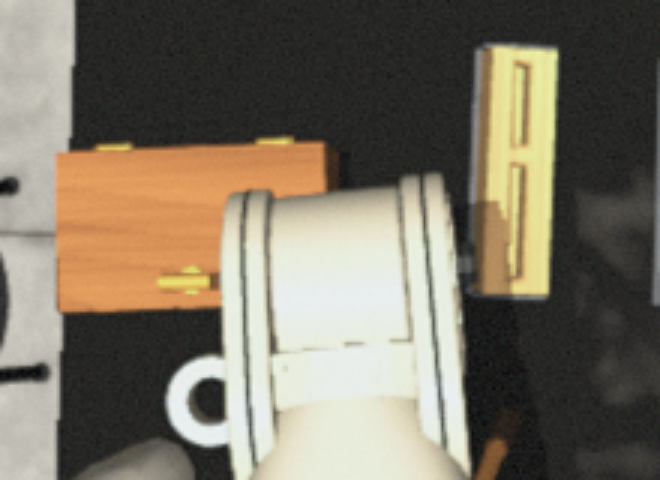

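```bash
python3 -c "
from h import *
s=tool()[2];print(s['q'],s['joint_velocities'],s['force'])"
```

```text
[ 0.11533465  0.17156197 -0.23961636  1.16413775  0.03844557  3.14056486] [ 0.00018508 -0.01967487  0.04654555  0.02970998 -0.00345521 -0.00068289] [ 0.30069897 -0.07530868 -1.01103577]
```

```bash
cat >> h.py <<'E'
def down(yaw,tilt=0.0):
    # tool z down, tool x ~ -x world, tool y ~ +y; tilt about slot x axis: +tilt leans top toward -y
    B=Ro.from_euler('z',yaw)*Ro.from_euler('x',tilt)
    return B*Ro.from_euler('y',np.pi)
E
python3 -c "
from h import *
print(down(0).as_matrix().round(3), (down(0,.244).as_matrix()@[0,0,1]).round(3))
plan([.4265,.1895,.22],down(.056),'above')
plan([.4265,.1895,.14],down(.056),'grip')"
```

```text
[[-1.  0.  0.]
 [ 0.  1.  0.]
 [-0.  0. -1.]] [ 0.     0.242 -0.97 ]
above shift [   1.  -129.2  -42.1] rot [-0.0087 -0.059  -3.0808] dist 136 ang 176.5
grip shift [   1.4 -126.1   37.9] rot [-0.0087 -0.059  -3.0808] dist 132 ang 176.5
```

Request:
move_arm --pt "0 0 -47 0 0 -0.15 65" --pt "0 0 -47 0 0 -0.3 65" --pt "0 0 -47 0 0 -0.45 65" --pt "0 0 -47 0 0 -0.6 65" --pt "0 0 -47 0 0 -0.75 65" --pt "0 0 -47 0 0 -0.9 65" --pt "0 0 -47 0 0 -1.05 65" --pt "0 0 -47 0 0 -1.2 65" --pt "0 0 -47 0 0 -1.35 65" --pt "0 0 -47 0 0 -1.5 65" --pt "0 0 -47 0 0 -1.65 65" --pt "0 0 -47 0 0 -1.8 65" --pt "0 0 -47 0 0 -1.95 65" --pt "0 0 -47 0 0 -1.95 65"

```text
clock: 5.75
tcp_pos: [0.4422, 0.0611, 0.2226]
tool_rot: [0.512, 0.859, 0.016, -0.011]
force: [-1.0, 0.4, -0.9]
gripper_width: 0.0652
```

```bash
python3 -c "
from h import *
plan([.4265,.1895,.22],down(.056),'above')
plan([.4265,.1895,.14],down(.056),'grip')"
```

```text
above shift [120.3  47.1   7.5] rot [ 0.0335 -0.0229 -1.1315] dist 129 ang 64.9
grip shift [117.4  45.9  87.5] rot [ 0.0335 -0.0229 -1.1315] dist 153 ang 64.9
```

Request:
move_arm --pt "120 47 7 0.033 -0.023 -1.131 60" --pt "120 47 7 0.033 -0.023 -1.131 60" --pt "120 47 7 0.033 -0.023 -1.131 60" --pt "120 47 7 0.033 -0.023 -1.131 60" --pt "120 47 7 0.033 -0.023 -1.131 60" --pt "120 47 7 0.033 -0.023 -1.131 60" --pt "120 47 7 0.033 -0.023 -1.131 60" --pt "120 47 7 0.033 -0.023 -1.131 60" --pt "120 47 7 0.033 -0.023 -1.131 60" --pt "117 46 50 0.033 -0.023 -1.131 60" --pt "117 46 60 0.033 -0.023 -1.131 60"

```text
clock: 6.85
tcp_pos: [0.4241, 0.1869, 0.1637]
tool_rot: [-0.026, 1.0, -0.001, -0.003]
force: [-1.0, -0.4, -0.2]
gripper_width: 0.0598
```

```bash
python3 - <<'E'
from h import *
plan([.4265,.1895,.14],down(.056),'grip')
d=snap("scene"); cv2.imwrite("pics/s2.png",cv2.resize(d["img"][150:410,150:430,::-1],None,fx=2.3,fy=2.3))
E
```

```text
grip shift [-2.6  2.5 23.7] rot [-0.0017 -0.0064 -0.004 ] dist 24 ang 0.4
```

View pics/s2.png

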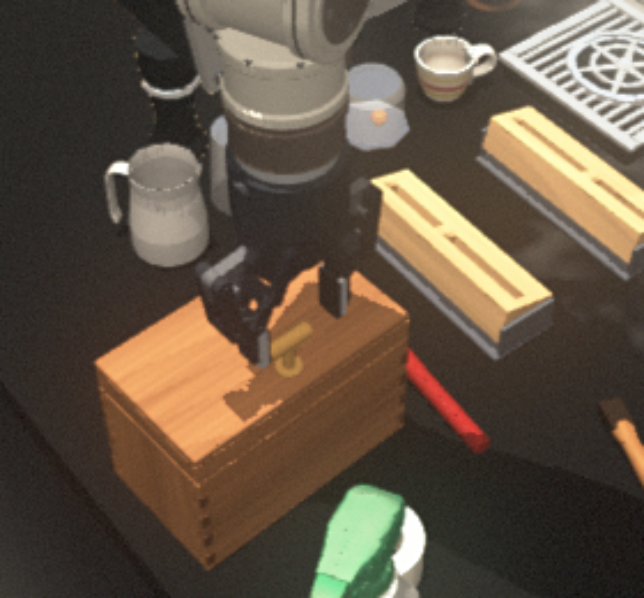

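Gripper straddles the T-grip along its length; lower and close.

Request:
move_arm --pt "-3 2 24 0 -0.006 -0.004 60" --pt "-3 2 24 0 -0.006 -0.004 60" --pt "-3 2 24 0 -0.006 -0.004 40" --pt "-3 2 24 0 -0.006 -0.004 34" --pt "-3 2 24 0 -0.006 -0.004 30" --pt "-3 2 24 0 -0.006 -0.004 30" --pt "-3 2 24 0 -0.006 -0.004 30"

```text
clock: 7.6
tcp_pos: [0.4298, 0.1915, 0.1444]
tool_rot: [-0.03, 1.0, 0.002, 0.004]
force: [-3.4, 3.9, 6.4]
gripper_width: 0.0343
```

```bash
cat > arc.py <<'E'
from h import *
import sys
# offset of TCP in arc: rel to first TCP pose, TCP0 given hinge
h=np.array([.5225,.1945,.106]); yaw=.056
p,T,s=tool()
B=Ro.from_euler('z',yaw)
g0=B.apply([-.096,0,.056])
print("q",s["q"].round(2),"w",s["gripper_width"],"f",np.round(s["force"],1))
cur=float(sys.argv[1]); 
def g(th): return B.apply(Ro.from_euler('y',th).apply([-.096,0,.056]))
for th in map(float,sys.argv[2:]):
    # lid opens: rotate about +y : -x,z -> up & over to +x
    d=T.inv().apply(g(th)-g(cur))*1000
    print(th,np.round(d,1))
E
python3 arc.py 0 .1 .2 .3 .4 .5 .6 .7 .8 .9 1.0 1.1 1.2 1.3 1.4 1.5 1.6 1.7 1.75
```

```text
q [ 0.42  0.24 -0.24  1.09  0.    0.36] w 0.0343150782630263 f [-3.4  3.9  6.4]
0.1 [-6.1  0.  -9.3]
0.2 [-13.2   0.  -17.9]
0.3 [-21.    0.  -25.7]
0.4 [-29.6  -0.  -32.8]
0.5 [-38.9  -0.  -38.9]
0.6 [-48.7  -0.  -44.1]
0.7 [-59.   -0.1 -48.3]
0.8 [-69.7  -0.1 -51.4]
0.9 [-80.6  -0.1 -53.4]
1.0 [-91.6  -0.2 -54.4]
1.1 [-102.8   -0.2  -54.2]
1.2 [-113.8   -0.3  -52.9]
1.3 [-124.6   -0.3  -50.6]
1.4 [-135.2   -0.4  -47.1]
1.5 [-145.4   -0.4  -42.7]
1.6 [-155.1   -0.5  -37.2]
1.7 [-164.1   -0.6  -30.8]
1.75 [-168.4   -0.6  -27.3]
```

Request:
move_arm --pt "-3 0 -5 0 0 0 30" --pt "-6 0 -9 0 0 0 30" --pt "-13 0 -18 0 0 0 30" --pt "-21 0 -26 0 0 0 30" --pt "-30 0 -33 0 0 0 30" --pt "-39 0 -39 0 0 0 30" --pt "-49 0 -44 0 0 0 30" --pt "-59 0 -48 0 0 0 30" --pt "-59 0 -48 0 0 0 30"

```text
clock: 8.5
tcp_pos: [0.4871, 0.195, 0.1909]
tool_rot: [-0.03, 1.0, 0.001, 0.001]
force: [-3.4, 4.9, -0.2]
gripper_width: 0.0341
```

```bash
python3 arc.py 0.7 0.7 .8 .9 1 1.1 1.2 1.3 1.4 1.5 1.6 1.7 1.75 1.8
python3 - <<'E'
from h import *
d=snap("scene"); cv2.imwrite("pics/s3.png",cv2.resize(d["img"][150:410,150:430,::-1],None,fx=2.3,fy=2.3))
E
```

```text
q [ 0.38  0.31 -0.01  1.25  0.    0.32] w 0.034051367833933394 f [-3.4  4.9 -0.2]
0.7 [0. 0. 0.]
0.8 [-10.6  -0.   -3.2]
0.9 [-21.6  -0.1  -5.3]
1.0 [-32.6  -0.1  -6.3]
1.1 [-43.7  -0.2  -6.2]
1.2 [-54.8  -0.2  -5. ]
1.3 [-65.6  -0.3  -2.7]
1.4 [-76.2  -0.4   0.7]
1.5 [-86.4  -0.4   5.1]
1.6 [-96.1  -0.5  10.5]
1.7 [-105.2   -0.5   16.9]
1.75 [-109.5   -0.6   20.4]
1.8 [-113.6   -0.6   24.1]
```

View pics/s3.png

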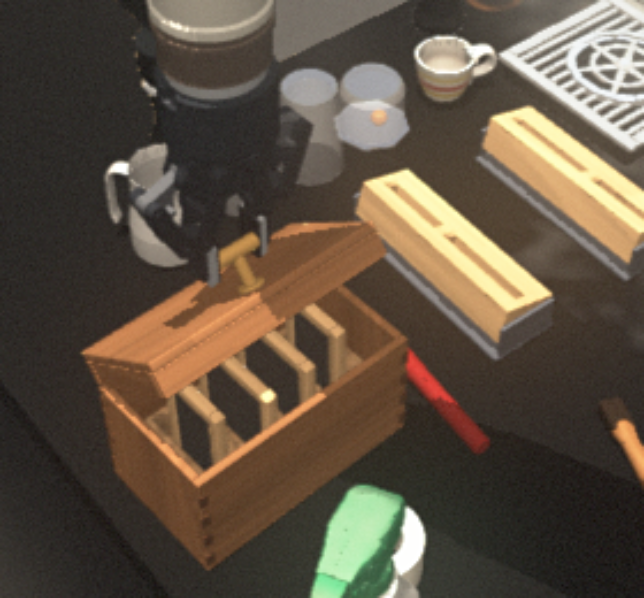

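Request:
move_arm --pt "-11 0 -3 0 0 0 30" --pt "-22 0 -5 0 0 0 30" --pt "-33 0 -6 0 0 0 30" --pt "-44 0 -6 0 0 0 30" --pt "-55 0 -5 0 0 0 30" --pt "-66 0 -3 0 0 0 30" --pt "-76 0 1 0 0 0 30" --pt "-86 0 5 0 0 0 30" --pt "-96 0 10 0 0 0 30" --pt "-105 0 17 0 0 0 30" --pt "-110 0 20 0 0 0 30" --pt "-110 0 20 0 0 0 30"

```text
clock: 9.75
tcp_pos: [0.5993, 0.2017, 0.1719]
tool_rot: [-0.03, 1.0, 0.001, 0.004]
force: [0.4, 6.1, 3.3]
gripper_width: 0.0339
```

```bash
python3 - <<'E'
from h import *
s=tool()[2]; print(s["q"].round(2),s["tcp_pos"],s["force"])
d=snap("scene"); cv2.imwrite("pics/s4.png",cv2.resize(d["img"][150:410,150:430,::-1],None,fx=2.3,fy=2.3))
E
```

```text
[0.32 0.53 0.27 1.31 0.   0.26] [0.59928347 0.20172203 0.17192477] [0.44544413 6.06289568 3.34552567]
```

View pics/s4.png

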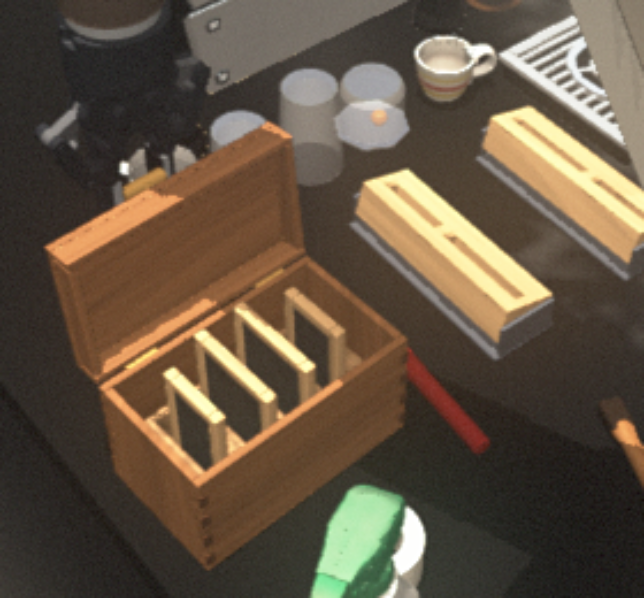

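Request:
move_arm --pt "0 0 0 0 0 0 40" --pt "0 0 0 0 0 0 60" --pt "0 0 0 0 0 0 60" --pt "0 0 0 0 0 0 60" --pt "0 0 -30 0 0 0 60" --pt "0 0 -60 0 0 0 60" --pt "0 0 -90 0 0 0 40" --pt "0 0 -105 0 0 0 30" --pt "40 0 -105 0 0 0 30" --pt "90 0 -105 0 0 0 30" --pt "140 -50 -105 0 0 0 30" --pt "140 -100 -105 0 0 0 30" --pt "140 -150 -105 0 0 0 30" --pt "140 -150 -105 0 0 0 30" --pt "140 -150 -105 0 0 0 30"

```text
clock: 11.3
tcp_pos: [0.4661, 0.0397, 0.276]
tool_rot: [-0.028, 1.0, -0.0, 0.003]
force: [0.0, 1.1, -0.3]
gripper_width: 0.0298
```

```bash
python3 - <<'E'
from h import *
np.set_printoptions(precision=4,suppress=True)
D={c:snap(c,c+"5") for c in("scene","top")}
d=D["scene"]; cv2.imwrite("pics/s5.png",cv2.resize(d["img"][150:410,150:430,::-1],None,fx=2.3,fy=2.3))
d=D["top"]; cv2.imwrite("pics/t5.png",cv2.resize(d["img"][205:325,180:440,::-1],None,fx=3,fy=3))
for n in ["lid_hinge","slate_n1_centre","slate_w1_centre"]:
    P={c:r.place_of(c,n) for c in D}
    for c in D: print(n,c,[(np.round(x["position"],1).tolist(),round(x["p"],2)) for x in P[c]])
    for a in P["scene"][:4]:
        for b in P["top"][:4]:
            X,e=tri(D["scene"],a["position"],D["top"],b["position"])
            if e<0.012: print("   ",X,round(e,4))
E
```

```text
lid_hinge scene [([240.0, 284.9], 0.95)]
lid_hinge top [([245.1, 252.5], 0.57)]
    [0.5254 0.1954 0.1093] 0.0022
slate_n1_centre scene [([286.6, 309.0], 0.57)]
slate_n1_centre top []
slate_w1_centre scene [([271.5, 313.9], 0.79)]
slate_w1_centre top []
```

View pics/s5.png

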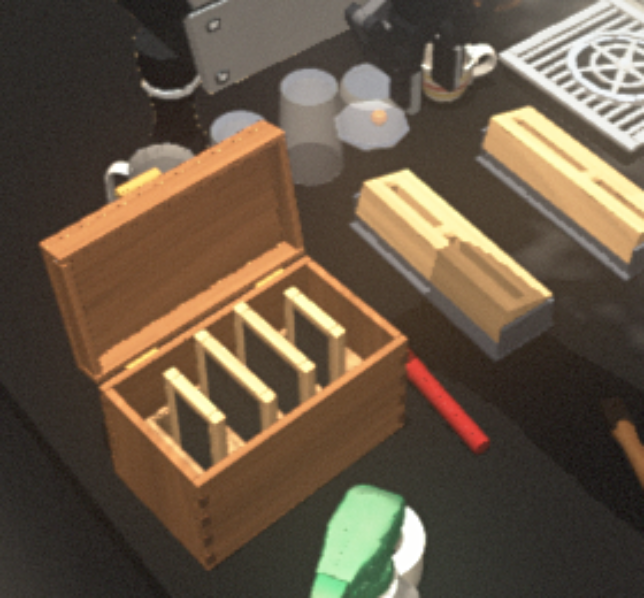

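View pics/t5.png

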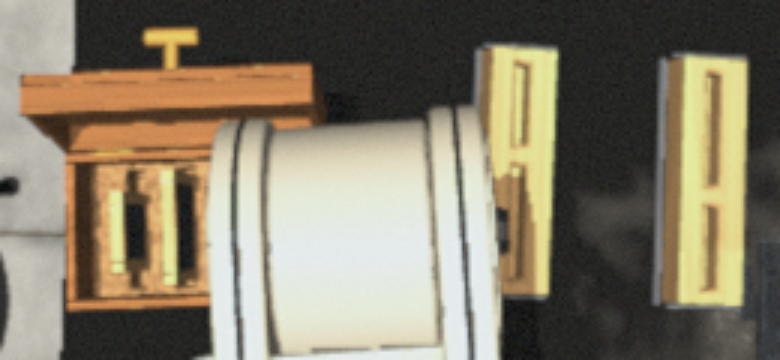

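```bash
python3 - <<'E'
from h import *
np.set_printoptions(precision=4,suppress=True)
D={c:snap(c) for c in("scene","top")}
h=lambda u,v:(150+u/2.3,150+v/2.3); f=lambda u,v:(180+u/3,205+v/3)
for n,a,b in [("S1",(175,373),(216,416)),("S2",(203,336),(268,397)),("S3",(244,310),(308,369)),("S4",(293,293),(338,329))]:
    A=atz(D["scene"],h(*a),.118);B=atz(D["scene"],h(*b),.118); print(n,(A+B)/2,np.linalg.norm(A-B),np.degrees(np.arctan2((A-B)[1],(A-B)[0])))
for n,a,b in [("S1",(118,192),(118,272)),("S2",(168,170),(168,286))]:
    A=atz(D["top"],f(*a),.118);B=atz(D["top"],f(*b),.118); print(n,(A+B)/2,np.linalg.norm(A-B),np.degrees(np.arctan2((A-B)[1],(A-B)[0])))
B=Ro.from_euler('z',.056)
for y in (57,19,-19,-57): print(np.array([.523,.195,.106])+B.apply([-.058,y/1000,.012]))
# overlay predicted
img=D["scene"]["img"][:,:,::-1].copy()
for y in (57,19,-19,-57):
  for x in (-.03,.03):
    p=proj(D["scene"],np.array([.523,.195,.106])+B.apply([-.058+x,y/1000,.012])); cv2.circle(img,(int(round(p[0])),int(round(p[1]))),1,(0,0,255),-1)
cv2.imwrite("pics/ov.png",cv2.resize(img[230:360,170:330],None,fx=4,fy=4))
E
```

```text
S1 [0.4579 0.2494 0.118 ] 0.04943335782432239 1.3224790364337422
S2 [0.4616 0.213  0.118 ] 0.07471912894487875 3.0914934025010026
S3 [0.464  0.1754 0.118 ] 0.07418307519517663 2.43972522453194
S4 [0.4677 0.1361 0.118 ] 0.049160190938732605 5.221454979966397
S1 [0.4591 0.249  0.118 ] 0.058211314558892564 2.254067575154208
S2 [0.463  0.2125 0.118 ] 0.08439025101062053 2.093842912929876
[0.4619 0.2487 0.118 ]
[0.464  0.2107 0.118 ]
[0.4662 0.1728 0.118 ]
[0.4683 0.1348 0.118 ]
```

View pics/ov.png

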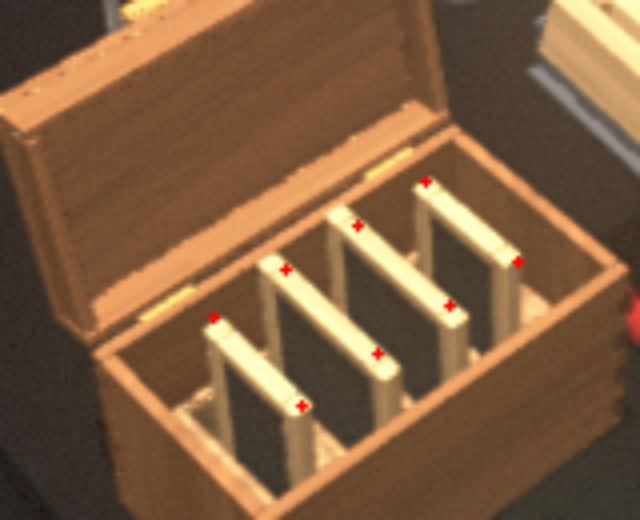

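```bash
python3 - <<'E'
from h import *
plan([.468,.136,.19],down(.05),'above S4')
plan([.468,.136,.086],down(.05),'S4')
E
```

```text
above S4 shift [-6.8 92.9 85.5] rot [0.0003 0.0046 0.0111] dist 126 ang 0.7
S4 shift [ -6.3  92.9 189.5] rot [0.0003 0.0046 0.0111] dist 211 ang 0.7
```

Request:
move_arm --pt "-7 50 20 0 0.005 0.011 27" --pt "-7 93 50 0 0.005 0.011 27" --pt "-7 93 85 0 0.005 0.011 27" --pt "-7 93 85 0 0.005 0.011 27" --pt "-7 93 85 0 0.005 0.011 27"

```text
clock: 12.3
tcp_pos: [0.4677, 0.1354, 0.1907]
tool_rot: [-0.025, 1.0, -0.0, -0.001]
force: [-0.6, 0.0, 1.0]
gripper_width: 0.0272
```

```bash
python3 - <<'E'
from h import *
plan([.468,.136,.086],down(.05),'S4')
d=snap("scene"); cv2.imwrite("pics/s6.png",cv2.resize(d["img"][180:380,150:400,::-1],None,fx=2.8,fy=2.8))
E
```

```text
S4 shift [ -0.5   0.7 104.7] rot [-0.0005 -0.0021 -0.0006] dist 105 ang 0.1
```

View pics/s6.png

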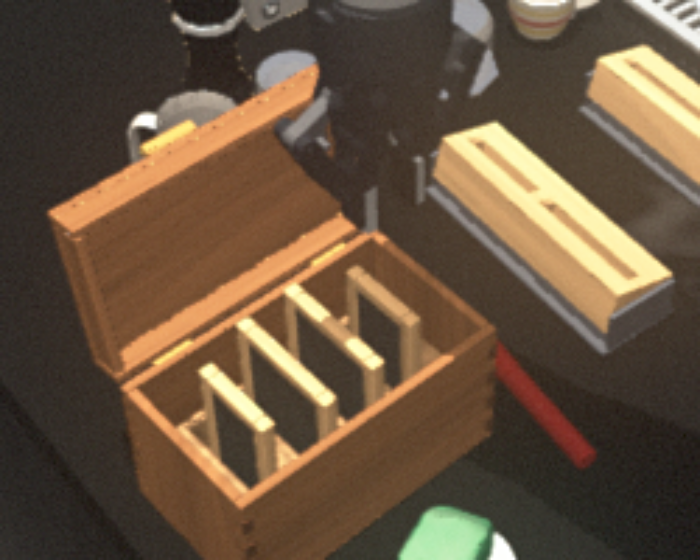

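Request:
move_arm --pt "0 1 30 0 0 0 27" --pt "0 1 60 0 0 0 27" --pt "0 1 80 0 0 0 27" --pt "0 1 92 0 0 0 27" --pt "0 1 104 0 0 0 27" --pt "0 1 104 0 0 0 27"

```text
clock: 12.95
tcp_pos: [0.4683, 0.136, 0.0865]
tool_rot: [-0.024, 1.0, 0.0, -0.0]
force: [-0.0, 0.0, 1.0]
gripper_width: 0.0269
```

```bash
python3 - <<'E'
from h import *
d=snap("scene"); cv2.imwrite("pics/s7.png",cv2.resize(d["img"][180:380,150:400,::-1],None,fx=2.8,fy=2.8))
E
```

```text
(no output)
```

View pics/s7.png

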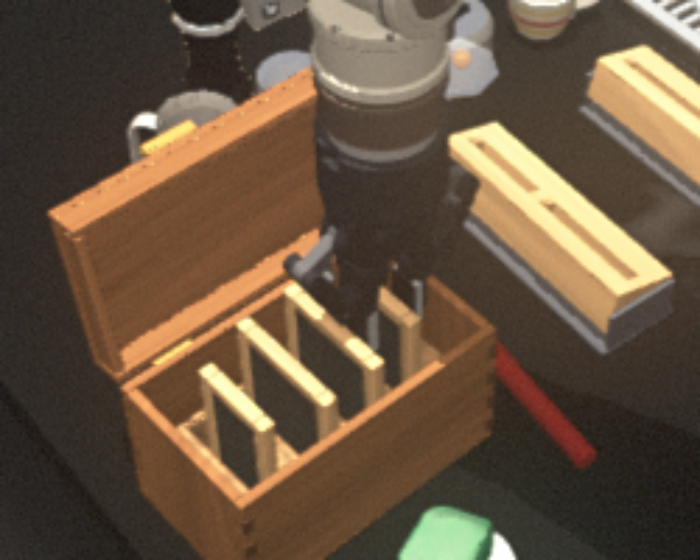

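Straddling S4. Close, then lift.

Request:
move_arm --pt "0 0 0 0 0 0 12" --pt "0 0 0 0 0 0 5" --pt "0 0 0 0 0 0 5" --pt "0 0 0 0 0 0 5" --pt "0 0 -15 0 0 0 5" --pt "0 0 -40 0 0 0 5" --pt "0 0 -75 0 0 0 5" --pt "0 0 -115 0 0 0 5" --pt "0 0 -150 0 0 0 5" --pt "0 0 -150 0 0 0 5"

```text
clock: 14.0
tcp_pos: [0.4709, 0.1373, 0.2418]
tool_rot: [-0.024, 1.0, 0.001, 0.005]
force: [1.4, -0.6, -1.3]
gripper_width: 0.0094
```

```bash
python3 - <<'E'
from h import *
np.set_printoptions(precision=4,suppress=True)
D={c:snap(c,c+"8") for c in("scene","top")}
print(tool()[2]["gripper_width"])
for n in ["rail_a","rail_a_narrow","rail_a_wide","rail_b_narrow","rail_b_wide","slate_n1_centre"]:
    P={c:r.place_of(c,n) for c in D}
    for c in D: print(n,c,[(np.round(x["position"],1).tolist(),round(x["p"],2)) for x in P[c]])
    for a in P["scene"][:4]:
        for b in P["top"][:4]:
            X,e=tri(D["scene"],a["position"],D["top"],b["position"])
            if e<0.012: print("   ",X,round(e,4))
E
```

```text
0.009319295796590382
rail_a scene [([344.6, 269.8], 0.76), ([399.0, 239.2], 0.7)]
rail_a top [([348.1, 259.4], 0.71), ([410.7, 266.7], 0.59)]
    [ 0.517  -0.0403 -0.0015] 0.0093
    [ 0.5053 -0.1885  0.0041] 0.001
rail_a_narrow scene [([426.9, 221.5], 0.66)]
rail_a_narrow top [([423.6, 282.4], 0.65), ([245.6, 254.3], 0.36)]
    [ 0.465  -0.2097  0.0718] 0.0106
rail_a_wide scene [([391.2, 203.0], 0.59), ([240.7, 286.1], 0.53)]
rail_a_wide top [([422.5, 247.8], 0.72)]
    [ 0.5492 -0.2025  0.0678] 0.0038
rail_b_narrow scene []
rail_b_narrow top [([359.3, 238.5], 0.84)]
rail_b_wide scene [([364.3, 254.1], 0.87)]
rail_b_wide top [([356.0, 280.8], 0.86)]
    [ 0.47   -0.0516  0.0734] 0.0028
slate_n1_centre scene [([283.3, 242.5], 0.65)]
slate_n1_centre top []
```

View pics/scene8.png

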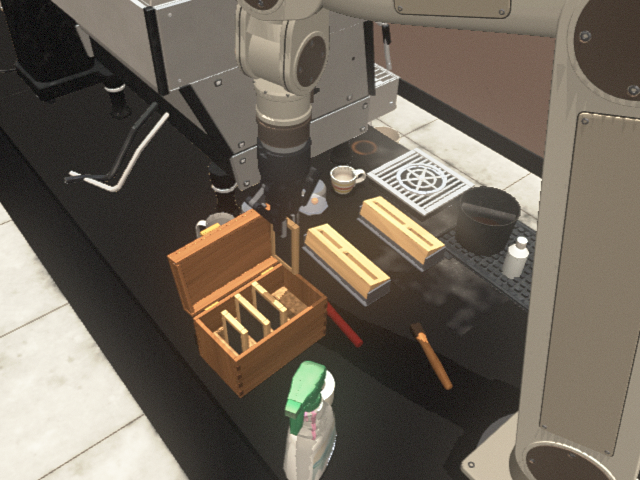

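View pics/top8.png

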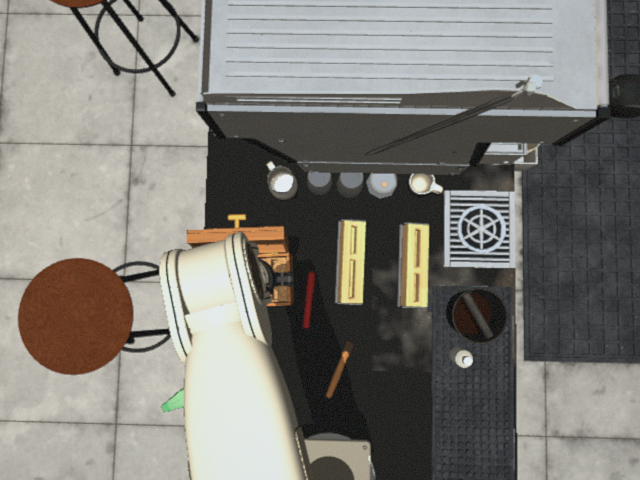

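```bash
python3 - <<'E'
import cv2
a=cv2.imread("pics/top8.png")[210:315,395:435]; b=cv2.imread("pics/top8.png")[210:315,330:370]
z=lambda im,k:cv2.resize(im,None,fx=k,fy=k,interpolation=cv2.INTER_CUBIC)
import numpy as np
def grid(im,k,x0,y0,st):
    im=z(im,k)
    for u in range(0,im.shape[1],st*k): cv2.putText(im,str(x0+u//k),(u,8),0,.3,(0,255,0)); cv2.line(im,(u,0),(u,im.shape[0]),(0,255,0),1) if 0 else None
    for v in range(0,im.shape[0],st*k): cv2.putText(im,str(y0+v//k),(0,v+4),0,.3,(0,255,0))
    return im
k=5
cv2.imwrite("pics/ra_top.png",np.hstack([grid(b,k,330,210,10),grid(a,k,395,210,10)]))
s=cv2.imread("pics/scene8.png")
cv2.imwrite("pics/ra_sc.png",grid(s[190:305,300:450],5,300,190,10))
E
```

```text
(no output)
```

View pics/ra_top.png

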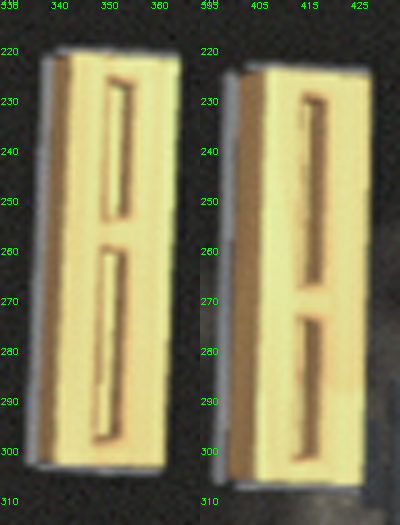

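View pics/ra_sc.png

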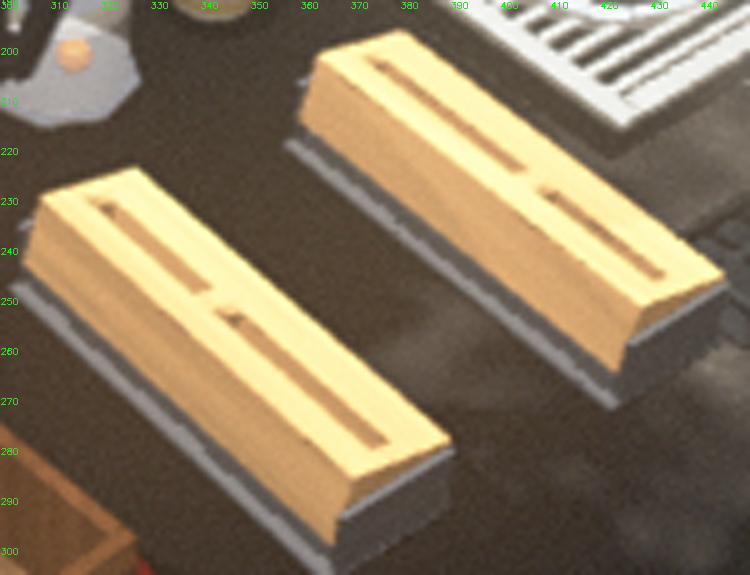

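```bash
cat >> h.py <<'E'
def mouth2P(M,yaw): return M+Ro.from_euler('z',yaw).apply([0,-.028*np.sin(np.radians(14)),.028*np.cos(np.radians(14))])
E
python3 - <<'E'
from h import *
np.set_printoptions(precision=4,suppress=True)
D={c:snap(c) for c in("scene","top")}
o={}
for n,t,s in [("a_wide",(416.95,247.9),(388.6,212.8)),("a_nar",(416.3,287.4),(419.8,236.2)),("b_nar",(353,239.4),(330,238.8)),("b_wide",(351.7,278.3),(359.8,265))]:
    X,e=tri(D["scene"],s,D["top"],t); o[n]=atz(D["top"],t,.0515); print(n,X,e,"top@.0515",o[n],"scene@",atz(D["scene"],s,.0515), "P",mouth2P((o[n]+atz(D["scene"],s,.0515))/2,.03))
for a,b in [("a_wide","a_nar"),("b_nar","b_wide")]:
    d=o[a]-o[b]; print(np.linalg.norm(d),np.arctan2(d[1],d[0]))
E
```

```text
a_wide [ 0.5489 -0.1955  0.0445] 0.00015235192307917755 top@.0515 [ 0.5484 -0.1942  0.0515] scene@ [ 0.5437 -0.1893  0.0515] P [ 0.5463 -0.1985  0.0787]
a_nar [ 0.4571 -0.1941  0.0459] 0.0006702235790417875 top@.0515 [ 0.4569 -0.1933  0.0515] scene@ [ 0.4537 -0.1889  0.0515] P [ 0.4555 -0.1979  0.0787]
b_nar [ 0.5653 -0.046   0.045 ] 0.0009027527605289937 top@.0515 [ 0.5651 -0.0453  0.0515] scene@ [ 0.56   -0.0418  0.0515] P [ 0.5628 -0.0503  0.0787]
b_wide [ 0.4743 -0.0444  0.0446] 0.0005810568099798386 top@.0515 [ 0.4745 -0.0438  0.0515] scene@ [ 0.4696 -0.0398  0.0515] P [ 0.4722 -0.0486  0.0787]
0.0914953613442978 -0.009968979658443997
0.0905971904585702 -0.016255228165256572
```

```bash
python3 - <<'E'
from h import *
np.set_printoptions(precision=4,suppress=True)
d=snap("top")
fa=lambda u,v:(395-40+u/5-.4,210+v/5-.4); fb=lambda u,v:(330+u/5-.4,210+v/5-.4)
for n,f,p,q,z in [("a+y",fa,(267,68),(254,480),.052),("a-y",fa,(371,72),(363,486),.038),("aslot",fa,(327,98),(319,460),.043),("aslotL",fa,(300,93),(293,459),.047),("b+y",fb,(71,52),(57,463),.052),("b-y",fb,(180,58),(165,467),.038),("bslot",fb,(134,84),(121,438),.043),("bslotL",fb,(106,76),(92,441),.047)]:
    A=atz(d,f(*p),z);B=atz(d,f(*q),z);v=A-B; print(n,A,B,np.linalg.norm(v),np.arctan2(v[1],v[0]))
E
```

```text
a+y [ 0.6057 -0.1729  0.052 ] [ 0.4146 -0.1685  0.052 ] 0.19116080490224924 -0.023368915708250282
a-y [ 0.6065 -0.2242  0.038 ] [ 0.4123 -0.2214  0.038 ] 0.19420578661042914 -0.014693580182645346
aslot [ 0.5932 -0.2027  0.043 ] [ 0.4241 -0.1999  0.043 ] 0.16912447767417432 -0.016010915269659337
aslotL [ 0.5948 -0.1893  0.047 ] [ 0.4244 -0.1872  0.047 ] 0.17043058279973042 -0.012173272269762572
b+y [ 0.6102 -0.023   0.052 ] [ 0.4189 -0.0201  0.052 ] 0.1912817738623144 -0.015269465734482875
b-y [ 0.6101 -0.0751  0.038 ] [ 0.4175 -0.071   0.038 ] 0.19256234131534586 -0.021456841076608946
bslot [ 0.5967 -0.0532  0.043 ] [ 0.4307 -0.0499  0.043 ] 0.16599144891785583 -0.020021610272167426
bslotL [ 0.5997 -0.0398  0.047 ] [ 0.4292 -0.0363  0.047 ] 0.17061207068756237 -0.02070896306388367
```

```bash
python3 - <<'E'
from h import *
p,T,s=tool(); print(p,T.as_quat(),s["q"],s["force"])
E
```

```text
[0.46826274 0.13644529 0.23671325] [-2.43827263e-02  9.99702683e-01  1.63537000e-04 -2.80687134e-05] [ 2.83329913e-01  2.13961736e-01 -1.52474652e-02  1.34155764e+00
  3.30544176e-04  2.34559632e-01] [-0.19275557  1.38676596 -1.05705512]
```

```bash
cat >> h.py <<'E'
T14=np.radians(14)
def zs(yaw): return Ro.from_euler('z',yaw).apply([0,-np.sin(T14),np.cos(T14)])
def slot_tcp(P,yaw,out,off=.0205): return np.asarray(P)+zs(yaw)*(off+out)
def overlay(d,W,box,name,k=4,off=.0205,dx=0.,extra=()):
    p,T,s=tool(); img=d["img"][:,:,::-1].copy(); x0,y0,x1,y1=box
    img=cv2.resize(img[y0:y1,x0:x1],None,fx=k,fy=k,interpolation=cv2.INTER_CUBIC)
    c=p+T.apply([dx,0,off])
    for sy in(-1,1):
        pts=[]
        for sx,sz in((-1,-1),(1,-1),(1,1),(-1,1)):
            q=proj(d,c+T.apply([sx*W/2,sy*.005,sz*.052])); pts.append(((q-[x0,y0]+.5)*k-.5).round().astype(int))
        cv2.polylines(img,[np.array(pts)],True,(0,0,255) if sy>0 else (255,0,0),1)
    for X in extra:
        q=((proj(d,X)-[x0,y0]+.5)*k-.5).round().astype(int); cv2.circle(img,tuple(int(v) for v in q),2,(0,255,0),-1)
    cv2.imwrite(f"pics/{name}.png",img)
E
python3 - <<'E'
from h import *
P=[.457,-.2008,.0727]
plan(slot_tcp(P,-.016,.10),down(-.016,T14),'hover')
E
```

```text
hover shift [  29.6 -365.4   47. ] rot [-0.2439 -0.008   0.0644] dist 370 ang 14.5
```

Request:
move_arm --pt "5 -40 0 0 0 0 5" --pt "10 -85 0 -0.05 0 0.01 5" --pt "15 -130 10 -0.1 0 0.03 5" --pt "20 -175 20 -0.15 0 0.045 5" --pt "25 -220 30 -0.2 0 0.06 5" --pt "30 -265 40 -0.244 -0.008 0.064 5" --pt "30 -310 47 -0.244 -0.008 0.064 5" --pt "30 -345 47 -0.244 -0.008 0.064 5" --pt "30 -365 47 -0.244 -0.008 0.064 5" --pt "30 -365 47 -0.244 -0.008 0.064 5" --pt "30 -365 47 -0.244 -0.008 0.064 5"

```text
clock: 15.95
tcp_pos: [0.4559, -0.2297, 0.1894]
tool_rot: [0.008, 0.992, 0.122, 0.001]
force: [-0.0, 0.1, -1.3]
gripper_width: 0.0091
```

```bash
python3 - <<'E'
from h import *
P=np.array([.457,-.2008,.0727])
snap("top")
for o in(.1,.04,.0):plan(slot_tcp(P,-.016,o),down(-.016,T14),'out%g'%o)
z=zs(-.016)
d=snap("scene"); overlay(d,.06,(340,130,500,290),"o1",4,extra=[P,P-.028*z])
d=snap("top"); overlay(d,.06,(350,190,510,330),"o1t",4,extra=[P,P-.028*z])
E
```

```text
out0.1 shift [-0.6 -0.9 -0.3] rot [ 0.0006 -0.0005  0.0005] dist 1 ang 0.1
out0.04 shift [-0.7 -0.9 59.7] rot [ 0.0006 -0.0005  0.0005] dist 60 ang 0.1
out0 shift [-0.7 -0.9 99.7] rot [ 0.0006 -0.0005  0.0005] dist 100 ang 0.1
```

View pics/o1.png

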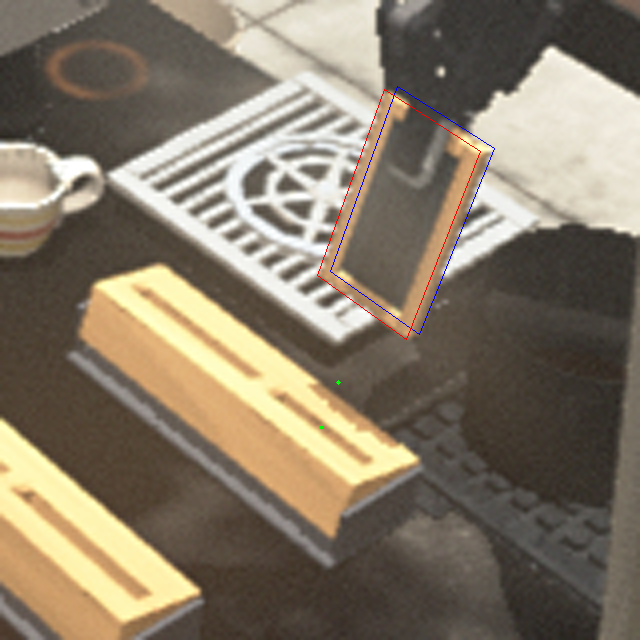

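View pics/o1t.png

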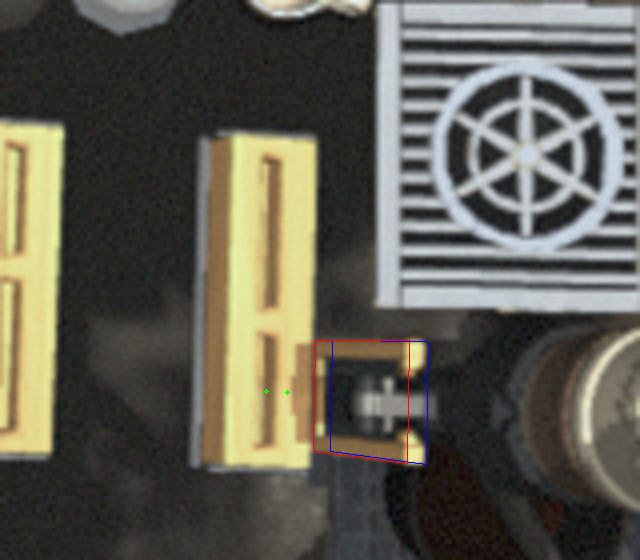

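Request:
move_arm --pt "-1 -1 30 0 0 0 5" --pt "-1 -1 60 0 0 0 5" --pt "-1 -1 68 0 0 0 5" --pt "-1 -1 68 0 0 0 5"

```text
clock: 16.5
tcp_pos: [0.4565, -0.2125, 0.1227]
tool_rot: [0.007, 0.992, 0.123, -0.0]
force: [-0.4, -0.6, -1.5]
gripper_width: 0.0092
```

```bash
python3 - <<'E'
from h import *
P=np.array([.457,-.2008,.0727])
snap("top")
for o in(.03,.0):plan(slot_tcp(P,-.016,o),down(-.016,T14),'out%g'%o)
z=zs(-.016)
d=snap("scene"); overlay(d,.06,(370,170,470,270),"o2",6,extra=[P,P-.028*z])
d=snap("top"); overlay(d,.06,(390,220,490,320),"o2t",6,extra=[P,P-.028*z])
E
```

```text
out0.03 shift [ 0.6 -0.1  2.2] rot [ 0.0002 -0.0006  0.0017] dist 2 ang 0.1
out0 shift [ 0.6 -0.1 32.2] rot [ 0.0002 -0.0006  0.0017] dist 32 ang 0.1
```

View pics/o2.png

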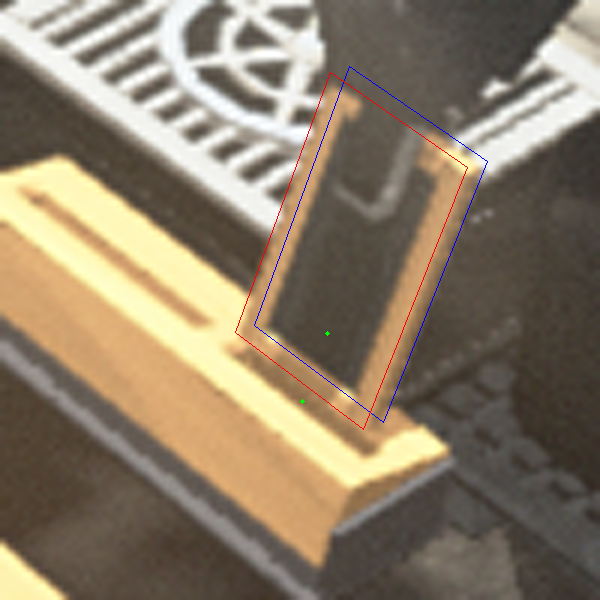

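View pics/o2t.png

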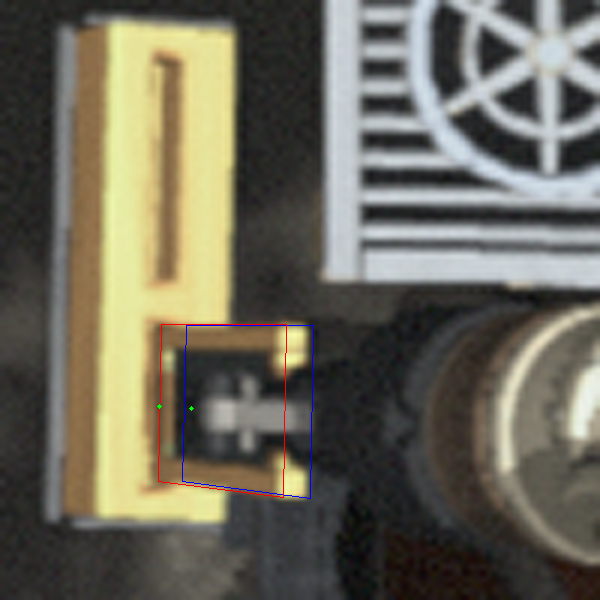

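Request:
move_arm --pt "0 0 6 0 0 0 5" --pt "0 0 10 0 0 0 5" --pt "0 0 14 0 0 0 5" --pt "0 0 18 0 0 0 5" --pt "0 0 18 0 0 0 5"

```text
clock: 17.15
tcp_pos: [0.457, -0.2097, 0.1052]
tool_rot: [0.008, 0.993, 0.122, 0.0]
force: [0.4, 0.2, -1.7]
gripper_width: 0.0089
```

```bash
python3 - <<'E'
from h import *
P=np.array([.457,-.2008,.0727])
d2=snap("top")
for o in(.0,):plan(slot_tcp(P,-.016,o),down(-.016,T14),'out%g'%o)
print(tool()[2]["force"],tool()[2]["gripper_width"])
z=zs(-.016)
d=snap("scene"); overlay(d,.06,(370,170,470,270),"o3",6,extra=[P,P-.028*z])
E
```

```text
out0 shift [ 0.2  0.8 13.5] rot [ 0.0001 -0.0009  0.0002] dist 13 ang 0.1
[-0.23098496 -1.07883494 -2.03796802] 0.00902583267060914
```

View pics/o3.png

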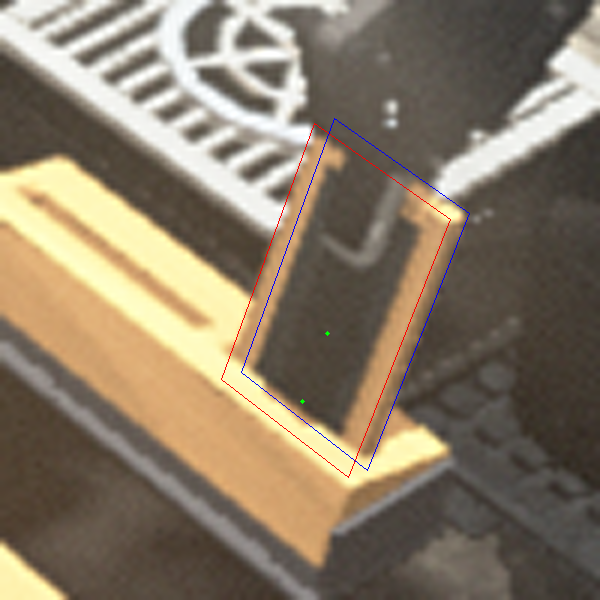

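Request:
move_arm --pt "0 0 4 0 0 0 5" --pt "0 0 8 0 0 0 5" --pt "0 0 11 0 0 0 5" --pt "0 0 13 0 0 0 5" --pt "0 0 13 0 0 0 5" --pt "0 0 13 0 0 0 5"

```text
clock: 17.85
tcp_pos: [0.4575, -0.2071, 0.0945]
tool_rot: [0.008, 0.993, 0.121, 0.001]
force: [-3.6, -2.0, 7.4]
gripper_width: 0.0091
```

```bash
python3 - <<'E'
from h import *
P=np.array([.457,-.2008,.0727])
d2=snap("top")
for o in(.0,):plan(slot_tcp(P,-.016,o),down(-.016,T14),'out%g'%o)
print(tool()[2]["force"],tool()[2]["gripper_width"])
z=zs(-.016)
d=snap("scene"); overlay(d,.06,(370,170,470,270),"o4",6,extra=[P,P-.028*z])
overlay(d2,.06,(390,220,490,320),"o4t",6,extra=[P,P-.028*z])
E
```

```text
out0 shift [0.5 0.8 2.2] rot [-0.0011  0.0007  0.0002] dist 2 ang 0.1
[-3.57819873 -1.38063797  6.61495756] 0.00929020175083204
```

View pics/o4.png

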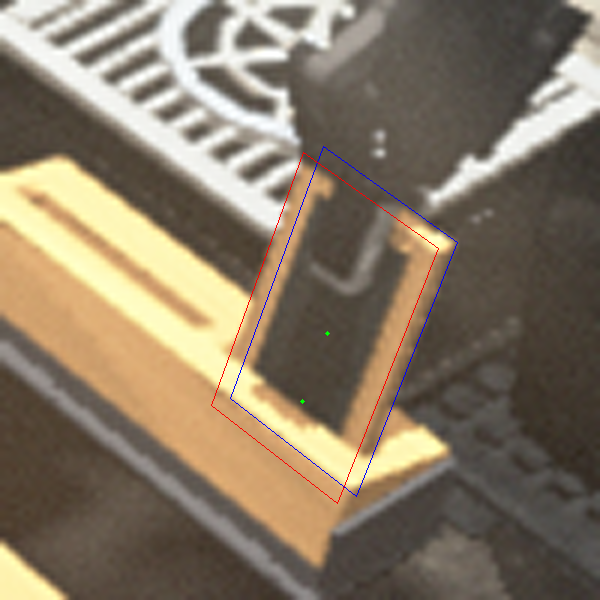

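View pics/o4t.png

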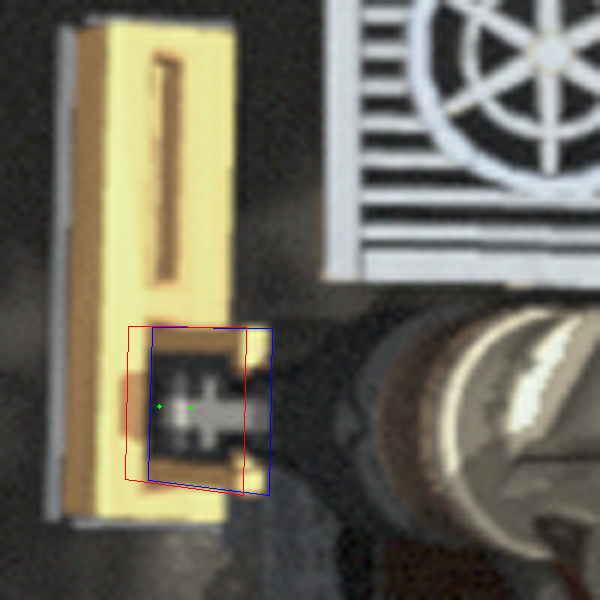

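Request:
move_arm --pt "0 0 2 0 0 0 5" --pt "0 0 4 0 0 0 5" --pt "0 0 4 0 0 0 5"

```text
clock: 18.25
tcp_pos: [0.4576, -0.2072, 0.0944]
tool_rot: [0.008, 0.993, 0.12, 0.003]
force: [-10.0, -4.5, 30.0]
gripper_width: 0.0089
```

```bash
python3 - <<'E'
from h import *
P=np.array([.457,-.2008,.0727])
plan(slot_tcp(P,-.016,0),down(-.016,T14),'out')
print(tool()[2]["force"],tool()[2]["gripper_width"])
E
```

```text
out shift [0.7 1.  2.1] rot [-0.0032  0.0032 -0.0003] dist 2 ang 0.3
[-10.0356352   -4.50920494  30.02728234] 0.008920430072571046
```

Request:
move_arm --pt "0 0 -4 0 0 0 5" --pt "0 0 -4 0 0 0 5" --pt "0 0 -4 0 0 0 14" --pt "0 0 -4 0 0 0 22" --pt "0 0 -4 0 0 0 28" --pt "0 0 -4 0 0 0 28" --pt "0 0 -25 0 0 0 28" --pt "0 0 -55 0 0 0 28" --pt "0 0 -80 0 0 0 28" --pt "0 0 -80 0 0 0 28"

```text
clock: 19.25
tcp_pos: [0.4592, -0.2267, 0.1702]
tool_rot: [0.008, 0.993, 0.12, 0.004]
force: [0.2, 0.4, 0.0]
gripper_width: 0.0279
```

```bash
cat >> h.py <<'E'
def slatebox(d,P,yaw,W,box,name,k=5):
    img=d["img"][:,:,::-1].copy(); x0,y0,x1,y1=box
    img=cv2.resize(img[y0:y1,x0:x1],None,fx=k,fy=k,interpolation=cv2.INTER_CUBIC)
    R=Ro.from_euler('z',yaw)*Ro.from_euler('x',T14)
    for sy in(-1,1):
        pts=[]
        for sx,sz in((-W/2,-.028),(W/2,-.028),(W/2,.052),(-W/2,.052)):
            q=proj(d,P+R.apply([sx,sy*.005,sz])); pts.append(((q-[x0,y0]+.5)*k-.5).round().astype(int))
        cv2.polylines(img,[np.array(pts)],True,(0,0,255) if sy>0 else (255,0,0),1)
    cv2.imwrite(f"pics/{name}.png",img)
E
python3 - <<'E'
from h import *
P=np.array([.457,-.2008,.0727])+.002*zs(-.016)
d2=snap("top");d=snap("scene")
slatebox(d,P,-.016,.06,(340,160,460,280),"f1")
slatebox(d2,P,-.016,.06,(390,220,490,320),"f1t")
E
```

```text
(no output)
```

View pics/f1.png

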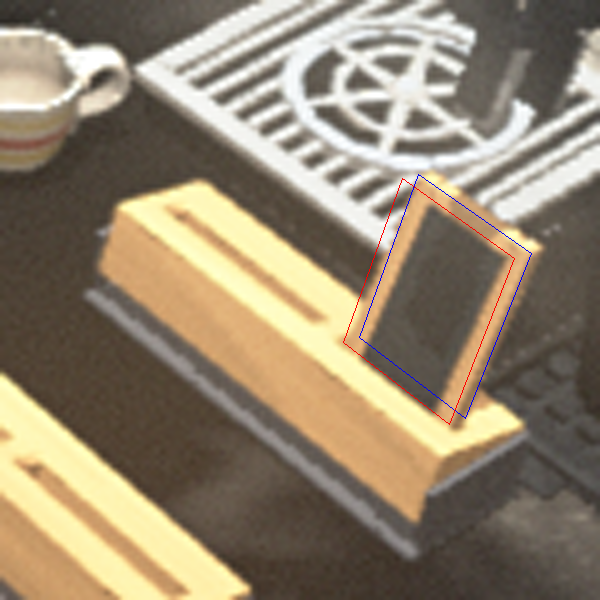

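View pics/f1t.png

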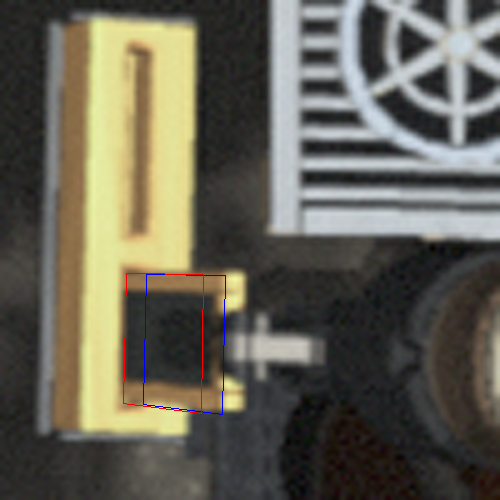

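```bash
python3 - <<'E'
from h import *
np.set_printoptions(precision=4,suppress=True)
z=zs(-.016);P=np.array([.457,-.2008,.0727])+.002*z
R=Ro.from_euler('z',-.016)*Ro.from_euler('x',T14)
d2=snap("top");d=snap("scene")
for n,t,s,l in [("near",(438.6,301.6),(447.6,208.6),[-.03,-.005,.052]),("far",(390+245/5-.4,220+270/5-.4),(340+425/5-.4,160+172/5-.4),[.03,-.005,.052])]:
    X,e=tri(d,s,d2,t); print(n,X,e,"model",P+R.apply(l))
E
```

```text
near [ 0.4291 -0.2282  0.121 ] 0.0015469022175600606 model [ 0.4267 -0.2182  0.1239]
far [ 0.4896 -0.2286  0.118 ] 0.001860939229636442 model [ 0.4867 -0.2192  0.1239]
```

```bash
python3 - <<'E'
from h import *
t=np.radians(20.5); z=np.array([0,-np.sin(t),np.cos(t)]); c=np.array([.459,-.2126,.091])
for o in (.06,.0): plan(c+z*o,down(-.016,t),o)
E
```

```text
0.06 shift [ -2.8 -13.4  15.8] rot [-0.1121 -0.0021  0.    ] dist 21 ang 6.4
0.0 shift [-2.5 -6.7 75.5] rot [-0.1121 -0.0021  0.    ] dist 76 ang 6.4
```

Request:
move_arm --pt "-3 -13 10 -0.06 -0.002 0 30" --pt "-3 -13 16 -0.112 -0.002 0 30" --pt "-3 -13 16 -0.112 -0.002 0 30" --pt "-3 -11 36 -0.112 -0.002 0 30" --pt "-3 -9 56 -0.112 -0.002 0 30" --pt "-3 -7 75 -0.112 -0.002 0 30" --pt "-3 -7 75 -0.112 -0.002 0 30"

```text
clock: 20.15
tcp_pos: [0.4582, -0.2113, 0.0903]
tool_rot: [0.007, 0.984, 0.179, -0.0]
force: [-0.6, 0.2, 0.5]
gripper_width: 0.03
```

```bash
python3 - <<'E'
from h import *
p,T,s=tool();print(p,s["force"])
d2=snap("top");d=snap("scene")
overlay(d,.06,(340,160,460,280),"f2",5)
overlay(d2,.06,(390,220,490,320),"f2t",5)
E
```

```text
[ 0.45823643 -0.21126877  0.09025495] [-0.55550554  0.19991444  0.49074027]
```

View pics/f2.png

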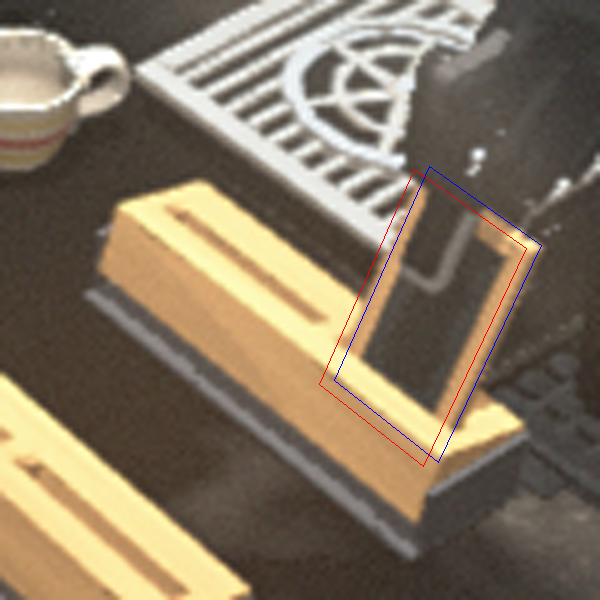

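View pics/f2t.png

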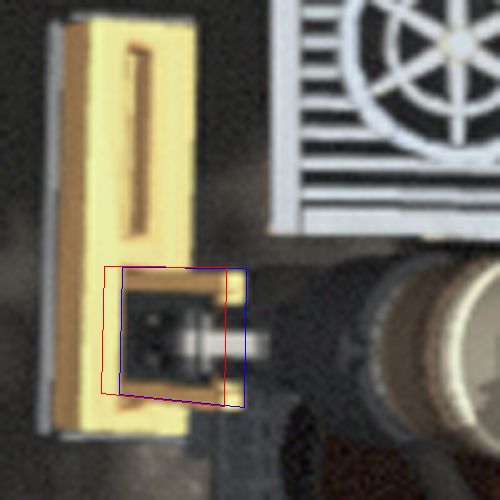

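Request:
move_arm --pt "0 0 0 0 0 0 12" --pt "0 0 0 0 0 0 5" --pt "0 0 0 0 0 0 5" --pt "0 0 0 0 0 0 5" --pt "0 2 0 0.04 0 0 5" --pt "0 5 0 0.08 0 0 5" --pt "0 7 0 0.113 0 0 5" --pt "0 5 0 0.113 0 0 5" --pt "0 5 0 0.113 0 0 5"

```text
clock: 21.15
tcp_pos: [0.4608, -0.2079, 0.0953]
tool_rot: [0.007, 0.992, 0.123, 0.003]
force: [1.5, 2.0, 7.4]
gripper_width: 0.009
```

```bash
python3 - <<'E'
from h import *
p,T,s=tool();print(p,s["force"],s["wrist_torque"],s["gripper_width"], np.degrees(np.arcsin(T.apply([0,0,1])[1])))
E
```

```text
[ 0.46084967 -0.20786394  0.09528245] [1.54244012 2.03269106 7.41475178] [ 0.92694827 -0.09592956  0.02592247] 0.00895122332737827 14.07200644367325
```

Request:
move_arm --pt "0 0 1 0 0 0 5" --pt "0 0 1 0 0 0 5" --pt "0 0 1 0 0 0 9" --pt "0 0 1 0 0 0 11" --pt "0 0 1 0 0 0 13" --pt "0 0 1 0 0 0 16" --pt "0 0 1 0 0 0 20" --pt "0 0 1 0 0 0 26" --pt "0 0 1 0 0 0 30"

```text
clock: 22.05
tcp_pos: [0.4602, -0.2087, 0.0931]
tool_rot: [0.008, 0.993, 0.122, 0.002]
force: [-0.4, -0.1, 1.0]
gripper_width: 0.0302
```

```bash
python3 - <<'E'
from h import *
p,T,s=tool();print(p,s["force"])
d2=snap("top");d=snap("scene")
overlay(d,.06,(340,160,460,280),"f3",5)
overlay(d2,.06,(390,220,490,320),"f3t",5)
E
```

```text
[ 0.46022716 -0.20872092  0.09309792] [-0.40400647 -0.0643411   0.95367165]
```

View pics/f3.png

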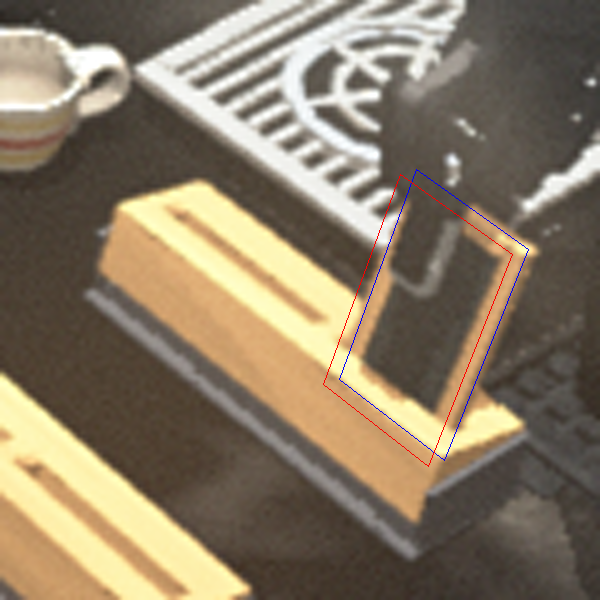

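View pics/f3t.png

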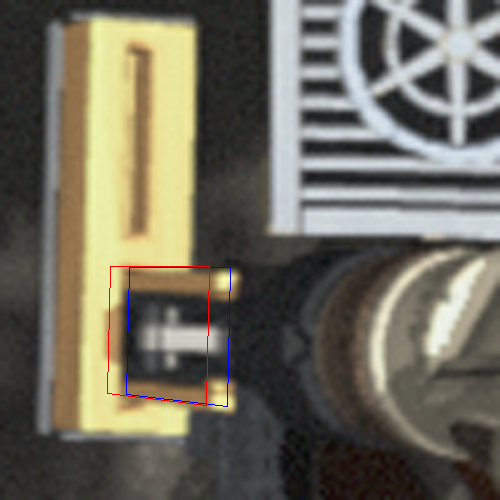

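Request:
move_arm --pt "0 0 -10 0 0 0 34" --pt "0 0 -30 0 0 0 34" --pt "0 0 -60 0 0 0 30" --pt "0 0 -90 0 0 0 27" --pt "0 0 -130 0 0 0 27" --pt "0 0 -130 0 0 0 27"

```text
clock: 22.75
tcp_pos: [0.4622, -0.2428, 0.2257]
tool_rot: [0.008, 0.993, 0.118, 0.007]
force: [-0.4, -0.7, 0.2]
gripper_width: 0.0272
```

```bash
python3 - <<'E'
from h import *
P=np.array([.460,-.2018,.0745])
d2=snap("top");d=snap("scene")
slatebox(d,P,-.016,.06,(340,160,460,280),"f4")
slatebox(d2,P,-.016,.06,(390,220,490,320),"f4t")
E
```

```text
(no output)
```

View pics/f4.png

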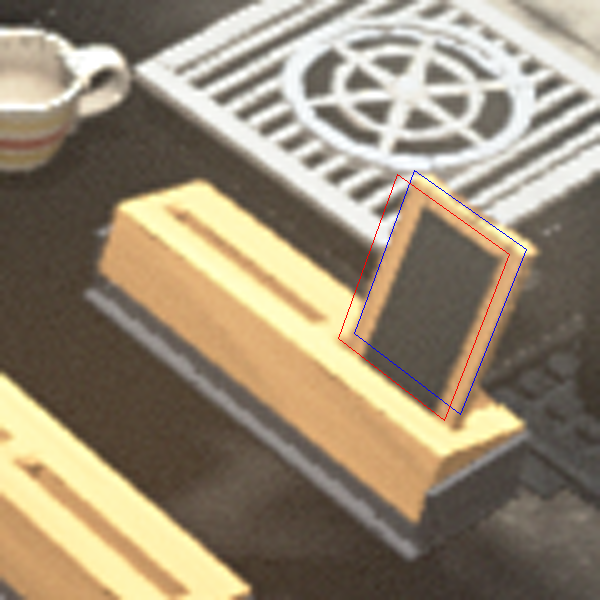

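View pics/f4t.png

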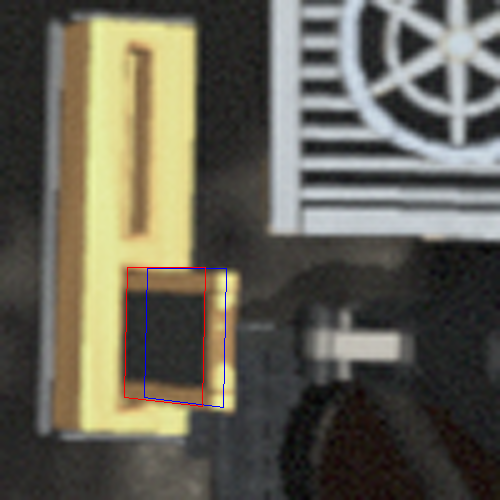

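```bash
python3 - <<'E'
from h import *
plan([.465,.1745,.20],down(.05),'S3 above')
E
```

```text
S3 above shift [  2.3 398.4 119.8] rot [ 0.241   0.013  -0.0658] dist 416 ang 14.3
```

Request:
move_arm --pt "0 45 13 0.06 0.003 -0.015 27" --pt "0 90 26 0.12 0.006 -0.03 27" --pt "0 135 40 0.18 0.01 -0.05 27" --pt "1 180 53 0.241 0.013 -0.066 27" --pt "1 225 67 0.241 0.013 -0.066 27" --pt "2 270 80 0.241 0.013 -0.066 27" --pt "2 315 94 0.241 0.013 -0.066 27" --pt "2 360 108 0.241 0.013 -0.066 27" --pt "2 385 116 0.241 0.013 -0.066 27" --pt "2 398 120 0.241 0.013 -0.066 27" --pt "2 398 120 0.241 0.013 -0.066 27"

```text
clock: 23.95
tcp_pos: [0.4635, 0.176, 0.1979]
tool_rot: [-0.027, 1.0, 0.001, -0.003]
force: [-0.4, -1.0, 0.5]
gripper_width: 0.027
```

```bash
python3 - <<'E'
from h import *
d2=snap("top");d=snap("scene","s9")
cv2.imwrite("pics/s9.png",cv2.resize(d["img"][180:380,150:400,::-1],None,fx=2.8,fy=2.8))
plan([.465,.1745,.0865],down(.05),'S3')
E
```

```text
S3 shift [ -1.6   0.2 111.9] rot [ 0.0012 -0.0043  0.0004] dist 112 ang 0.3
```

View pics/s9.png

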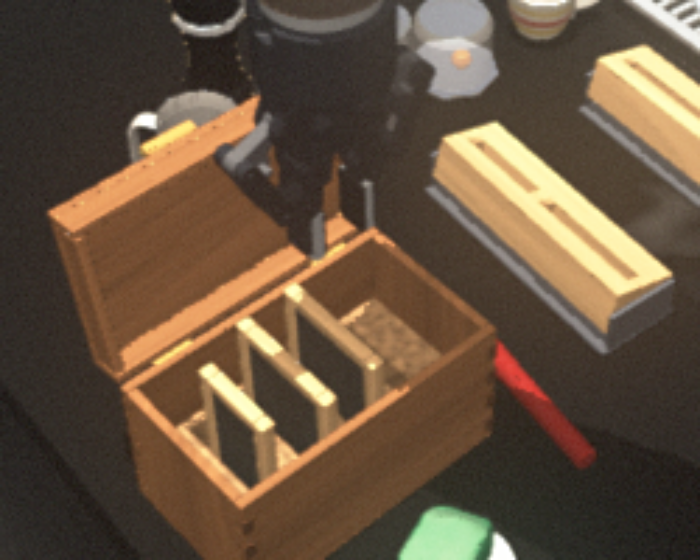

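Good. Descend, grip, lift.

Request:
move_arm --pt "-1 0 40 0 -0.004 0 27" --pt "-1 0 75 0 -0.004 0 27" --pt "-1 0 95 0 -0.004 0 27" --pt "-1 0 106 0 -0.004 0 27" --pt "-1 0 112 0 -0.004 0 27" --pt "-1 0 112 0 -0.004 0 27" --pt "-1 0 112 0 -0.004 0 12" --pt "-1 0 112 0 -0.004 0 5" --pt "-1 0 112 0 -0.004 0 5" --pt "-1 0 112 0 -0.004 0 5"

```text
clock: 25.05
tcp_pos: [0.4661, 0.1756, 0.0882]
tool_rot: [-0.025, 1.0, 0.001, 0.002]
force: [-0.1, -2.0, 6.7]
gripper_width: 0.0091
```

```bash
python3 - <<'E'
from h import *
d=snap("scene"); overlay(d,.084,(200,200,340,340),"s10",4)
p,T,s=tool(); print(p,s["force"],s["gripper_width"])
E
```

```text
[0.46617044 0.1756368  0.08823797] [ 0.16483237 -0.94997452  6.11391298] 0.008880459452412814
```

View pics/s10.png

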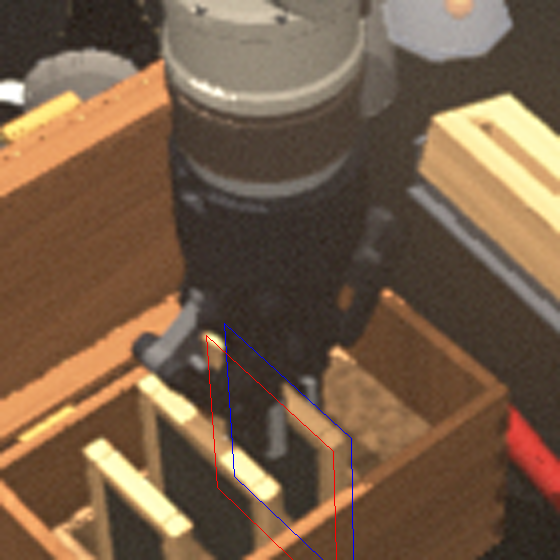

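Request:
move_arm --pt "0 0 -15 0 0 0 5" --pt "0 0 -40 0 0 0 5" --pt "0 0 -75 0 0 0 5" --pt "0 0 -115 0 0 0 5" --pt "0 0 -150 0 0 0 5" --pt "0 0 -150 0 0 0 5" --pt "0 0 -150 0 0 0 5"

```text
clock: 25.8
tcp_pos: [0.465, 0.1752, 0.2372]
tool_rot: [-0.026, 1.0, 0.001, 0.001]
force: [0.3, -0.8, -1.6]
gripper_width: 0.0093
```

```bash
python3 - <<'E'
from h import *
np.set_printoptions(precision=4,suppress=True)
d2=snap("top","t11");d=snap("scene","s11")
P=np.array([.4585,-.2018,.0747])+Ro.from_euler('z',-.016).apply([.0915,0,0])
print(P)
plan(slot_tcp(P,-.016,.10),down(-.016,T14),'hover')
a=d2["img"][210:315,330:440,::-1]; cv2.imwrite("pics/t11z.png",cv2.resize(a,None,fx=5,fy=5,interpolation=cv2.INTER_CUBIC))
E
```

```text
[ 0.55   -0.2033  0.0747]
hover shift [ -65.  -411.    42.9] rot [-0.243  -0.0104  0.0663] dist 418 ang 14.4
```

View pics/t11z.png

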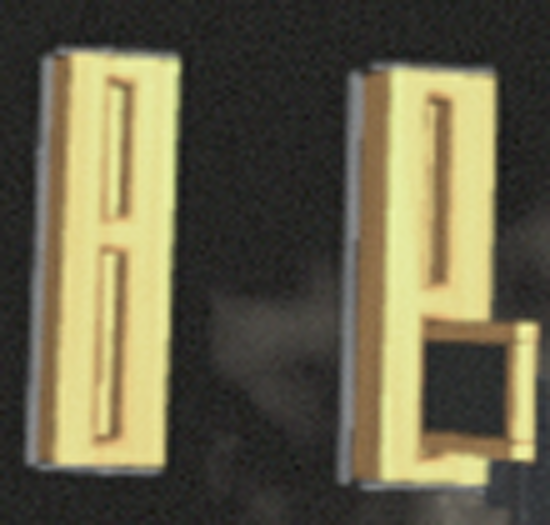

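View pics/s11.png

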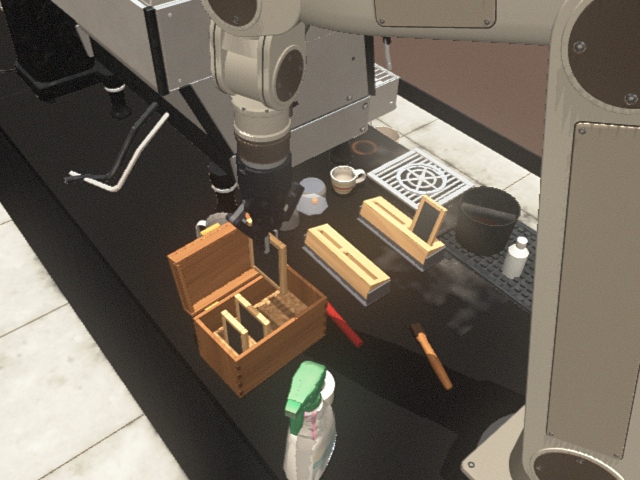

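Request:
move_arm --pt "0 -45 0 0 0 0 5" --pt "0 -90 0 0 0 0 5" --pt "0 -135 0 -0.05 0 0 5" --pt "-10 -180 5 -0.1 0 0.02 5" --pt "-20 -225 15 -0.15 0 0.04 5" --pt "-35 -270 25 -0.2 -0.005 0.06 5" --pt "-50 -315 35 -0.243 -0.01 0.066 5" --pt "-64 -360 43 -0.243 -0.01 0.066 5" --pt "-64 -395 43 -0.243 -0.01 0.066 5" --pt "-64 -411 43 -0.243 -0.01 0.066 5" --pt "-64 -411 43 -0.243 -0.01 0.066 5" --pt "-64 -411 43 -0.243 -0.01 0.066 5"

```text
clock: 27.1
tcp_pos: [0.5487, -0.2316, 0.191]
tool_rot: [0.008, 0.992, 0.124, 0.001]
force: [0.1, 0.4, -1.8]
gripper_width: 0.0089
```

```bash
python3 - <<'E'
from h import *
P=np.array([.549,-.2023,.0745]); z=zs(-.016)
d2=snap("top");d=snap("scene")
for o in(.03,.0):plan(slot_tcp(P,-.016,o),down(-.016,T14),'out%g'%o)
overlay(d,.084,(340,110,490,260),"o5",4,extra=[P,P-.028*z])
overlay(d2,.084,(380,190,500,310),"o5t",5,extra=[P,P-.028*z])
E
```

```text
out0.03 shift [ 0.7 -1.1 70.6] rot [0.0024 0.0007 0.0017] dist 71 ang 0.2
out0 shift [  0.8  -1.2 100.6] rot [0.0024 0.0007 0.0017] dist 101 ang 0.2
```

View pics/o5.png

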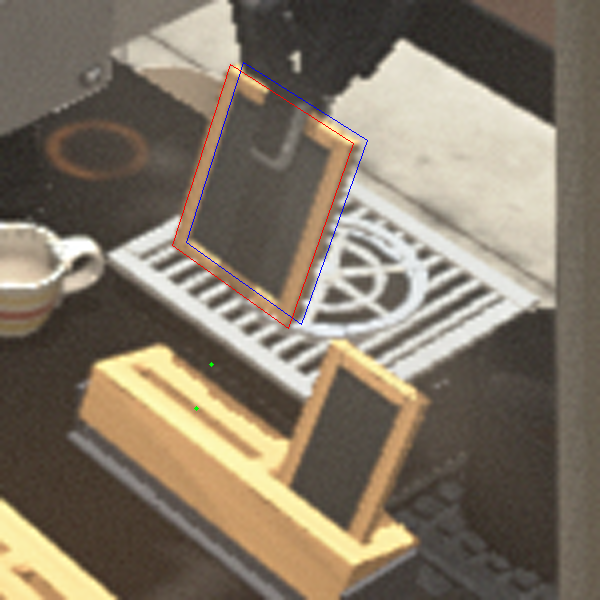

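View pics/o5t.png

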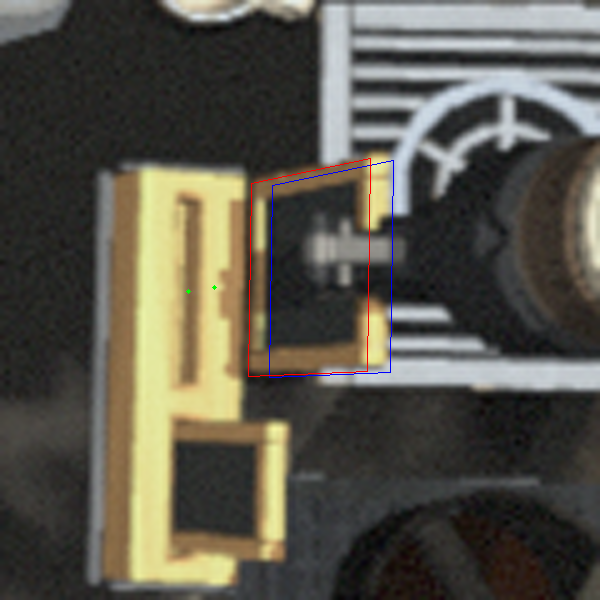

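Request:
move_arm --pt "1 -1 35 0.002 0 0.002 5" --pt "1 -1 60 0.002 0 0.002 5" --pt "1 -1 72 0.002 0 0.002 5" --pt "1 -1 77 0.002 0 0.002 5" --pt "1 -1 81 0.002 0 0.002 5" --pt "1 -1 84 0.002 0 0.002 5" --pt "1 -1 84 0.002 0 0.002 5"

```text
clock: 27.9
tcp_pos: [0.5483, -0.2131, 0.1183]
tool_rot: [0.009, 0.993, 0.12, 0.003]
force: [-13.6, -1.8, 26.1]
gripper_width: 0.009
```

```bash
python3 - <<'E'
from h import *
P=np.array([.549,-.2023,.0745]); z=zs(-.016)
d2=snap("top");d=snap("scene")
for o in(.0,):plan(slot_tcp(P,-.016,o),down(-.016,T14),'out%g'%o)
print(tool()[2]["force"])
overlay(d,.084,(340,140,460,260),"o6",5,extra=[P,P-.028*z])
overlay(d2,.084,(390,200,490,300),"o6t",6,extra=[P,P-.028*z])
E
```

```text
out0 shift [-0.4 -0.1 24.6] rot [-0.0027  0.0051 -0.0011] dist 25 ang 0.3
[-12.59966827  -1.6483559   25.68996706]
```

View pics/o6.png

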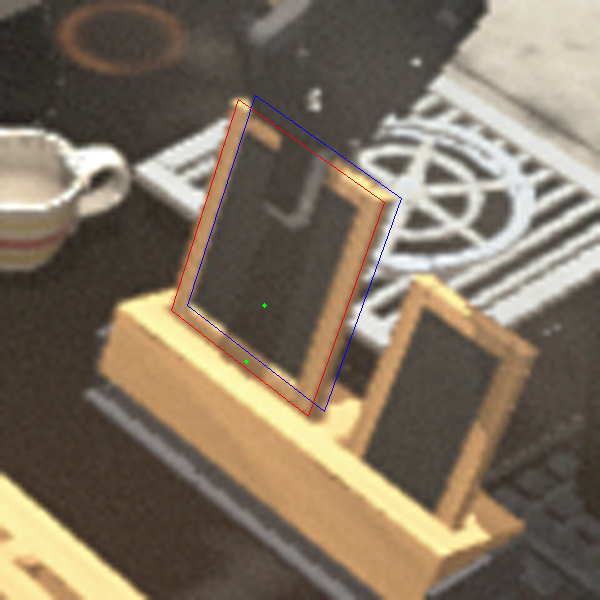

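View pics/o6t.png

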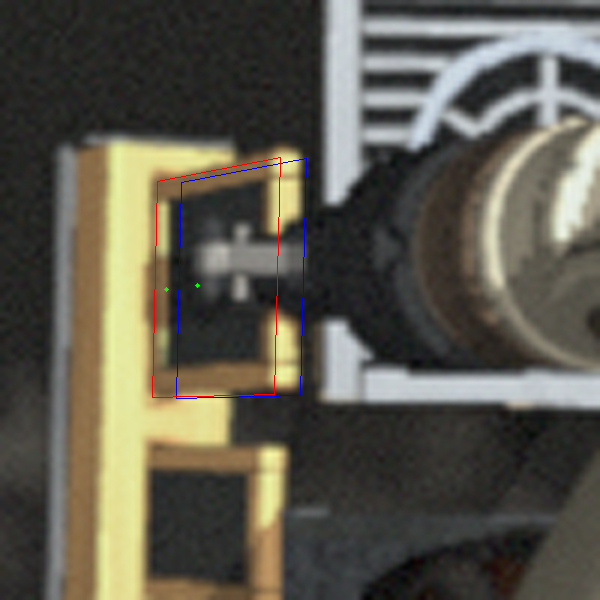

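Request:
move_arm --pt "0 0 -8 0 0 0 5" --pt "3 0 -8 0 0.004 0 5" --pt "3 0 -8 0 0.004 0 5" --pt "3 0 -3 0 0.004 0 5" --pt "3 0 1 0 0.004 0 5" --pt "3 0 4 0 0.004 0 5" --pt "3 0 4 0 0.004 0 5"

```text
clock: 28.7
tcp_pos: [0.5458, -0.2114, 0.1061]
tool_rot: [0.008, 0.993, 0.122, -0.001]
force: [1.0, -1.6, -2.9]
gripper_width: 0.0093
```

```bash
python3 - <<'E'
from h import *
P=np.array([.549,-.2023,.0745]); z=zs(-.016)
for o in(.0,):plan(slot_tcp(P,-.016,o),down(-.016,T14),'out%g'%o)
print(tool()[2]["force"],tool()[0])
E
```

```text
out0 shift [-3.1  1.3 12.3] rot [-0.0004 -0.0032 -0.0014] dist 13 ang 0.2
[ 0.95126291 -1.62540679 -2.86302999] [ 0.54580053 -0.21142989  0.10605072]
```

Request:
move_arm --pt "0 0 4 0 0 0 5" --pt "0 0 8 0 0 0 5" --pt "0 0 11 0 0 0 5" --pt "0 0 13 0 0 0 5" --pt "0 0 14 0 0 0 5" --pt "0 0 14 0 0 0 5"

```text
clock: 29.3
tcp_pos: [0.5462, -0.2087, 0.095]
tool_rot: [0.009, 0.993, 0.121, 0.001]
force: [-2.4, -2.0, 4.7]
gripper_width: 0.0092
```

```bash
python3 - <<'E'
from h import *
P=np.array([.549,-.2023,.0745]); z=zs(-.016)
for o in(.0,):plan(slot_tcp(P,-.016,o),down(-.016,T14),'out%g'%o)
print(tool()[2]["force"],tool()[0])
E
```

```text
out0 shift [-2.7  1.3  0.9] rot [-0.0016 -0.0006 -0.0014] dist 3 ang 0.1
[-2.37898571 -2.04189151  4.6710683 ] [ 0.54622193 -0.20868246  0.09498732]
```

Request:
move_arm --pt "0 0 2 0 0 0 5" --pt "0 -1.5 2 0 0 0 5" --pt "0 -1.5 1 0 0 0 5" --pt "0 -1.5 1 0 0 0 5"

```text
clock: 29.7
tcp_pos: [0.5463, -0.2092, 0.0948]
tool_rot: [0.008, 0.993, 0.122, 0.001]
force: [-5.2, -0.9, 10.7]
gripper_width: 0.009
```

```bash
python3 - <<'E'
from h import *
p,T,s=tool()
print(p,s["force"],s["wrist_torque"],np.degrees(np.arcsin(T.apply([0,0,1])[1])))
E
```

```text
[ 0.54627255 -0.2091796   0.09479731] [-5.21065635 -0.88258368 10.7000962 ] [0.28383139 0.83381069 0.27696474] 14.001093165103578
```

Request:
move_arm --pt "0 -1 0 0 0 0 5" --pt "0 -1 0 0 0 0 5" --pt "0 -1 0 0 0 0 9" --pt "0 -1 0 0 0 0 10" --pt "0 -1 0 0 0 0 11" --pt "0 -1 0 0 0 0 12" --pt "0 -1 0 0 0 0 14" --pt "0 -1 0 0 0 0 17" --pt "0 -1 0 0 0 0 22" --pt "0 -1 0 0 0 0 30" --pt "0 -1 -20 0 0 0 34" --pt "0 -1 -50 0 0 0 34" --pt "0 -1 -90 0 0 0 30" --pt "0 -1 -130 0 0 0 27" --pt "0 -1 -130 0 0 0 27"

```text
clock: 31.2
tcp_pos: [0.5486, -0.2443, 0.2248]
tool_rot: [0.008, 0.993, 0.119, 0.006]
force: [-0.2, -0.6, -0.6]
gripper_width: 0.0267
```

```bash
python3 - <<'E'
from h import *
P=np.array([.546,-.2028,.0745])
d2=snap("top");d=snap("scene")
slatebox(d,P,-.016,.084,(340,150,460,270),"f5")
slatebox(d2,P,-.016,.084,(390,210,490,310),"f5t")
E
```

```text
(no output)
```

View pics/f5.png

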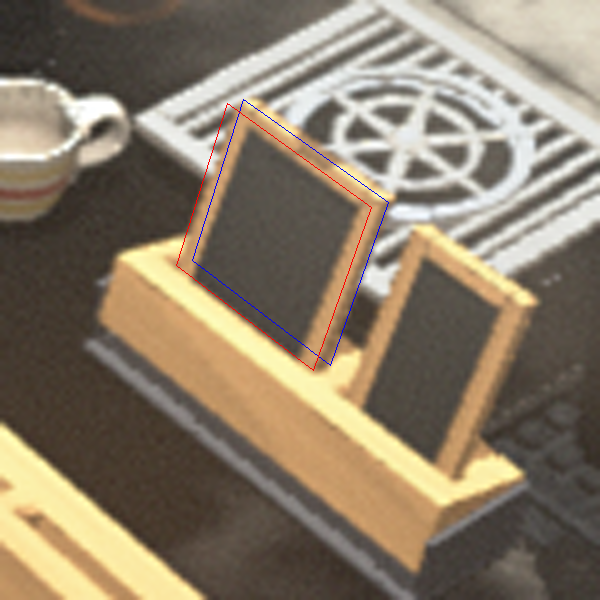

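View pics/f5t.png

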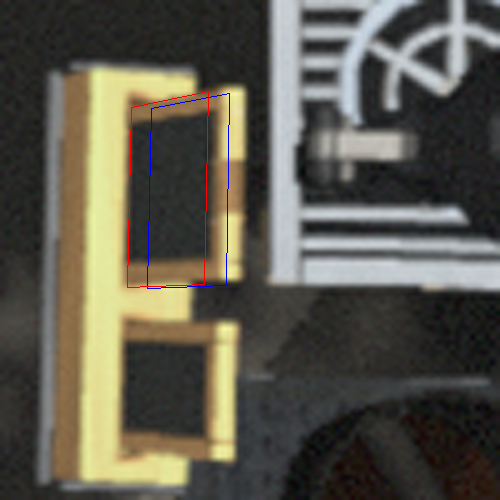

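```bash
python3 - <<'E'
from h import *
plan([.4625,.212,.20],down(.05),'S2 above')
E
```

```text
S2 above shift [ 91.9 435.  127.5] rot [ 0.242   0.0092 -0.0669] dist 463 ang 14.4
```

Request:
move_arm --pt "25 35 5 0.06 0.002 -0.015 27" --pt "50 75 15 0.12 0.004 -0.03 27" --pt "75 115 28 0.18 0.007 -0.05 27" --pt "92 155 42 0.242 0.009 -0.067 27" --pt "92 200 56 0.242 0.009 -0.067 27" --pt "92 245 70 0.242 0.009 -0.067 27" --pt "92 290 84 0.242 0.009 -0.067 27" --pt "92 335 98 0.242 0.009 -0.067 27" --pt "92 380 112 0.242 0.009 -0.067 27" --pt "92 415 122 0.242 0.009 -0.067 27" --pt "92 435 127 0.242 0.009 -0.067 27" --pt "92 435 127 0.242 0.009 -0.067 27" --pt "92 435 127 0.242 0.009 -0.067 27"

```text
clock: 32.6
tcp_pos: [0.4602, 0.2123, 0.1986]
tool_rot: [-0.026, 1.0, -0.0, -0.003]
force: [-0.9, 0.3, -0.2]
gripper_width: 0.0271
```

```bash
python3 - <<'E'
from h import *
d2=snap("top");d=snap("scene")
cv2.imwrite("pics/s12.png",cv2.resize(d["img"][180:380,150:450,::-1],None,fx=2.6,fy=2.6))
plan([.4625,.212,.0865],down(.05),'S2')
E
```

```text
S2 shift [ -2.1   0.5 112.9] rot [ 0.0005 -0.0041 -0.0002] dist 113 ang 0.2
```

View pics/s12.png

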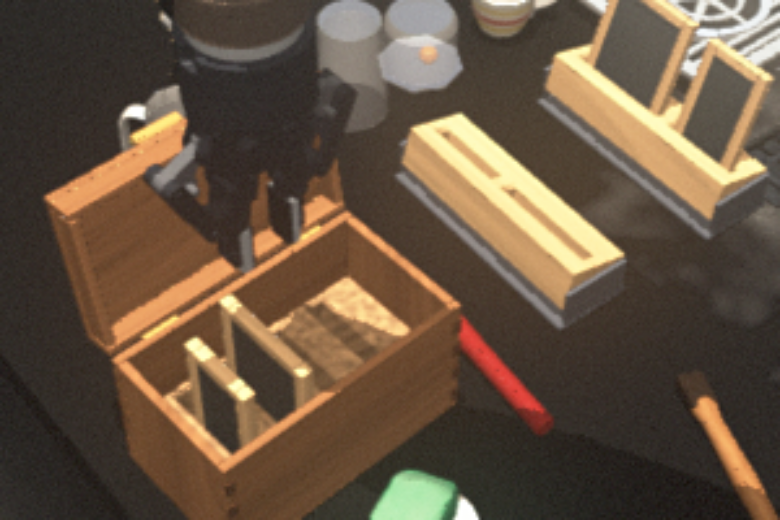

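Request:
move_arm --pt "-2 0 40 0 -0.004 0 27" --pt "-2 0 75 0 -0.004 0 27" --pt "-2 0 95 0 -0.004 0 27" --pt "-2 0 106 0 -0.004 0 27" --pt "-2 0 113 0 -0.004 0 27" --pt "-2 0 113 0 -0.004 0 27" --pt "-2 0 113 0 -0.004 0 12" --pt "-2 0 113 0 -0.004 0 5" --pt "-2 0 113 0 -0.004 0 5" --pt "-2 0 113 0 -0.004 0 5"

```text
clock: 33.7
tcp_pos: [0.4643, 0.2131, 0.0885]
tool_rot: [-0.025, 1.0, 0.001, 0.002]
force: [-0.1, -1.2, 4.5]
gripper_width: 0.0089
```

Request:
move_arm --pt "0 0 -15 0 0 0 5" --pt "0 0 -40 0 0 0 5" --pt "0 0 -75 0 0 0 5" --pt "0 0 -115 0 0 0 5" --pt "0 0 -150 0 0 0 5" --pt "0 0 -150 0 0 0 5" --pt "0 0 -150 0 0 0 5"

```text
clock: 34.4
tcp_pos: [0.4631, 0.2127, 0.2376]
tool_rot: [-0.025, 1.0, 0.001, 0.001]
force: [-0.3, 0.8, -0.9]
gripper_width: 0.0092
```

```bash
python3 - <<'E'
from h import *
d2=snap("top");d=snap("scene","s13")
P=np.array([.4720,-.0522,.0745])
plan(slot_tcp(P,-.019,.10),down(-.019,T14),'hover')
a=d2["img"][210:315,330:440,::-1]; cv2.imwrite("pics/t13z.png",cv2.resize(a,None,fx=5,fy=5,interpolation=cv2.INTER_CUBIC))
E
```

```text
hover shift [   5.3 -293.6   44. ] rot [-0.2439 -0.01    0.0693] dist 297 ang 14.5
```

View pics/t13z.png

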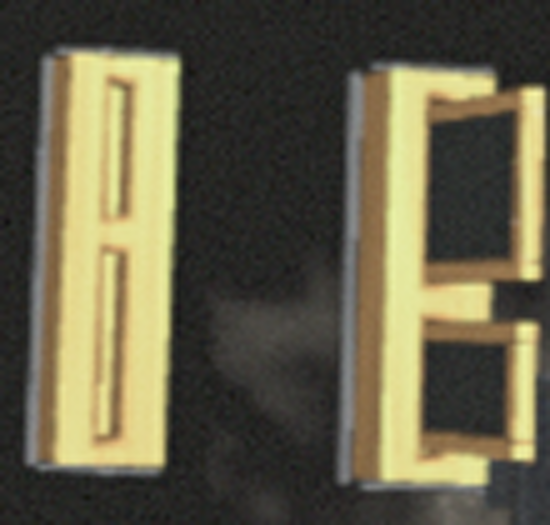

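View pics/s13.png

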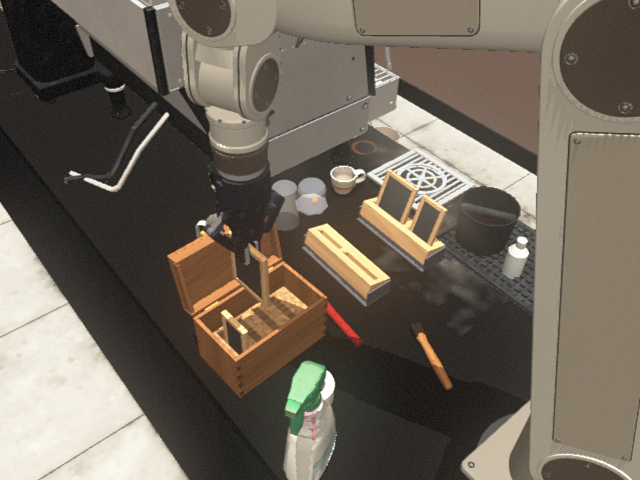

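Request:
move_arm --pt "0 -45 0 0 0 0 5" --pt "0 -90 0 0 0 0 5" --pt "0 -135 0 -0.05 0 0 5" --pt "2 -175 8 -0.12 0 0.02 5" --pt "5 -215 20 -0.18 -0.005 0.05 5" --pt "5 -255 35 -0.244 -0.01 0.069 5" --pt "5 -285 44 -0.244 -0.01 0.069 5" --pt "5 -294 44 -0.244 -0.01 0.069 5" --pt "5 -294 44 -0.244 -0.01 0.069 5" --pt "5 -294 44 -0.244 -0.01 0.069 5"

```text
clock: 35.5
tcp_pos: [0.4726, -0.0804, 0.1923]
tool_rot: [0.009, 0.992, 0.123, 0.002]
force: [0.3, -0.4, -1.1]
gripper_width: 0.0088
```

```bash
python3 - <<'E'
from h import *
P=np.array([.4720,-.0522,.0745]); z=zs(-.019)
d2=snap("top");d=snap("scene")
for o in(.03,.0):plan(slot_tcp(P,-.019,o),down(-.019,T14),'out%g'%o)
overlay(d,.084,(290,130,440,280),"o7",4,extra=[P,P-.028*z])
overlay(d2,.084,(320,200,440,320),"o7t",5,extra=[P,P-.028*z])
E
```

```text
out0.03 shift [ 1.7 -2.  71.1] rot [0.0018 0.0026 0.0032] dist 71 ang 0.3
out0 shift [  1.8  -2.  101.1] rot [0.0018 0.0026 0.0032] dist 101 ang 0.3
```

View pics/o7.png

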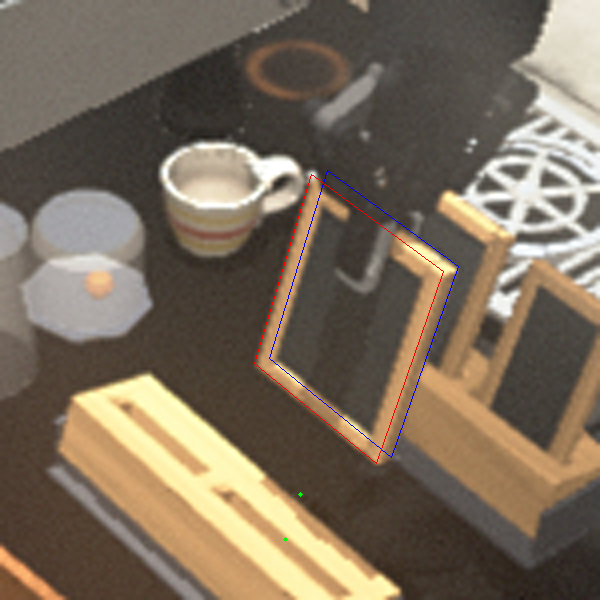

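View pics/o7t.png

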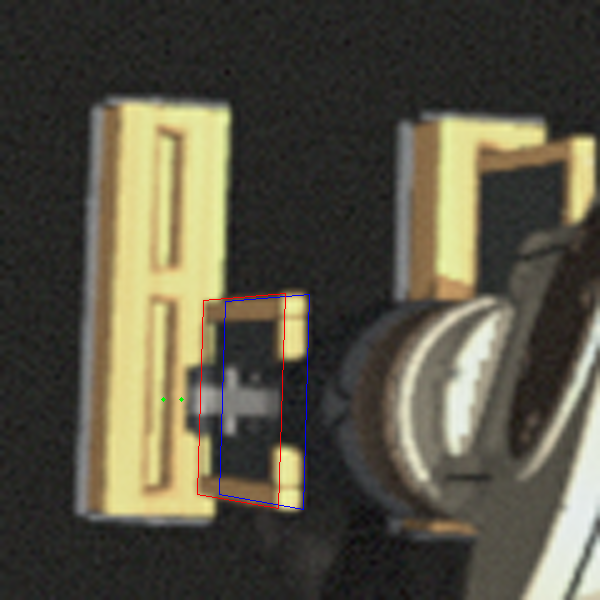

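Request:
move_arm --pt "2 -2 35 0.002 0.002 0.003 5" --pt "2 -2 60 0.002 0.002 0.003 5" --pt "2 -2 72 0.002 0.002 0.003 5" --pt "2 -2 77 0.002 0.002 0.003 5" --pt "2 -2 81 0.002 0.002 0.003 5" --pt "2 -2 85 0.002 0.002 0.003 5" --pt "2 -2 85 0.002 0.002 0.003 5"

```text
clock: 36.3
tcp_pos: [0.4765, -0.0624, 0.1143]
tool_rot: [0.009, 0.993, 0.121, 0.007]
force: [2.1, -0.9, 12.1]
gripper_width: 0.0088
```

```bash
python3 - <<'E'
from h import *
P=np.array([.4720,-.0522,.0745]); z=zs(-.019)
d2=snap("top");d=snap("scene")
for o in(.0,):plan(slot_tcp(P,-.019,o),down(-.019,T14),'out%g'%o)
print(tool()[2]["force"],tool()[0])
overlay(d,.084,(300,170,420,290),"o8",5,extra=[P,P-.028*z])
E
```

```text
out0 shift [ 4.9  0.2 20.5] rot [-0.0014  0.0122  0.0019] dist 21 ang 0.7
[ 3.04065909 -1.31123609 12.5553039 ] [ 0.47646169 -0.06240155  0.11429518]
```

View pics/o8.png

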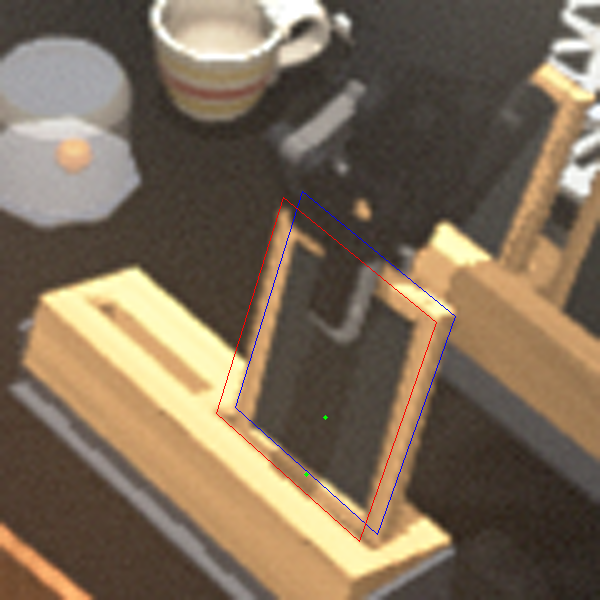

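Request:
move_arm --pt "0 0 -8 0 0 0 5" --pt "0 0 -8 0 0 0 5" --pt "0 0 -8 0 0 0 5" --pt "0 0 -8 0 0 0 5"

```text
clock: 36.8
tcp_pos: [0.4711, -0.0641, 0.1172]
tool_rot: [0.01, 0.993, 0.122, 0.001]
force: [0.2, -0.1, -0.7]
gripper_width: 0.0089
```

```bash
python3 - <<'E'
from h import *
P=np.array([.4720,-.0522,.0745]); z=zs(-.019)
d2=snap("top");d=snap("scene")
for o in(.0,):plan(slot_tcp(P,-.019,o),down(-.019,T14),'out%g'%o)
s=tool()[2];print(s["force"],tool()[0],s["q"].round(3))
overlay(d,.084,(300,170,420,290),"o9",5,extra=[P,P-.028*z])
overlay(d2,.084,(330,220,430,320),"o9t",6,extra=[P,P-.028*z])
E
```

```text
out0 shift [-0.7  1.4 23.7] rot [-0.0001 -0.0003 -0.0022] dist 24 ang 0.1
[-0.19789207  0.22701447 -1.88174848] [ 0.47105049 -0.06421332  0.11702951] [-0.285  0.324 -0.22   1.093  0.235 -0.271]
```

View pics/o9.png

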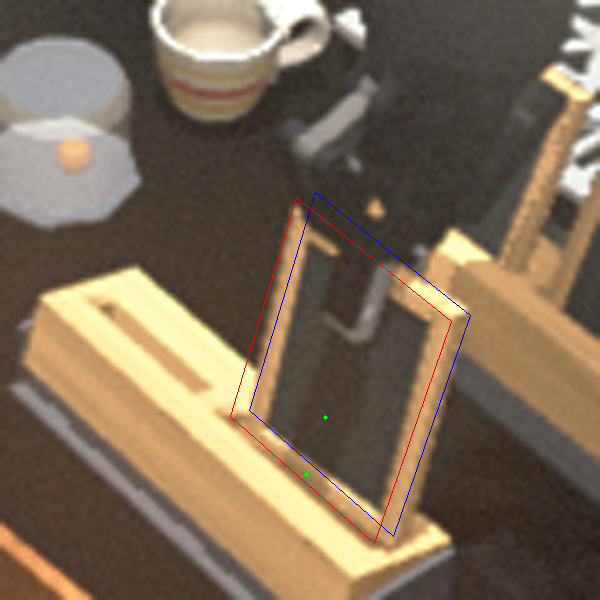

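View pics/o9t.png

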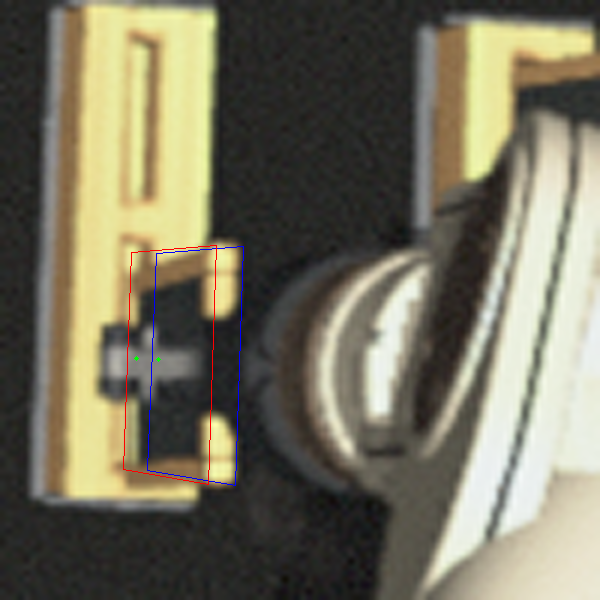

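Request:
move_arm --pt "-3 0 -4 0 0 0 5" --pt "-3 0.5 -4 0 0 -0.002 5" --pt "-3 0.5 1 0 0 -0.002 5" --pt "-3 0.5 4 0 0 -0.002 5" --pt "-3 0.5 7 0 0 -0.002 5" --pt "-3 0.5 10 0 0 -0.002 5" --pt "-3 0.5 10 0 0 -0.002 5"

```text
clock: 37.6
tcp_pos: [0.4793, -0.0626, 0.1114]
tool_rot: [0.009, 0.993, 0.121, 0.007]
force: [2.7, -2.4, 13.0]
gripper_width: 0.0093
```

```bash
python3 - <<'E'
from h import *
P=np.array([.4720,-.0522,.0745]); z=zs(-.019)
for o in(.0,):plan(slot_tcp(P,-.019,o),down(-.019,T14),'out%g'%o)
s=tool()[2];print(s["force"],tool()[0],s["wrist_torque"])
E
```

```text
out0 shift [ 7.7  1.1 17.7] rot [-0.0018  0.0118  0.0019] dist 19 ang 0.7
[ 2.73124459 -2.42059488 13.03109559] [ 0.47926234 -0.0626456   0.11139624] [ 0.01887959 -0.35269348 -0.11256565]
```

```bash
python3 - <<'E'
from h import *
d2=snap("top");d=snap("scene")
cv2.imwrite("pics/z1.png",cv2.resize(d["img"][200:290,320:410,::-1],None,fx=8,fy=8,interpolation=cv2.INTER_CUBIC)[:600])
cv2.imwrite("pics/z1t.png",cv2.resize(d2["img"][240:315,330:400,::-1],None,fx=8,fy=8,interpolation=cv2.INTER_CUBIC))
E
```

```text
(no output)
```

View pics/z1.png

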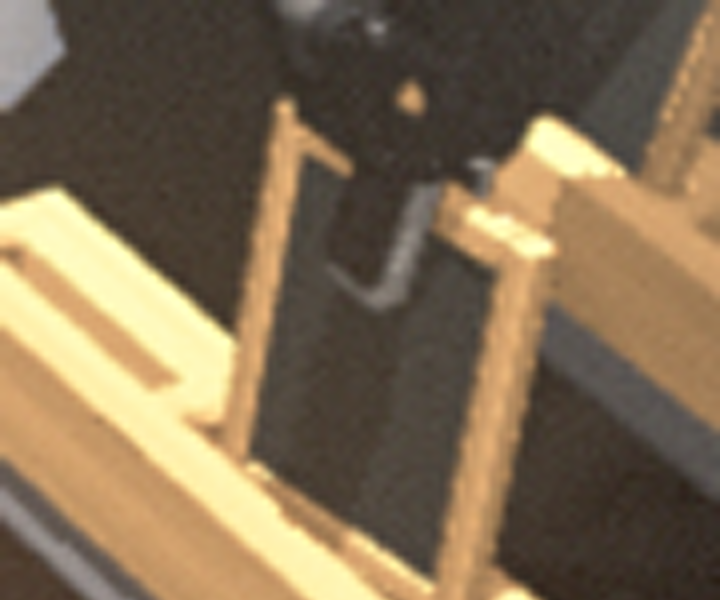

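View pics/z1t.png

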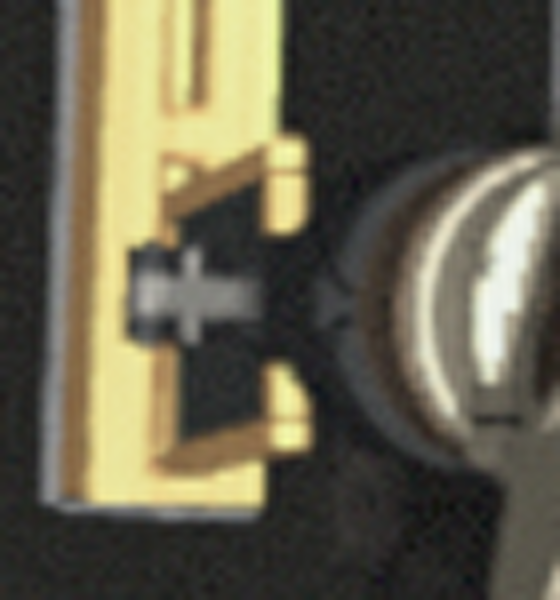

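Request:
move_arm --pt "0 0 -15 0 0 0 5" --pt "0 0 -25 0 0 0 5" --pt "0 0 -25 0 0 0 5" --pt "0 0 -25 0 0 0 5"

```text
clock: 38.1
tcp_pos: [0.4742, -0.0676, 0.1319]
tool_rot: [0.01, 0.993, 0.122, 0.001]
force: [0.3, 0.7, -1.9]
gripper_width: 0.0092
```

```bash
python3 - <<'E'
from h import *
P=np.array([.4720,-.0522,.0745]); z=zs(-.019)
d2=snap("top");d=snap("scene")
for o in(.0,):plan(slot_tcp(P,-.019,o),down(-.019,T14),'out%g'%o)
overlay(d,.084,(300,150,420,270),"oa",5,extra=[P,P-.028*z])
overlay(d2,.084,(330,220,430,320),"oat",6,extra=[P,P-.028*z])
E
```

```text
out0 shift [ 2.1  0.9 38.4] rot [-0.     -0.0006 -0.0004] dist 38 ang 0.0
```

View pics/oa.png

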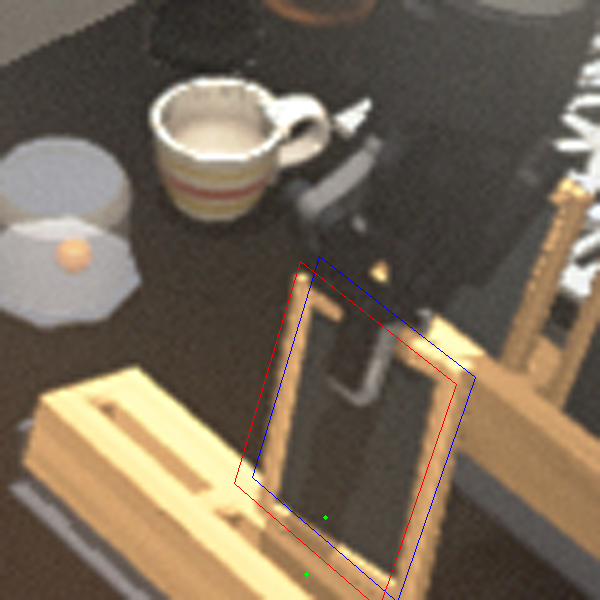

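View pics/oat.png

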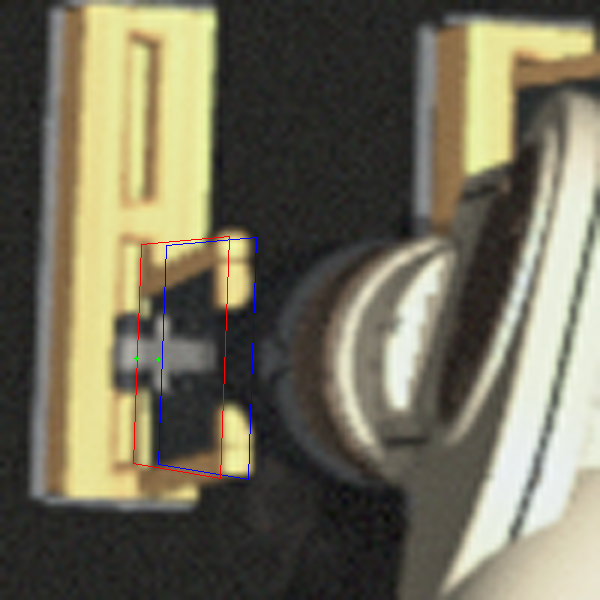

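```bash
cat >> h.py <<'E'
def overlay2(d,W,box,name,k,phi,off=.0205,dx=0.):
    p,T,s=tool(); x0,y0,x1,y1=box
    img=cv2.resize(d["img"][y0:y1,x0:x1,::-1].copy(),None,fx=k,fy=k,interpolation=cv2.INTER_CUBIC)
    pv=np.array([0,0,-.0187]); Q=Ro.from_euler('y',phi)
    for sy in(-1,1):
        pts=[]
        for sx,sz in((-1,-1),(1,-1),(1,1),(-1,1)):
            l=pv+Q.apply(np.array([dx+sx*W/2,sy*.005,off+sz*.052])-pv)
            q=proj(d,p+T.apply(l)); pts.append(((q-[x0,y0]+.5)*k-.5).round().astype(int))
        cv2.polylines(img,[np.array(pts)],True,(0,0,255) if sy>0 else (255,0,0),1)
    return img
E
python3 - <<'E'
from h import *
d2=snap("top");d=snap("scene")
im=[]
for phi in(.07,.1):
    im.append(np.hstack([overlay2(d,.084,(330,190,410,290),"",4,phi),overlay2(d2,.084,(335,240,400,320),"",5,phi)]))
cv2.imwrite("pics/ph.png",np.vstack([im[0][:400],im[1][:400]])[:, :700])
E
```

```text
(no output)
```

View pics/ph.png

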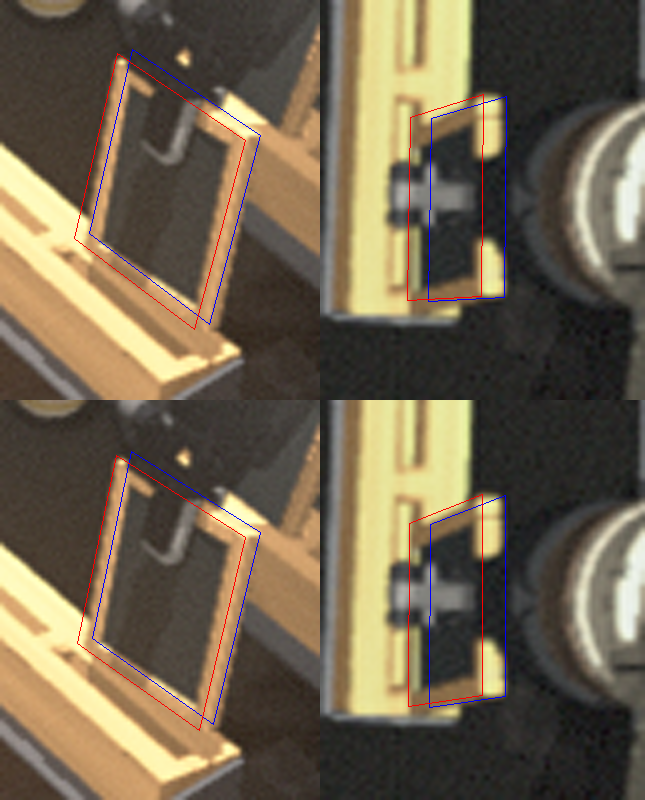

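```bash
cat >> h.py <<'E'
def slot_tcp2(P,yaw,out,phi,off=.0205):
    R=down(yaw,T14)*Ro.from_euler('y',-phi)
    return np.asarray(P)+zs(yaw)*(off+.0187+out)+R.apply([0,0,.0187]),R
E
python3 - <<'E'
from h import *
P=np.array([.4745,-.0525,.0745])
for o in (.04,.03):
    p,R=slot_tcp2(P,-.019,o,.105); plan(p,R,o)
E
```

```text
0.04 shift [-2.3  0.7 -1.7] rot [-1.000e-04 -1.056e-01 -4.000e-04] dist 3 ang 6.0
0.03 shift [-2.3  0.7  8.3] rot [-1.000e-04 -1.056e-01 -4.000e-04] dist 9 ang 6.0
```

Request:
move_arm --pt "-1 1 -4 0 -0.05 0 5" --pt "-2 1 -4 0 -0.105 0 5" --pt "-2 1 -4 0 -0.105 0 5" --pt "-2 1 2 0 -0.105 0 5" --pt "-2 1 6 0 -0.105 0 5" --pt "-2 1 6 0 -0.105 0 5" --pt "-2 1 6 0 -0.105 0 5"

```text
clock: 39.0
tcp_pos: [0.4766, -0.0651, 0.1262]
tool_rot: [0.016, 0.991, 0.121, 0.053]
force: [0.3, -0.3, -2.1]
gripper_width: 0.0093
```

```bash
python3 - <<'E'
from h import *
d2=snap("top");d=snap("scene")
P=np.array([.4745,-.0525,.0745])
for o in (.03,0):
    p,R=slot_tcp2(P,-.019,o,.105); plan(p,R,o)
print(tool()[2]["force"])
a=overlay2(d,.084,(320,180,410,290),"",5,.105);b=overlay2(d2,.084,(335,240,400,320),"",6,.105)
cv2.imwrite("pics/ob.png",a);cv2.imwrite("pics/obt.png",b)
E
```

```text
0.03 shift [ 0.9 -0.2  2.9] rot [-0.0004  0.0007  0.    ] dist 3 ang 0.0
0 shift [ 4.  -0.2 32.7] rot [-0.0004  0.0007  0.    ] dist 33 ang 0.0
[-0.55197961  0.82510263 -1.05104428]
```

View pics/ob.png

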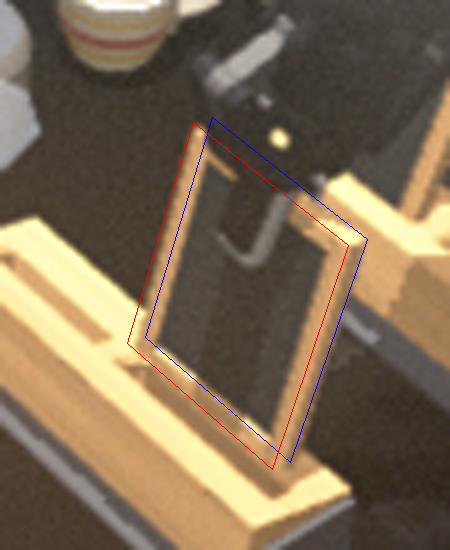

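View pics/obt.png

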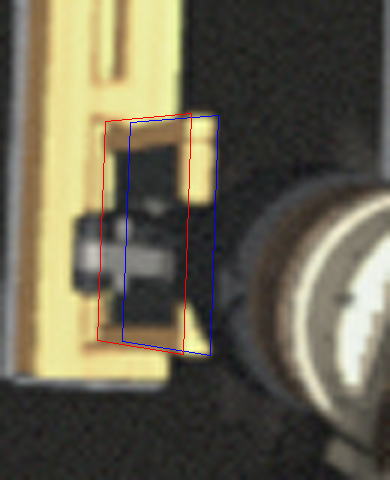

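Request:
move_arm --pt "1 0 4 0 0 0 5" --pt "1.5 0 8 0 0 0 5" --pt "1.8 0 11 0 0 0 5" --pt "2 0 14 0 0 0 5" --pt "2.3 0 17 0 0 0 5" --pt "2.3 0 17 0 0 0 5"

```text
clock: 39.7
tcp_pos: [0.4764, -0.0611, 0.1097]
tool_rot: [0.016, 0.991, 0.121, 0.054]
force: [1.7, 0.3, -1.9]
gripper_width: 0.0087
```

```bash
python3 - <<'E'
from h import *
d2=snap("top");d=snap("scene")
P=np.array([.4745,-.0525,.0745])
for o in (0,):
    p,R=slot_tcp2(P,-.019,o,.105); plan(p,R,o)
print(tool()[2]["force"],tool()[0])
E
```

```text
0 shift [ 1.7 -0.2 15.7] rot [-0.0004  0.0014  0.0002] dist 16 ang 0.1
[ 2.46300606  0.38823889 -2.76079449] [ 0.47637122 -0.06109583  0.10985665]
```

Request:
move_arm --pt "0.3 0 4 0 0 0 5" --pt "0.6 0 8 0 0 0 5" --pt "1 0 12 0 0 0 5" --pt "1.2 0 14 0 0 0 5" --pt "1.3 0 15 0 0 0 5" --pt "1.3 0 16 0 0 0 5" --pt "1.3 0 16 0 0 0 5"

```text
clock: 40.5
tcp_pos: [0.4766, -0.0575, 0.0954]
tool_rot: [0.016, 0.991, 0.121, 0.054]
force: [-2.0, -0.7, 6.6]
gripper_width: 0.0088
```

```bash
python3 - <<'E'
from h import *
d2=snap("top");d=snap("scene")
P=np.array([.4745,-.0525,.0745])
for o in (0,):
    p,R=slot_tcp2(P,-.019,o,.105); plan(p,R,o)
print(tool()[2]["force"],tool()[0],tool()[2]["wrist_torque"])
a=overlay2(d,.084,(320,180,410,290),"",5,.105);b=overlay2(d2,.084,(335,240,400,320),"",6,.105)
cv2.imwrite("pics/oc.png",a);cv2.imwrite("pics/oct.png",b)
E
```

```text
0 shift [ 0.4 -0.2  0.8] rot [-0.0009  0.0018 -0.0002] dist 1 ang 0.1
[-1.82677288 -0.89280302  5.86429516] [ 0.47664029 -0.05752489  0.09538279] [-0.16614917  0.18171834  0.0689434 ]
```

View pics/oc.png

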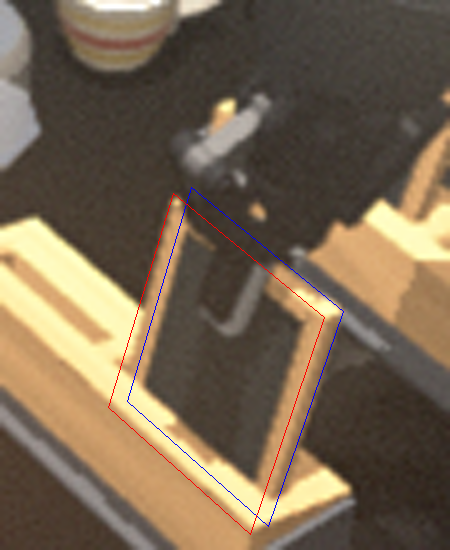

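View pics/oct.png

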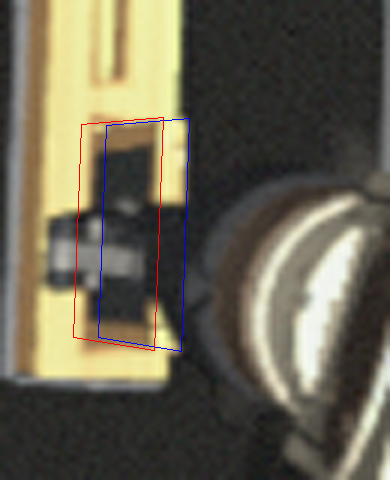

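Request:
move_arm --pt "0 0 2 0 0 0 5" --pt "0 -1.5 2 0 0 0 5" --pt "0 -2.5 1 0 0 0 5" --pt "0 -2.5 1 0 0 0 5"

```text
clock: 41.0
tcp_pos: [0.4766, -0.0584, 0.0951]
tool_rot: [0.016, 0.991, 0.123, 0.055]
force: [-5.8, 1.2, 15.5]
gripper_width: 0.0091
```

```bash
python3 - <<'E'
from h import *
p,T,s=tool()
print(p,s["force"],s["wrist_torque"],np.degrees(np.arcsin(T.apply([0,0,1])[1])))
E
```

```text
[ 0.47663401 -0.0584214   0.09506931] [-5.7928412   1.2478897  15.48382994] [1.02343731 0.58744221 0.42149253] 13.959905039105962
```

Request:
move_arm --pt "0 0 -1 0 0 0 5" --pt "0 0 -1 0 0 0 9" --pt "0 0 -1 0 0 0 10" --pt "0 0 -1 0 0 0 11" --pt "0 0 -1 0 0 0 12" --pt "0 0 -1 0 0 0 14" --pt "0 0 -1 0 0 0 17" --pt "0 0 -1 0 0 0 22" --pt "0 0 -1 0 0 0 30" --pt "-2 0 -20 0 0 0 34" --pt "-5 0 -50 0 0 0 34" --pt "-9 0 -90 0 0.05 0 30" --pt "-13 0 -130 0 0.105 0 27" --pt "-13 0 -130 0 0.105 0 27"

```text
clock: 42.4
tcp_pos: [0.4794, -0.0929, 0.2252]
tool_rot: [0.009, 0.993, 0.12, 0.006]
force: [0.4, -0.5, 0.2]
gripper_width: 0.027
```

```bash
python3 - <<'E'
from h import *
P=np.array([.4735,-.053,.0745])
d2=snap("top");d=snap("scene")
slatebox(d,P,-.019,.084,(300,170,420,290),"f6")
slatebox(d2,P,-.019,.084,(330,220,430,320),"f6t")
cv2.imwrite("pics/f6full.png",d["img"][:,:,::-1])
E
```

```text
(no output)
```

View pics/f6.png

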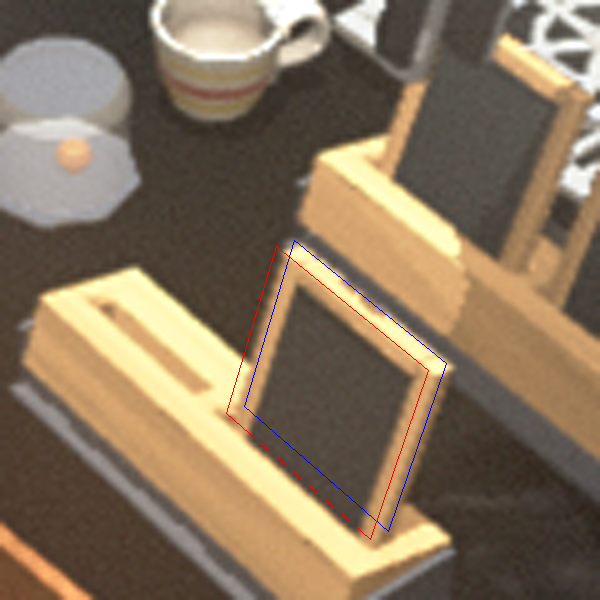

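View pics/f6t.png

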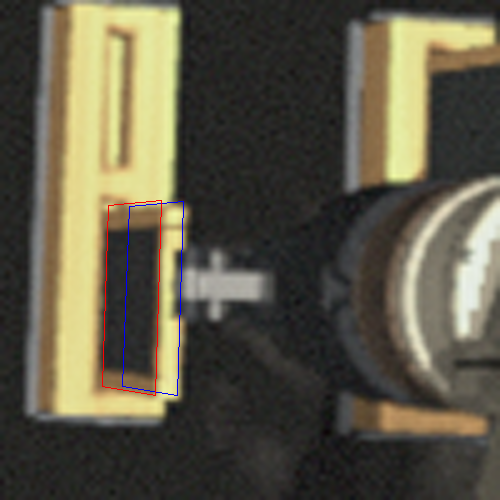

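```bash
python3 - <<'E'
from h import *
plan([.459,.2492,.20],down(.05),'S1 above')
E
```

```text
S1 above shift [ 24.1 325.4 101.5] rot [ 0.2428  0.012  -0.069 ] dist 342 ang 14.5
```

Request:
move_arm --pt "8 40 5 0.06 0.002 -0.015 27" --pt "16 80 15 0.12 0.004 -0.03 27" --pt "24 120 28 0.18 0.007 -0.05 27" --pt "24 165 46 0.243 0.012 -0.069 27" --pt "24 210 62 0.243 0.012 -0.069 27" --pt "24 255 78 0.243 0.012 -0.069 27" --pt "24 295 91 0.243 0.012 -0.069 27" --pt "24 318 99 0.243 0.012 -0.069 27" --pt "24 325 101 0.243 0.012 -0.069 27" --pt "24 325 101 0.243 0.012 -0.069 27"

```text
clock: 43.5
tcp_pos: [0.4565, 0.2494, 0.1985]
tool_rot: [-0.026, 1.0, -0.0, -0.003]
force: [-0.8, -0.9, 0.5]
gripper_width: 0.0269
```

```bash
python3 - <<'E'
from h import *
d2=snap("top");d=snap("scene")
cv2.imwrite("pics/s14.png",cv2.resize(d["img"][180:380,150:450,::-1],None,fx=2.6,fy=2.6))
plan([.459,.2492,.0865],down(.05),'S1')
E
```

```text
S1 shift [ -2.3   1.2 112.8] rot [-0.0005 -0.004  -0.0003] dist 113 ang 0.2
```

View pics/s14.png

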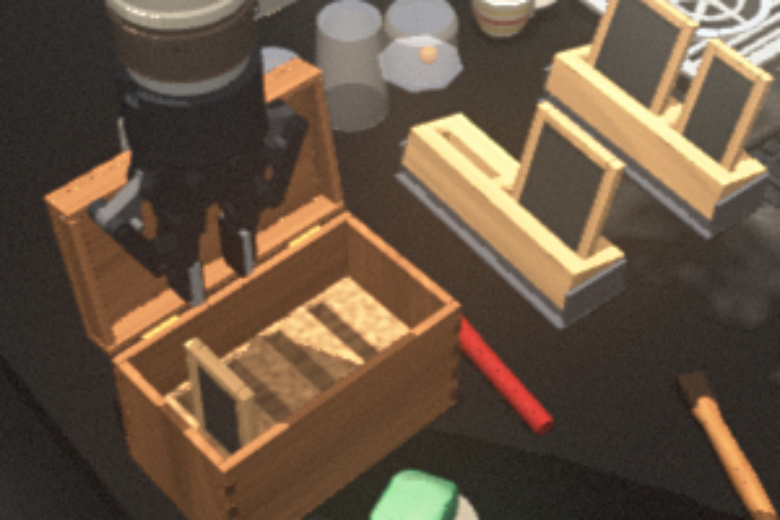

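Request:
move_arm --pt "-2 1 40 0 -0.004 0 27" --pt "-2 1 75 0 -0.004 0 27" --pt "-2 1 95 0 -0.004 0 27" --pt "-2 1 106 0 -0.004 0 27" --pt "-2 1 113 0 -0.004 0 27" --pt "-2 1 113 0 -0.004 0 27" --pt "-2 1 113 0 -0.004 0 12" --pt "-2 1 113 0 -0.004 0 5" --pt "-2 1 113 0 -0.004 0 5" --pt "-2 1 113 0 -0.004 0 5"

```text
clock: 44.6
tcp_pos: [0.4605, 0.2508, 0.0884]
tool_rot: [-0.025, 1.0, 0.001, 0.002]
force: [0.9, -0.6, 5.2]
gripper_width: 0.0093
```

Request:
move_arm --pt "0 0 -15 0 0 0 5" --pt "0 0 -40 0 0 0 5" --pt "0 0 -75 0 0 0 5" --pt "0 0 -115 0 0 0 5" --pt "0 0 -150 0 0 0 5" --pt "0 0 -150 0 0 0 5" --pt "0 0 -150 0 0 0 5"

```text
clock: 45.3
tcp_pos: [0.4594, 0.2505, 0.2375]
tool_rot: [-0.025, 1.0, 0.001, 0.001]
force: [0.9, 0.3, -1.2]
gripper_width: 0.0092
```

```bash
python3 - <<'E'
from h import *
d2=snap("top");d=snap("scene","s15")
P=np.array([.5645,-.0541,.0745])
plan(slot_tcp(P,-.019,.10),down(-.019,T14),'hover')
a=d2["img"][210:315,330:440,::-1]; cv2.imwrite("pics/t15z.png",cv2.resize(a,None,fx=5,fy=5,interpolation=cv2.INTER_CUBIC))
E
```

```text
hover shift [ -88.8 -337.9   44. ] rot [-0.2449 -0.0101  0.069 ] dist 352 ang 14.6
```

View pics/t15z.png

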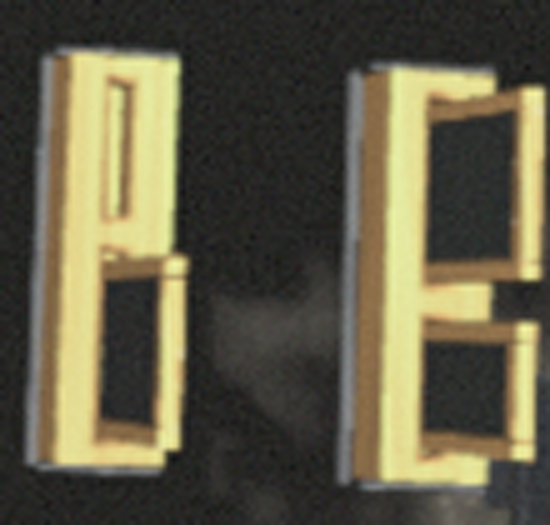

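View pics/s15.png

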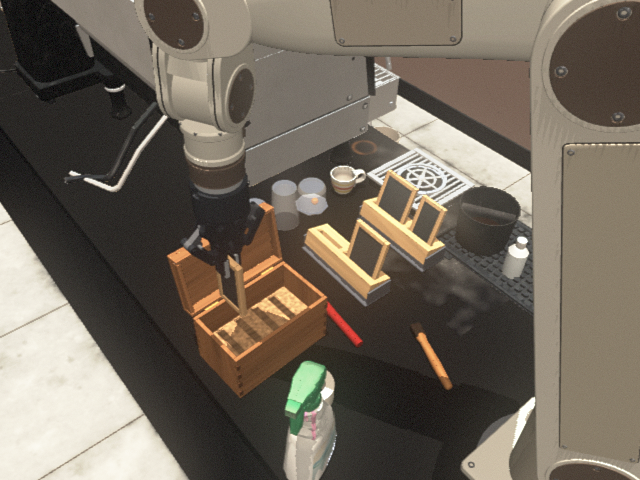

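Request:
move_arm --pt "0 -45 0 0 0 0 5" --pt "0 -90 0 0 0 0 5" --pt "0 -135 0 0 0 0 5" --pt "0 -175 0 -0.05 0 0.01 5" --pt "-15 -215 8 -0.12 0 0.03 5" --pt "-40 -250 20 -0.18 -0.005 0.05 5" --pt "-65 -285 32 -0.245 -0.01 0.069 5" --pt "-85 -315 40 -0.245 -0.01 0.069 5" --pt "-89 -335 44 -0.245 -0.01 0.069 5" --pt "-89 -338 44 -0.245 -0.01 0.069 5" --pt "-89 -338 44 -0.245 -0.01 0.069 5" --pt "-89 -338 44 -0.245 -0.01 0.069 5"

```text
clock: 46.6
tcp_pos: [0.5644, -0.0818, 0.1924]
tool_rot: [0.009, 0.992, 0.123, 0.002]
force: [-0.1, -0.6, -1.5]
gripper_width: 0.0089
```

```bash
python3 - <<'E'
from h import *
P=np.array([.5645,-.0541,.0745]); z=zs(-.019)
d2=snap("top");d=snap("scene")
for o in(.03,.0):plan(slot_tcp(P,-.019,o),down(-.019,T14),'out%g'%o)
overlay(d,.06,(290,130,440,280),"o10",4,extra=[P,P-.028*z])
overlay(d2,.06,(320,190,440,310),"o10t",5,extra=[P,P-.028*z])
E
```

```text
out0.03 shift [ 1.1 -2.3 71.3] rot [0.0019 0.0024 0.0022] dist 71 ang 0.2
out0 shift [  1.1  -2.3 101.3] rot [0.0019 0.0024 0.0022] dist 101 ang 0.2
```

View pics/o10.png

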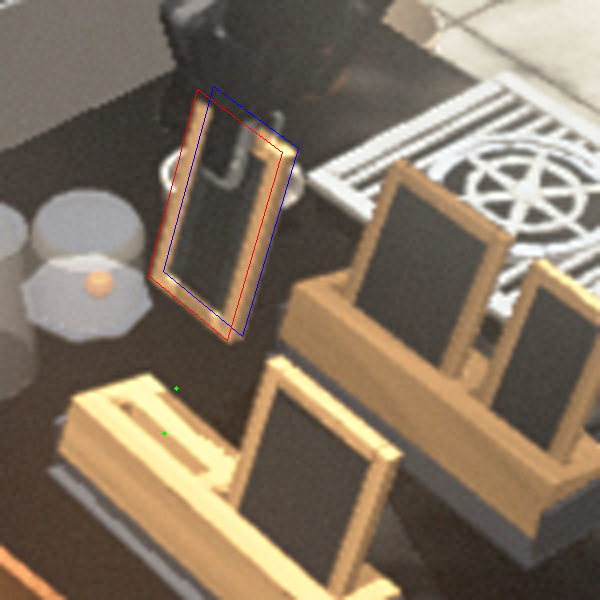

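View pics/o10t.png

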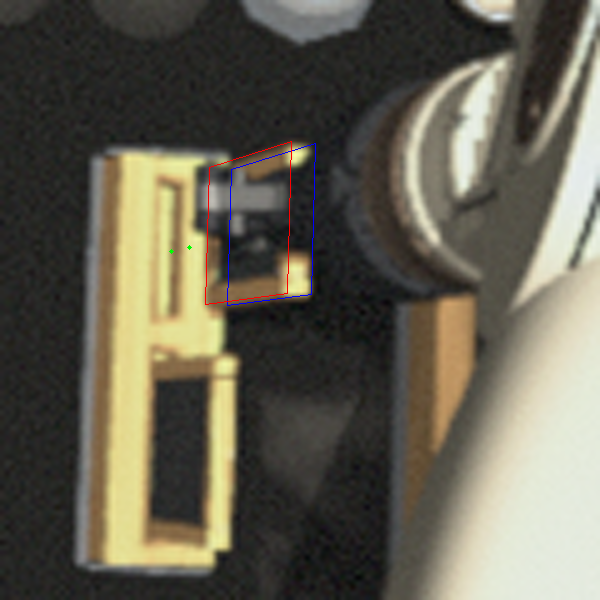

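Request:
move_arm --pt "1 -1.5 35 0.002 0.002 0.002 5" --pt "1 -1.5 60 0.002 0.002 0.002 5" --pt "1 -1.5 71 0.002 0.002 0.002 5" --pt "1 -1.5 76 0.002 0.002 0.002 5" --pt "1 -1.5 79 0.002 0.002 0.002 5" --pt "1 -1.5 82 0.002 0.002 0.002 5" --pt "1 -1.5 82 0.002 0.002 0.002 5"

```text
clock: 47.4
tcp_pos: [0.5656, -0.0643, 0.114]
tool_rot: [0.01, 0.993, 0.122, 0.003]
force: [0.1, 0.5, -2.1]
gripper_width: 0.0093
```

```bash
python3 - <<'E'
from h import *
P=np.array([.5645,-.0541,.0745]); z=zs(-.019)
d2=snap("top");d=snap("scene")
for o in(.0,):plan(slot_tcp(P,-.019,o),down(-.019,T14),'out%g'%o)
print(tool()[2]["force"],tool()[0])
overlay(d,.06,(290,150,400,270),"o11",5,extra=[P,P-.028*z])
overlay(d2,.06,(330,200,430,300),"o11t",6,extra=[P,P-.028*z])
E
```

```text
out0 shift [ 1.1  0.5 20.1] rot [-0.0006  0.0022 -0.001 ] dist 20 ang 0.1
[ 0.45832279 -0.3797889  -1.00731377] [ 0.56539341 -0.06438596  0.11374342]
```

View pics/o11.png

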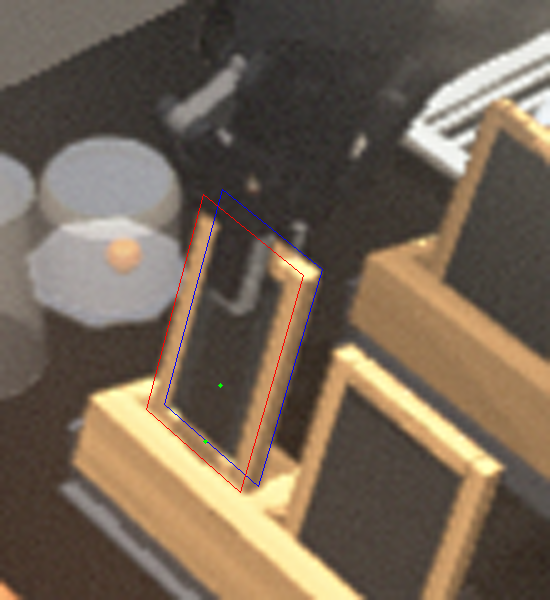

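View pics/o11t.png

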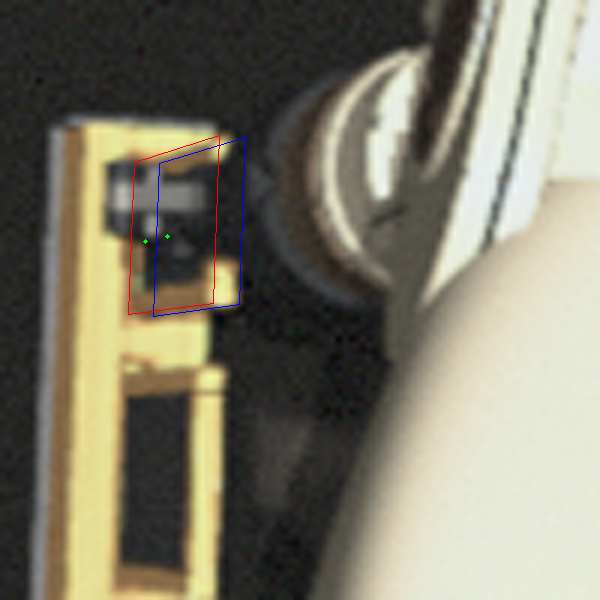

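Request:
move_arm --pt "0 0 2 0 0 0 5" --pt "0 0 4 0 0 0 5" --pt "0 0 6 0 0 0 5" --pt "0 0 8 0 0 0 5" --pt "0 0 8 0 0 0 5"

```text
clock: 48.0
tcp_pos: [0.5646, -0.0622, 0.1048]
tool_rot: [0.01, 0.992, 0.122, 0.001]
force: [-0.4, 0.1, -1.3]
gripper_width: 0.0093
```

```bash
python3 - <<'E'
from h import *
P=np.array([.5645,-.0541,.0745])
for o in(.0,):plan(slot_tcp(P,-.019,o),down(-.019,T14),'out%g'%o)
print(tool()[2]["force"],tool()[0])
E
```

```text
out0 shift [ 0.2  0.5 10.8] rot [-0.0001 -0.0001 -0.0015] dist 11 ang 0.1
[-0.39304574  0.11791944 -1.29729044] [ 0.56456599 -0.06219801  0.10478562]
```

Entering freely. To the floor.

Request:
move_arm --pt "0 0 4 0 0 0 5" --pt "0 0 8 0 0 0 5" --pt "0 0 10 0 0 0 5" --pt "0 0 12 0 0 0 5" --pt "0 -1.5 13 0 0 0 5" --pt "0 -2.5 13 0 0 0 5" --pt "0 -2.5 13 0 0 0 5"

```text
clock: 48.7
tcp_pos: [0.5648, -0.0605, 0.0948]
tool_rot: [0.01, 0.992, 0.123, 0.002]
force: [-5.7, 0.6, 12.4]
gripper_width: 0.0091
```

```bash
python3 - <<'E'
from h import *
P=np.array([.5645,-.0541,.0745])
for o in(.0,):plan(slot_tcp(P,-.019,o),down(-.019,T14),'out%g'%o)
print(tool()[2]["force"],tool()[0],tool()[2]["wrist_torque"])
E
```

```text
out0 shift [0.4 1.4 0.7] rot [ 0.0029  0.0021 -0.001 ] dist 2 ang 0.2
[-5.67377093  0.5809336  12.3776103 ] [ 0.56475884 -0.06054939  0.09475157] [0.986121   1.18132813 0.37987292]
```

Home on the floor (TCP z 0.0948, as the others) and against the -y wall. Release.

Request:
move_arm --pt "0 0 -1 0 0 0 5" --pt "0 0 -1 0 0 0 9" --pt "0 0 -1 0 0 0 10" --pt "0 0 -1 0 0 0 11" --pt "0 0 -1 0 0 0 12" --pt "0 0 -1 0 0 0 14" --pt "0 0 -1 0 0 0 17" --pt "0 0 -1 0 0 0 22" --pt "0 0 -1 0 0 0 30" --pt "0 0 -20 0 0 0 34" --pt "0 0 -50 0 0 0 34" --pt "0 0 -90 0 0 0 34" --pt "0 0 -140 0 0 0 40" --pt "0 0 -150 0 0 0 40"

```text
clock: 50.1
tcp_pos: [0.5667, -0.0996, 0.244]
tool_rot: [0.01, 0.993, 0.12, 0.007]
force: [1.0, -0.8, 0.2]
gripper_width: 0.0399
```

```bash
python3 - <<'E'
from h import *
P=np.array([.5645,-.0546,.0745])
d2=snap("top");d=snap("scene","f7full")
slatebox(d,P,-.019,.06,(290,150,410,270),"f7")
slatebox(d2,P,-.019,.06,(330,200,430,300),"f7t")
plan([.56,.10,.27],down(.05),'via')
E
```

```text
via shift [  9.6 200.   18.8] rot [ 0.2421  0.0149 -0.0704] dist 201 ang 14.5
```

View pics/f7.png

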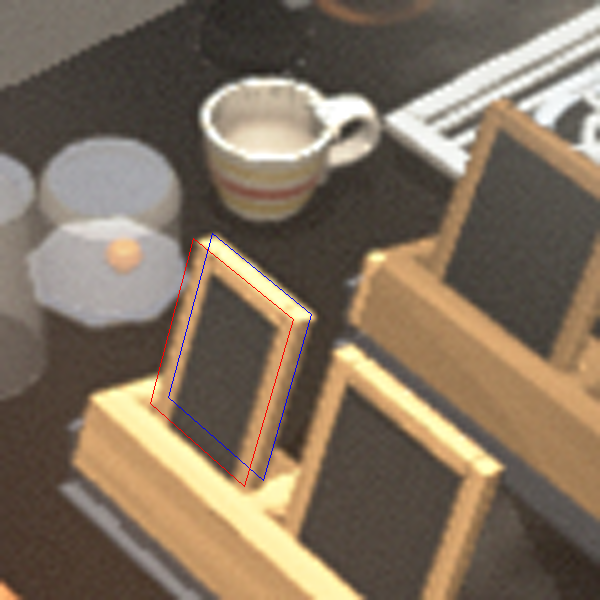

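View pics/f7t.png

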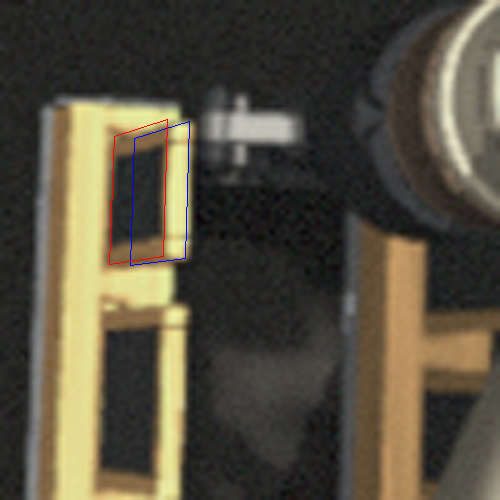

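```bash
cat >> h.py <<'E'
def slatetilt(d,Fl,yaw,tilt,W,box,k=4):
    # Fl: floor centre of slate bottom
    img=d["img"][:,:,::-1].copy(); x0,y0,x1,y1=box
    img=cv2.resize(img[y0:y1,x0:x1],None,fx=k,fy=k,interpolation=cv2.INTER_CUBIC)
    R=Ro.from_euler('z',yaw)*Ro.from_euler('x',np.radians(tilt))
    for sy in(-1,1):
        pts=[]
        for sx,sz in((-W/2,.024),(W/2,.024),(W/2,.104),(-W/2,.104)):
            q=proj(d,Fl+R.apply([sx,sy*.005,sz])); pts.append(((q-[x0,y0]+.5)*k-.5).round().astype(int))
        cv2.polylines(img,[np.array(pts)],True,(0,0,255) if sy>0 else (255,0,0),1)
    return img
E
python3 - <<'E'
from h import *
d2=snap("top");d=snap("scene")
R=Ro.from_euler('z',-.016)
def fl(tcp,yaw): return np.array(tcp)-zs(yaw)*(.0205+.052)
rows=[]
for tcp,W,bs,bt in [((.546,-.2092,.0948),.084,(365,160,425,235),(405,210,465,285)),((.460,-.2087,.0945),.06,(395,180,455,255),(405,250,465,325))]:
    ims=[]
    F0=fl(tcp,-.016)
    for t in(14,17):
        ims+= [slatetilt(d,F0,-.016,t,W,bs,3),slatetilt(d2,F0,-.016,t,W,bt,3)]
    rows.append(np.hstack(ims))
cv2.imwrite("pics/tl.png",np.vstack(rows))
E
```

```text
(no output)
```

View pics/tl.png

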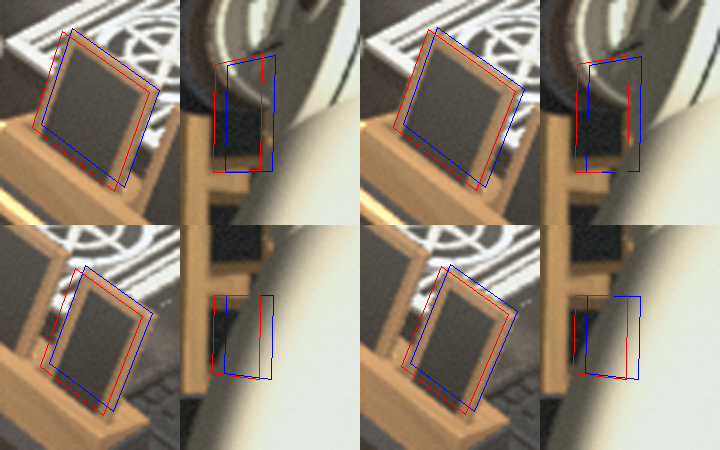

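```bash
python3 - <<'E'
from h import *
plan([.5993,.2017,.28],down(.058),'above grip')
E
```

```text
above grip shift [-29.5 301.6  30.4] rot [ 0.2443  0.0086 -0.0783] dist 305 ang 14.7
```

Request:
move_arm --pt "-3 30 -5 0.06 0.002 -0.02 60" --pt "-6 65 -5 0.12 0.004 -0.04 60" --pt "-10 105 -2 0.18 0.006 -0.06 60" --pt "-15 150 5 0.244 0.009 -0.078 60" --pt "-20 195 14 0.244 0.009 -0.078 60" --pt "-25 240 20 0.244 0.009 -0.078 60" --pt "-29 280 27 0.244 0.009 -0.078 60" --pt "-29 302 30 0.244 0.009 -0.078 60" --pt "-29 302 30 0.244 0.009 -0.078 60" --pt "-29 302 30 0.244 0.009 -0.078 60"

```text
clock: 51.3
tcp_pos: [0.5982, 0.2022, 0.2789]
tool_rot: [-0.03, 1.0, -0.001, -0.002]
force: [0.4, -0.4, -0.1]
gripper_width: 0.0601
```

```bash
python3 - <<'E'
from h import *
d2=snap("top","t20");d=snap("scene","s20")
plan([.5993,.2017,.172],down(.058),'grip')
def fl(tcp,yaw): return np.array(tcp)-zs(yaw)*(.0205+.052)
rows=[]
for tcp,W,yaw,bs,bt in [((.546,-.2092,.0948),.084,-.016,(365,160,425,235),(405,210,465,285)),((.459,-.2087,.0945),.06,-.016,(395,180,455,255),(405,250,465,325)),
   ((.474,-.0584,.095),.084,-.019,(335,210,395,285),(340,240,400,315)),((.5645,-.0605,.0948),.06,-.019,(310,185,370,260),(340,200,400,275))]:
    F0=fl(tcp,yaw); ims=[]
    for t in(14,17): ims+=[slatetilt(d,F0,yaw,t,W,bs,3),slatetilt(d2,F0,yaw,t,W,bt,3)]
    rows.append(np.hstack(ims))
cv2.imwrite("pics/tl2.png",np.vstack(rows)[:, :720][:450]); cv2.imwrite("pics/tl3.png",np.vstack(rows)[450:])
E
```

```text
grip shift [ -0.9   1.  108. ] rot [-0.0013 -0.0017 -0.0011] dist 108 ang 0.1
```

View pics/tl2.png

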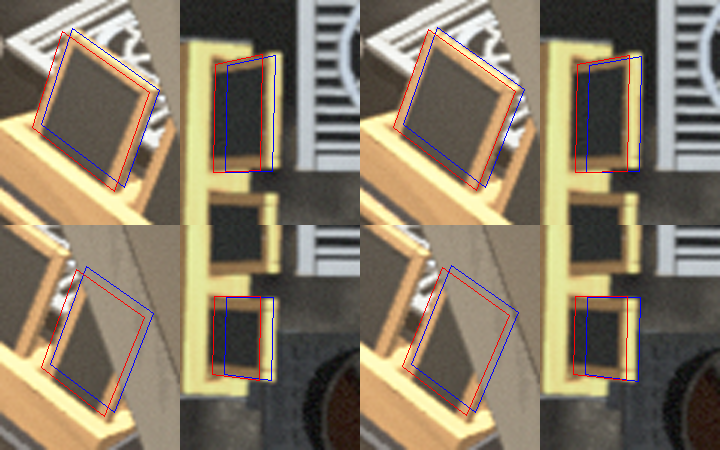

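View pics/tl3.png

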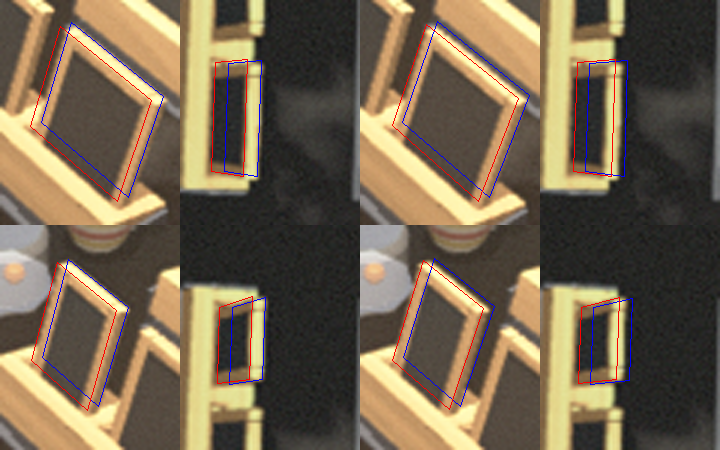

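View pics/s20.png

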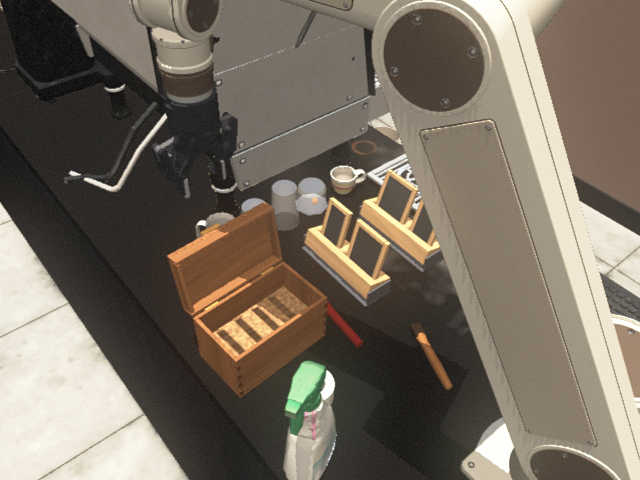

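View pics/t20.png

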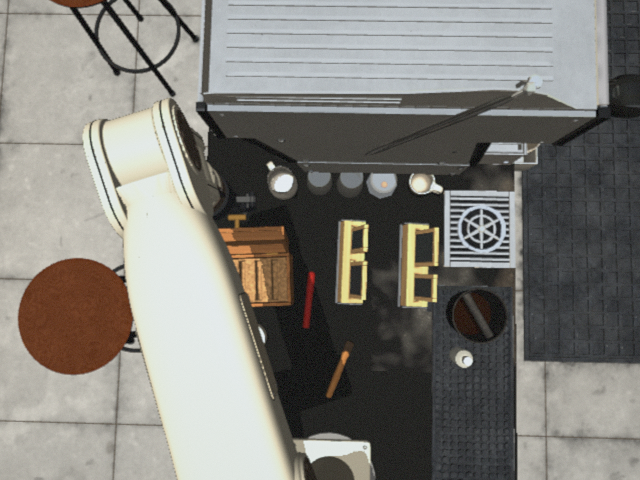

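Request:
move_arm --pt "-1 1 35 0 0 0 60" --pt "-1 1 70 0 0 0 60" --pt "-1 1 95 0 0 0 60" --pt "-1 1 108 0 0 0 60" --pt "-1 1 108 0 0 0 60"

```text
clock: 51.9
tcp_pos: [0.5985, 0.2005, 0.1704]
tool_rot: [-0.028, 1.0, -0.001, -0.002]
force: [-0.6, -0.2, 0.2]
gripper_width: 0.0599
```

```bash
python3 - <<'E'
from h import *
d2=snap("top");d=snap("scene")
print(tool()[0],tool()[2]["force"])
cv2.imwrite("pics/s21.png",cv2.resize(d["img"][120:360,120:360,::-1],None,fx=2.5,fy=2.5))
cv2.imwrite("pics/t21.png",cv2.resize(d2["img"][180:320,180:320,::-1],None,fx=4,fy=4))
E
```

```text
[0.60041364 0.20159356 0.17378665] [ 0.15085028 -0.1349617   0.71512667]
```

View pics/s21.png

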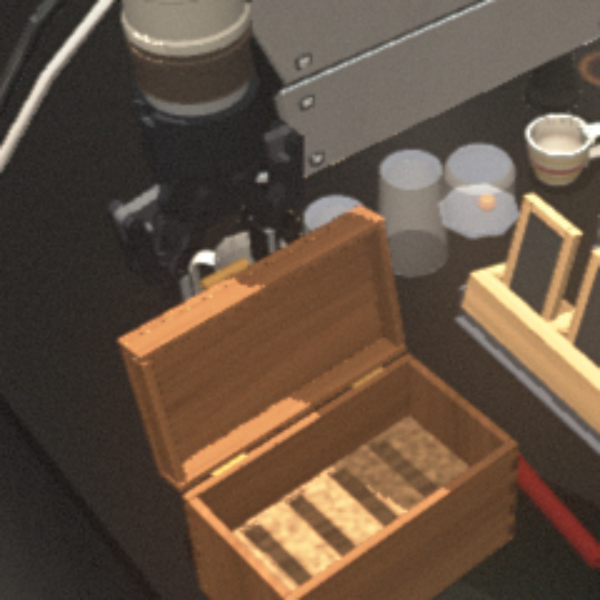

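View pics/t21.png

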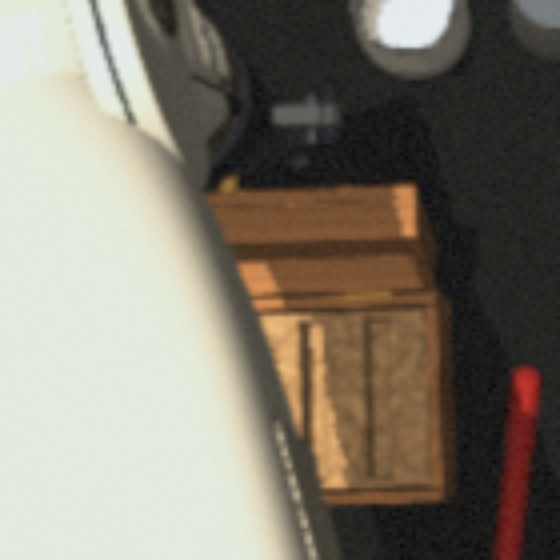

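Request:
move_arm --pt "2 0 1 0 0 0 50" --pt "2 0 1 0 0 0 40" --pt "2 0 1 0 0 0 30" --pt "2 0 1 0 0 0 30" --pt "2 0 1 0 0 0 30" --pt "2 0 1 0 0 0 30"

```text
clock: 52.6
tcp_pos: [0.5989, 0.2017, 0.1742]
tool_rot: [-0.029, 1.0, -0.001, 0.002]
force: [-1.8, -5.1, 6.1]
gripper_width: 0.0344
```

```bash
python3 arc.py 1.75 1.7 1.6 1.5 1.4 1.3 1.2 1.1 1.0 .9 .8 .7 .6 .5 .4 .3 .2 .1 0; python3 -c "
from h import *
print(tool()[0])"
```

```text
q [ 0.33  0.53  0.28  1.32 -0.    0.27] w 0.0344075189784757 f [-1.8 -5.1  6.1]
1.7 [ 4.3 -0.  -3.5]
1.6 [13.4 -0.  -9.9]
1.5 [ 23.1  -0.  -15.3]
1.4 [ 33.3   0.  -19.8]
1.3 [ 43.9   0.  -23.1]
1.2 [ 54.7   0.  -25.5]
1.1 [ 65.8   0.  -26.7]
1.0 [ 76.9   0.  -26.8]
0.9 [ 87.9   0.  -25.8]
0.8 [ 98.8   0.1 -23.7]
0.7 [ 1.095e+02  1.000e-01 -2.060e+01]
0.6 [ 1.198e+02  1.000e-01 -1.630e+01]
0.5 [ 1.296e+02  1.000e-01 -1.110e+01]
0.4 [ 1.388e+02  1.000e-01 -5.000e+00]
0.3 [147.4   0.2   2.1]
0.2 [155.2   0.2  10. ]
0.1 [162.2   0.2  18.6]
0.0 [168.3   0.2  27.9]
[0.59886311 0.20173988 0.1741992 ]
```

Gripped the bar (34.4 mm). Swing slowly forward.

Request:
move_arm --pt "4 0 -3.5 0 0 0 30" --pt "9 0 -7 0 0 0 30" --pt "13.5 0 -10 0 0 0 30" --pt "18 0 -12.5 0 0 0 30" --pt "23 0 -15 0 0 0 30" --pt "28 0 -17.5 0 0 0 30" --pt "33 0 -20 0 0 0 30" --pt "38.5 0 -21.5 0 0 0 30" --pt "44 0 -23 0 0 0 30" --pt "49 0 -24.5 0 0 0 30" --pt "55 0 -25.5 0 0 0 30" --pt "60 0 -26 0 0 0 30" --pt "66 0 -26.5 0 0 0 30" --pt "71 0 -27 0 0 0 30" --pt "77 0 -27 0 0 0 30" --pt "82 0 -26.5 0 0 0 30" --pt "88 0 -26 0 0 0 30" --pt "88 0 -26 0 0 0 30"

```text
clock: 54.4
tcp_pos: [0.5117, 0.1966, 0.2004]
tool_rot: [-0.029, 1.0, -0.001, 0.003]
force: [2.5, -5.8, 4.7]
gripper_width: 0.0343
```

```bash
python3 arc.py .9 .8 .7 .6 .5 .4 .3 .2 .1 0; python3 - <<'E'
from h import *
print(tool()[0]); d=snap("scene")
cv2.imwrite("pics/s22.png",cv2.resize(d["img"][120:360,120:360,::-1],None,fx=2.5,fy=2.5))
E
```

```text
q [ 0.37  0.35  0.07  1.29 -0.    0.31] w 0.034284536750189776 f [ 2.5 -5.8  4.7]
0.8 [10.9  0.   2.1]
0.7 [21.6  0.   5.2]
0.6 [31.9  0.1  9.4]
0.5 [41.7  0.1 14.6]
0.4 [50.9  0.1 20.7]
0.3 [59.5  0.1 27.8]
0.2 [67.4  0.2 35.6]
0.1 [74.4  0.2 44.2]
0.0 [80.5  0.2 53.5]
[0.51174032 0.19657105 0.20038113]
```

View pics/s22.png

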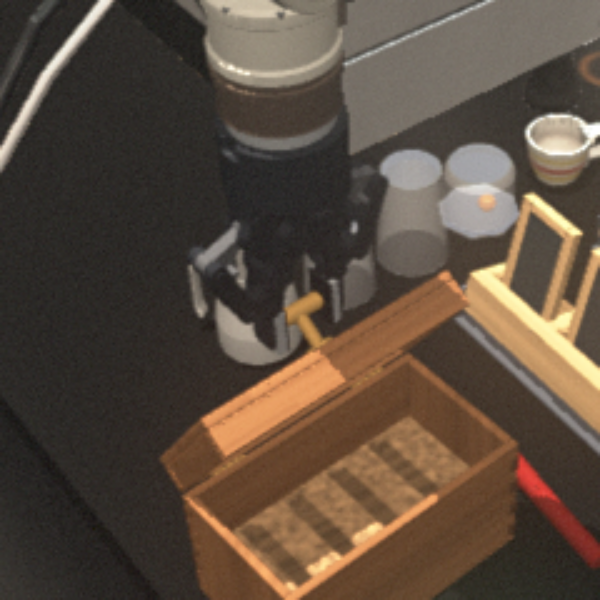

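Request:
move_arm --pt "5 0 1 0 0 0 30" --pt "11 0 2 0 0 0 30" --pt "16 0 3.5 0 0 0 30" --pt "21.5 0 5 0 0 0 30" --pt "27 0 7 0 0 0 30" --pt "32 0 9.5 0 0 0 30" --pt "37 0 12 0 0 0 30" --pt "42 0 14.5 0 0 0 30" --pt "46.5 0 17.5 0 0 0 30" --pt "51 0 20.5 0 0 0 30" --pt "55 0 24 0 0 0 30" --pt "59.5 0 28 0 0 0 30" --pt "63.5 0 31.5 0 0 0 30" --pt "67.5 0 35.5 0 0 0 30" --pt "71 0 40 0 0 0 30" --pt "74 0 44 0 0 0 30" --pt "74 0 44 0 0 0 30"

```text
clock: 56.15
tcp_pos: [0.4338, 0.1918, 0.1545]
tool_rot: [-0.029, 1.0, -0.001, -0.001]
force: [-6.8, -6.6, 8.9]
gripper_width: 0.0344
```

```bash
python3 arc.py .1 .05 0 -.05; python3 - <<'E'
from h import *
print(tool()[0]); d=snap("scene")
cv2.imwrite("pics/s23.png",cv2.resize(d["img"][160:400,120:360,::-1],None,fx=2.5,fy=2.5))
E
```

```text
q [ 0.42  0.24 -0.2   1.13 -0.    0.36] w 0.03435216245228438 f [-6.8 -6.6  8.9]
0.05 [3.1 0.  4.6]
0.0 [6.  0.  9.3]
-0.05 [ 8.7  0.1 14.2]
[0.43378511 0.19183348 0.15454708]
```

View pics/s23.png

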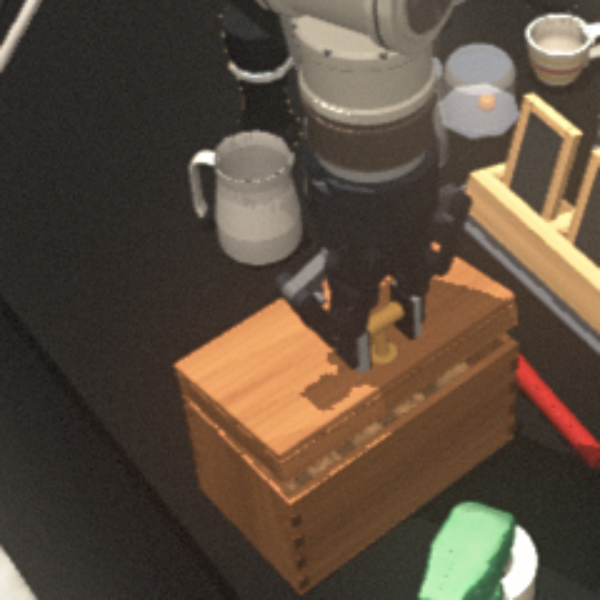

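Request:
move_arm --pt "1 0 2 0 0 0 30" --pt "2.5 0 4 0 0 0 30" --pt "4 0 6 0 0 0 30" --pt "5 0 8 0 0 0 30" --pt "6 0 10 0 0 0 30" --pt "6.5 0 11 0 0 0 30" --pt "6.5 0 11 0 0 0 30"

```text
clock: 56.9
tcp_pos: [0.4269, 0.1914, 0.1433]
tool_rot: [-0.029, 1.0, -0.002, -0.002]
force: [-8.3, -5.5, 7.6]
gripper_width: 0.034
```

```bash
python3 - <<'E'
from h import *
s=tool()[2];print(tool()[0],s["force"]); d=snap("scene")
cv2.imwrite("pics/s24.png",cv2.resize(d["img"][240:400,180:340,::-1],None,fx=3.7,fy=3.7))
E
```

```text
[0.42691534 0.1913859  0.14330755] [-8.27179716 -5.50333502  7.64104591]
```

View pics/s24.png

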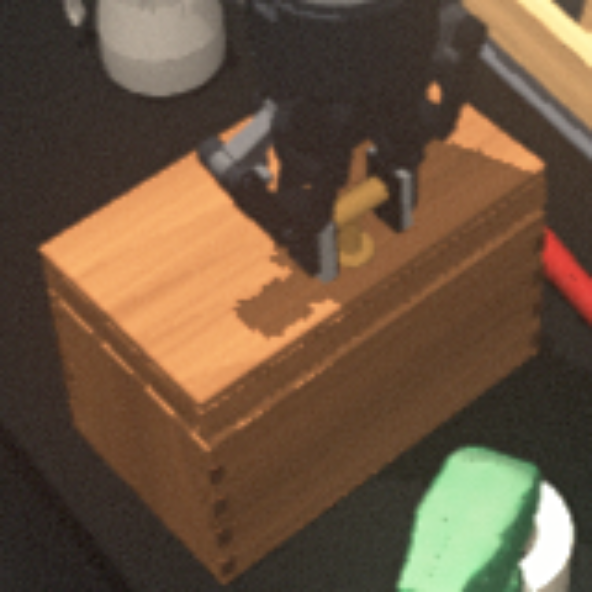

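Request:
move_arm --pt "0 0 1 0 0 0 30" --pt "0 0 2 0 0 0 30" --pt "0 0 3 0 0 0 30" --pt "0 0 3 0 0 0 30"

```text
clock: 57.35
tcp_pos: [0.4253, 0.1913, 0.14]
tool_rot: [-0.029, 1.0, -0.002, -0.004]
force: [-11.3, -6.1, 9.6]
gripper_width: 0.0342
```

Request:
move_arm --pt "2 0 1 0 0 0 30" --pt "3 0 2 0 0 0 30" --pt "3 0 3 0 0 0 30" --pt "3 0 4 0 0 0 30" --pt "3 0 4 0 0 0 30"

```text
clock: 57.85
tcp_pos: [0.4253, 0.1914, 0.1396]
tool_rot: [-0.029, 1.0, -0.001, 0.0]
force: [-11.9, -9.9, 25.7]
gripper_width: 0.0345
```

```bash
python3 - <<'E'
from h import *
s=tool()[2];print(tool()[0],s["force"]); d=snap("scene")
cv2.imwrite("pics/s25.png",cv2.resize(d["img"][240:400,180:340,::-1],None,fx=3.7,fy=3.7))
E
```

```text
[0.42532123 0.19137481 0.13960739] [-11.8529039   -9.89881577  25.72180579]
```

View pics/s25.png

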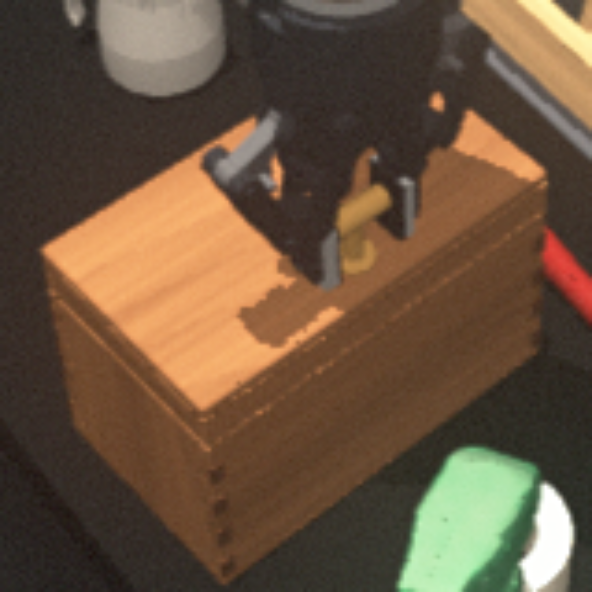

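Request:
move_arm --pt "-1 0 -3 0 0 0 30" --pt "-1 0 -3 0 0 0 34" --pt "-1 0 -3 0 0 0 40" --pt "-1 0 -3 0 0 0 55" --pt "-1 0 -3 0 0 0 65" --pt "-1 0 -3 0 0 0 65" --pt "-1 0 -25 0 0 0 65" --pt "-1 0 -60 0 0 0 65" --pt "-1 0 -100 0 0 0 65" --pt "40 -40 -130 0 0 0 65" --pt "80 -80 -140 0 0 0 65" --pt "120 -120 -140 0 0 0 65" --pt "150 -160 -140 0 0 0 65" --pt "150 -160 -140 0 0 0 65" --pt "150 -160 -140 0 0 0 65" --pt "150 -160 -140 0 0 0 65"

```text
clock: 59.5
tcp_pos: [0.2867, 0.0243, 0.2765]
tool_rot: [-0.028, 1.0, 0.0, 0.001]
force: [0.1, -0.6, 0.7]
gripper_width: 0.065
```

```bash
python3 - <<'E'
from h import *
d=snap("scene","s26");d2=snap("top","t26"); print(tool()[0],tool()[2]["q"].round(2))
cv2.imwrite("pics/s26z.png",cv2.resize(d["img"][150:400,180:460,::-1],None,fx=2.8,fy=2.4,interpolation=cv2.INTER_CUBIC))
cv2.imwrite("pics/t26z.png",cv2.resize(d2["img"][165:325,185:455,::-1],None,fx=2.9,fy=2.9,interpolation=cv2.INTER_CUBIC))
E
```

```text
[0.28712918 0.02484865 0.27626954] [ 0.09 -0.21 -0.34  1.44  0.    0.03]
```

View pics/s26z.png

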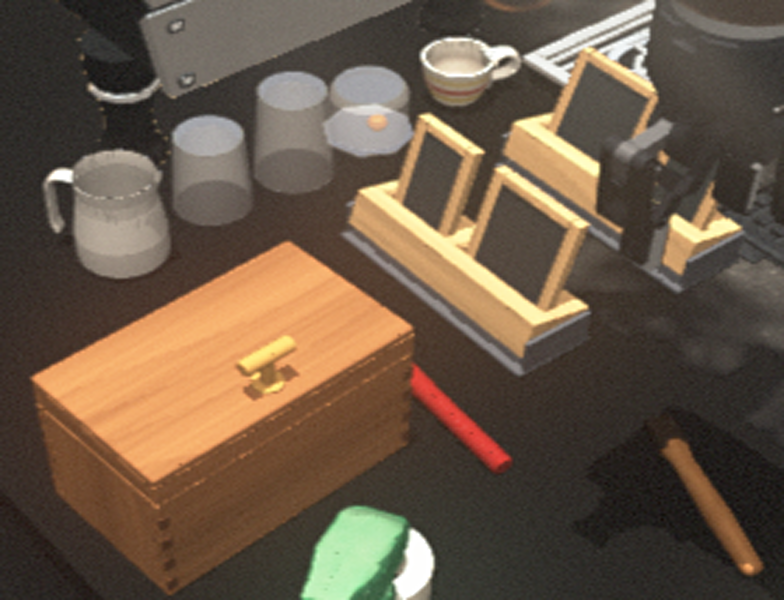

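View pics/t26z.png

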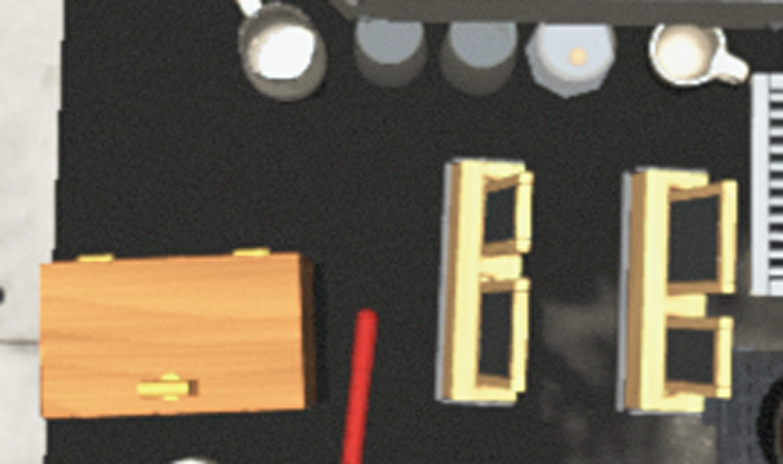

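```bash
python3 -c "
from cell import r
print(r.finish_job())"
```

```text
the job is handed in; nothing more can be done
None
```

I opened the lid onto its stop and moved all four slates into slots of their own width. Each was pressed down to a firm stop, and I then lowered the lid by its grip until it was shut. The job is handed in, at about 60 s of the 208 s allowed.

**Final pictures:**
- The lid is shut; it met a firm stop at about 26 N before I let go.
- All four slates are seated and parallel to their rails.
- The marker, glasses, cup and both rails look to be where they started. I saw no rail get knocked.
- In the last scene picture the gripper hid the narrow slate in `rail_a`. I could only check that one from above and in earlier pictures.

**Things that did not go cleanly:**
- **Lean:** the two `rail_a` slates lean roughly 2–3° more than the 14° slot, which is within the slot's play. I straightened the narrow one once, which reduced its extra lean from about 6°. The `rail_b` slates match 14° closely.
- **First tries:** both wide slates caught on the slot mouth and had to be realigned. The one for `rail_b` also turned about 0.1 rad in the fingers, so I tilted the tool to compensate before it went home.

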